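A level measure of humidity balls for the portrait box

ROBOT

A 7-joint arm with a two-finger parallel gripper is mounted at the origin on the work surface. World frame = base frame: x ahead of the robot, y to its left, z up, the work surface at z = 0. Lengths are in m, angles in rad, forces in N, time in s.
With the tool pointing down it reaches from about 0.4 to 0.85 m from the base axis. Payload 10.4 kg.
Tool frame: the origin (TCP) lies on the centre line of the jaws, within the pads' length; the fingertips stand 22 mm ahead of it and the grasp point (between the pads) lies 3 mm ahead of it; z points along the fingers, y is the direction in which the jaws open and shut (so a half turn about z gives the same grasp; the last joint's range is limited). The gripper opens to 85 mm and grips with 20 to 120 N. Pads are 22 mm wide; open, the fingers measure 114 mm over their backs; the gripper's body (76 mm by 85 mm) begins 54 mm behind the grasp point. The pads swing forward as they close: fully open they stand 13 mm farther back than shut.
Start: joints at [-1.124, 0.332, -0.065, 1.46, 0.022, 1.35, -0.088], TCP at [0.283, 0.557, 0.223] pointing down, gripper open.
Joint ranges: [-2.6, 2.6], [-0.5, 2.12], [-1.47, 1.34], [0.16, 2.42], [-1.27, 4.41], [0.06, 2.06], [-2.6, 2.6]. Speed limits (rad/s): [2.22, 2.22, 2.79, 2.79, 3.14, 3.14, 3.14].

INTERFACE

Orientations are given as a unit quaternion [x, y, z, w].
In Python, from workcell import manip gives the robot as it stands. The module is installed in compiled form; this text tells all that it offers.
- The arm moves only by the shell command python3 -m crank 'ROWS' [FORCE]. ROWS is JSON, a list of rows, each a list of 3 entries, a list of its own where there are three numbers: the opening, from -1 (shut) to 1 (fully open), then the shift along the tool's x, y, z normalised to -1 to 1, where 1 is 80 mm, then the turn, a rotation vector about the tool's x, y, z normalised to -1 to 1, where 1 is pi/4 rad. In form: [[jaw, [tx, ty, tz], [ax, ay, az]], ...]. A call has exactly 5 rows; each row shifts and turns the commanded pose from where the row before left it, along the tool's axes as they then stand; what a row does not reach is not made up. A row lasts 1/10 s, in which the tool goes at most 50 mm and 8.59 degrees, less where a joint would pass 70% of its speed; a pose out of reach is approached as far as the arm can. A call with a number of a shift or a turn outside -1 to 1 is refused whole. A call with a gripper value outside its range is refused whole. The fingers move at their own pace and stop on an object; FORCE is the grip in N (left out, the last holds). Time passes only in rows, so rows that do not move let the fingers close, or fill a call up. It gives the time, the measured TCP pose, the force and the opening at its end, in the units of the state.
- manip.get_obs(): the state, without advancing time (a new reading comes with each control period).
- manip.camera(name): name is "scene" or "top"; returns the picture (384x512x3 uint8, blue, green, red); there is no depth.
- manip.camera_info(name): a dict with "K" (3x3 intrinsics, pixels), "camera_from_world" (4x4, takes a point from world to camera coordinates). Camera axes: x right, y down, z forward; pixel columns grow to the right and rows downward; lengths in m; the calibration is good to about 2 mm. A picture is of the moment at which its call begins. camera_info takes no time and is no camera call.
- manip.hand_in(): hands the job in, once; it reports no verdict.
The state is a dict: "clock": time; "joint_pos": joint angles; "joint_velocities": joint speeds; "tau": joint torques, N m; "position": TCP position; "ee_rot": TCP orientation; "ft_force": force on the tool from outside, world axes, zero at the start; "torque": the same for the moment, N m; "grip_width": opening from 0.0 (shut) to 1.0 (fully open).
Only numpy, scipy, OpenCV 4.12 (cv2) and the standard library are available. Lean on these libraries where they do the work, as an engineer would, in place of code of your own. Each camera call takes 0.05 s, during which the arm holds its last target.

TASK

Take the scoop by its handle and, with its tines running between the ribs of the bin, scoop up a heaped measure of balls; then lift it until you feel its rim bear lightly on the sprung levelling blade (set at no known height) and draw the scoop back under it, so that the blade strikes the excess off into the bin and a level measure of four balls stays in the cup. Tip these four into the empty compartment of the card box, and lay the scoop back upright on its mat and let go. Do not touch the balls with the fingers, spill any, jam the blade against its stop or shift the loupe, the jar or the album.

Things in the scene. Friction and masses are not known exactly. Their poses are not given: they have to be found in the camera images.
- bin: white open bin on a dark stand, fixed, 72 mm wide, 150 mm long, up to 130 mm high, its floor falling 15 degrees to its far end. Origin on the desk under its middle; x points level from the open mouth to the low far end, z up. Eight brown balls lie heaped at the low end: three rows of two (row centres 13, 39 and 65 mm from the end wall, y -14 and 14) and two on top in the hollows
- bin_end (a point): lowest point of the bin's floor, on the centre line at the far end wall (74 mm high). Axes turned with the floor: x down the floor, y the bin's y, z square to it. Floor z = 0, x from -150 (mouth) to 0. Side walls at y = +-33 inside, 76 mm high for x > -94, 30 mm before. Four ribs 4 mm wide, 10.5 mm high run along the whole floor at y = -21, -7, 7, 21; balls lie on them, centres at z = 22
- bin_mouth (a point): the upper end of the bin's floor, at its mouth on the centre line, 150 mm up the slope from the end wall; no wall stands there
- blade_low (a point): point on the bin: where the middle of the levelling blade's lower edge would be at its lowest setting, 82 mm up the slope from the end wall, 54 mm off the floor. The blade, a steel strip across the bin, is clamped 0 to 12 mm above this (square to the floor), unreported: feel for it. 16 mm wide, leans 35 degrees back to the mouth as it rises. Sprung: lifts at 2.4 N, hard stop after 5 mm at 5.4 N
- scoop: aluminium scoop with a blue handle, 0.11 to 0.18 kg, on the dark mat. Origin under the middle of the cup, x to its nose, y sideways, z up. Cup 60 mm long, 60 wide, 31 high to the straight rim of sides and back; inside 54 x 55: four balls, two by two, fill it below the rim. Bottom: three tines along x, 4 mm wide, 3 thick, at y = -14, 0, 14, fitting between the bin's ribs with 3 mm to spare each side
- scoop_nose (a point): middle tine tip at the scoop's open nose, on its underside, 30 mm ahead of the scoop's origin. The tine tips turn up to 8 mm above the underside and are the only lip there: balls roll out once the nose points about 50 to 55 degrees down. The back wall's bottom is 13 mm up, clear of the ribs
- scoop_mid (a point): the centre of the scoop's cup: 16 mm above its underside, 15 mm below its rim; axes as the scoop's
- scoop_grip (a point): a point in the scoop's blue handle, to be gripped across its flat sides, 16 mm apart along the scoop's y. In the scoop's axes it lies 64.9 mm behind and 41.5 mm above the scoop's origin. The handle is 16 mm wide, 18 mm deep, 100 mm long, starts at the back wall and rises backwards at 30 degrees
- mat: dark rubber mat on the desk, fixed, 230 x 110 x 3 mm, the scoop's place. Origin at its middle on the desk, x along its length
- cardbox: open brown cardboard box, fixed, 210 x 136 x 55 mm, its far half full of old portrait cards standing on edge up to 70 mm above the desk. Origin under its middle; x points from its empty compartment to the cards, z up
- cell (a point): the middle of the floor of the box's empty compartment, at the end nearer the robot: 101 mm (along the box's x) by 128 mm inside, its floor 4 mm above the desk, its walls 4 mm thick and 55 mm above the desk
- ball1_center (a point): a glazed terracotta-brown ceramic humidity ball, 26 mm across, 15 g; this point is its centre. At the start it is one of the six in the bottom layer.
- ball2_center (a point): a glazed terracotta-brown ceramic humidity ball, 26 mm across, 15 g; this point is its centre. At the start it is one of the six in the bottom layer.
- ball3_center (a point): a glazed terracotta-brown ceramic humidity ball, 26 mm across, 15 g; this point is its centre. At the start it is one of the six in the bottom layer.
- ball4_center (a point): a glazed terracotta-brown ceramic humidity ball, 26 mm across, 15 g; this point is its centre. At the start it is one of the six in the bottom layer.
- ball5_center (a point): a glazed terracotta-brown ceramic humidity ball, 26 mm across, 15 g; this point is its centre. At the start it is one of the six in the bottom layer.
- ball6_center (a point): a glazed terracotta-brown ceramic humidity ball, 26 mm across, 15 g; this point is its centre. At the start it is one of the six in the bottom layer.
- ball7_center (a point): a glazed terracotta-brown ceramic humidity ball, 26 mm across, 15 g; this point is its centre. At the start it is one of the two on top.
- ball8_center (a point): a glazed terracotta-brown ceramic humidity ball, 26 mm across, 15 g; this point is its centre. At the start it is one of the two on top.
- loupe: black and steel magnifying loupe standing on the desk, 40 mm across, 38 mm high; bystander
- jar: amber glass jar with a white lid, 52 mm across, 75 mm high; bystander
- album: small closed photograph album, 140 x 100 x 24 mm, lying on the desk; bystander
There are look-alikes about, which are no part of the job. There is more than one size of the scoop; the job needs the smallest.

How it is judged:
On the way, in this order (a step that is already met when the one before it is completed fails the run):
1. the scoop is lifted clear of the bin's ribs with a heaped measure: at least one ball lies on top of the others, its middle near or above the rim (z of scoop_mid in the frame of bin_end above 0.028 m and x of scoop_mid in the frame of bin_end above -0.12 m and y of scoop_mid in the frame of bin_end between -0.02 and 0.02 m and ((horizontal distance between ball1_center and scoop_mid below 0.03 m and distance between ball1_center and scoop_mid below 0.045 m and z of ball1_center in the frame of scoop_mid above 0.01 m) or (horizontal distance between ball2_center and scoop_mid below 0.03 m and distance between ball2_center and scoop_mid below 0.045 m and z of ball2_center in the frame of scoop_mid above 0.01 m) or (horizontal distance between ball3_center and scoop_mid below 0.03 m and distance between ball3_center and scoop_mid below 0.045 m and z of ball3_center in the frame of scoop_mid above 0.01 m) or (horizontal distance between ball4_center and scoop_mid below 0.03 m and distance between ball4_center and scoop_mid below 0.045 m and z of ball4_center in the frame of scoop_mid above 0.01 m) or (horizontal distance between ball5_center and scoop_mid below 0.03 m and distance between ball5_center and scoop_mid below 0.045 m and z of ball5_center in the frame of scoop_mid above 0.01 m) or (horizontal distance between ball6_center and scoop_mid below 0.03 m and distance between ball6_center and scoop_mid below 0.045 m and z of ball6_center in the frame of scoop_mid above 0.01 m) or (horizontal distance between ball7_center and scoop_mid below 0.03 m and distance between ball7_center and scoop_mid below 0.045 m and z of ball7_center in the frame of scoop_mid above 0.01 m) or (horizontal distance between ball8_center and scoop_mid below 0.03 m and distance between ball8_center and scoop_mid below 0.045 m and z of ball8_center in the frame of scoop_mid above 0.01 m))), for 0.2 s.
2. the excess is struck off on the blade: a ball is pushed by the blade while the scoop's rim bears on it (contact force between scoop and blade above 0.3 N and contact force between any of ball1, ball2, ball3, ball4, ball5, ball6, ball7, ball8 and blade above 0.02 N).
3. a level measure is left: balls in the scoop, none standing more than about 8 mm above the rim, the scoop clear of the blade (not ((horizontal distance between ball1_center and scoop_mid below 0.03 m and distance between ball1_center and scoop_mid below 0.045 m and z of ball1_center in the frame of scoop_mid above 0.01 m) or (horizontal distance between ball2_center and scoop_mid below 0.03 m and distance between ball2_center and scoop_mid below 0.045 m and z of ball2_center in the frame of scoop_mid above 0.01 m) or (horizontal distance between ball3_center and scoop_mid below 0.03 m and distance between ball3_center and scoop_mid below 0.045 m and z of ball3_center in the frame of scoop_mid above 0.01 m) or (horizontal distance between ball4_center and scoop_mid below 0.03 m and distance between ball4_center and scoop_mid below 0.045 m and z of ball4_center in the frame of scoop_mid above 0.01 m) or (horizontal distance between ball5_center and scoop_mid below 0.03 m and distance between ball5_center and scoop_mid below 0.045 m and z of ball5_center in the frame of scoop_mid above 0.01 m) or (horizontal distance between ball6_center and scoop_mid below 0.03 m and distance between ball6_center and scoop_mid below 0.045 m and z of ball6_center in the frame of scoop_mid above 0.01 m) or (horizontal distance between ball7_center and scoop_mid below 0.03 m and distance between ball7_center and scoop_mid below 0.045 m and z of ball7_center in the frame of scoop_mid above 0.01 m) or (horizontal distance between ball8_center and scoop_mid below 0.03 m and distance between ball8_center and scoop_mid below 0.045 m and z of ball8_center in the frame of scoop_mid above 0.01 m)) and distance between any of ball1_center, ball2_center, ball3_center, ball4_center, ball5_center, ball6_center, ball7_center, ball8_center and scoop_mid below 0.027 m and contact force between scoop and blade below 0.01 N), for 0.3 s.
At the end, for the whole second after the job is handed in: exactly four balls lie in the box's empty compartment and the other four in the bin; the scoop rests upright (within 7 degrees) on the mat, the middle of its cup within 90 mm along and 45 mm across of the mat's middle, released and still (((x of ball1_center in the frame of cell between -0.052 and 0.052 m and y of ball1_center in the frame of cell between -0.063 and 0.063 m and z of ball1_center in the frame of cell below 0.045 m) or (x of ball1_center in the frame of bin_end between -0.15 and 0.004 m and y of ball1_center in the frame of bin_end between -0.034 and 0.034 m and z of ball1_center in the frame of bin_end between 0.008 and 0.07 m)) and ((x of ball2_center in the frame of cell between -0.052 and 0.052 m and y of ball2_center in the frame of cell between -0.063 and 0.063 m and z of ball2_center in the frame of cell below 0.045 m) or (x of ball2_center in the frame of bin_end between -0.15 and 0.004 m and y of ball2_center in the frame of bin_end between -0.034 and 0.034 m and z of ball2_center in the frame of bin_end between 0.008 and 0.07 m)) and ((x of ball3_center in the frame of cell between -0.052 and 0.052 m and y of ball3_center in the frame of cell between -0.063 and 0.063 m and z of ball3_center in the frame of cell below 0.045 m) or (x of ball3_center in the frame of bin_end between -0.15 and 0.004 m and y of ball3_center in the frame of bin_end between -0.034 and 0.034 m and z of ball3_center in the frame of bin_end between 0.008 and 0.07 m)) and ((x of ball4_center in the frame of cell between -0.052 and 0.052 m and y of ball4_center in the frame of cell between -0.063 and 0.063 m and z of ball4_center in the frame of cell below 0.045 m) or (x of ball4_center in the frame of bin_end between -0.15 and 0.004 m and y of ball4_center in the frame of bin_end between -0.034 and 0.034 m and z of ball4_center in the frame of bin_end between 0.008 and 0.07 m)) and ((x of ball5_center in the frame of cell between -0.052 and 0.052 m and y of ball5_center in the frame of cell between -0.063 and 0.063 m and z of ball5_center in the frame of cell below 0.045 m) or (x of ball5_center in the frame of bin_end between -0.15 and 0.004 m and y of ball5_center in the frame of bin_end between -0.034 and 0.034 m and z of ball5_center in the frame of bin_end between 0.008 and 0.07 m)) and ((x of ball6_center in the frame of cell between -0.052 and 0.052 m and y of ball6_center in the frame of cell between -0.063 and 0.063 m and z of ball6_center in the frame of cell below 0.045 m) or (x of ball6_center in the frame of bin_end between -0.15 and 0.004 m and y of ball6_center in the frame of bin_end between -0.034 and 0.034 m and z of ball6_center in the frame of bin_end between 0.008 and 0.07 m)) and ((x of ball7_center in the frame of cell between -0.052 and 0.052 m and y of ball7_center in the frame of cell between -0.063 and 0.063 m and z of ball7_center in the frame of cell below 0.045 m) or (x of ball7_center in the frame of bin_end between -0.15 and 0.004 m and y of ball7_center in the frame of bin_end between -0.034 and 0.034 m and z of ball7_center in the frame of bin_end between 0.008 and 0.07 m)) and ((x of ball8_center in the frame of cell between -0.052 and 0.052 m and y of ball8_center in the frame of cell between -0.063 and 0.063 m and z of ball8_center in the frame of cell below 0.045 m) or (x of ball8_center in the frame of bin_end between -0.15 and 0.004 m and y of ball8_center in the frame of bin_end between -0.034 and 0.034 m and z of ball8_center in the frame of bin_end between 0.008 and 0.07 m)) and (horizontal distance between each of ball5_center, ball6_center, ball7_center, ball8_center and cell below 0.09 m or ((horizontal distance between ball1_center and cell below 0.09 m or horizontal distance between ball2_center and cell below 0.09 m or horizontal distance between ball3_center and cell below 0.09 m or horizontal distance between ball4_center and cell below 0.09 m) and (horizontal distance between each of ball5_center, ball6_center, ball7_center and cell below 0.09 m or horizontal distance between each of ball5_center, ball6_center, ball8_center and cell below 0.09 m or horizontal distance between each of ball5_center, ball7_center, ball8_center and cell below 0.09 m or horizontal distance between each of ball6_center, ball7_center, ball8_center and cell below 0.09 m)) or ((horizontal distance between each of ball1_center, ball2_center and cell below 0.09 m or horizontal distance between each of ball1_center, ball3_center and cell below 0.09 m or horizontal distance between each of ball1_center, ball4_center and cell below 0.09 m or horizontal distance between each of ball2_center, ball3_center and cell below 0.09 m or horizontal distance between each of ball2_center, ball4_center and cell below 0.09 m or horizontal distance between each of ball3_center, ball4_center and cell below 0.09 m) and (horizontal distance between each of ball5_center, ball6_center and cell below 0.09 m or horizontal distance between each of ball5_center, ball7_center and cell below 0.09 m or horizontal distance between each of ball5_center, ball8_center and cell below 0.09 m or horizontal distance between each of ball6_center, ball7_center and cell below 0.09 m or horizontal distance between each of ball6_center, ball8_center and cell below 0.09 m or horizontal distance between each of ball7_center, ball8_center and cell below 0.09 m)) or ((horizontal distance between each of ball1_center, ball2_center, ball3_center and cell below 0.09 m or horizontal distance between each of ball1_center, ball2_center, ball4_center and cell below 0.09 m or horizontal distance between each of ball1_center, ball3_center, ball4_center and cell below 0.09 m or horizontal distance between each of ball2_center, ball3_center, ball4_center and cell below 0.09 m) and (horizontal distance between ball5_center and cell below 0.09 m or horizontal distance between ball6_center and cell below 0.09 m or horizontal distance between ball7_center and cell below 0.09 m or horizontal distance between ball8_center and cell below 0.09 m)) or horizontal distance between each of ball1_center, ball2_center, ball3_center, ball4_center and cell below 0.09 m) and (horizontal distance between each of ball5_center, ball6_center, ball7_center, ball8_center and cell above 0.09 m or ((horizontal distance between ball1_center and cell above 0.09 m or horizontal distance between ball2_center and cell above 0.09 m or horizontal distance between ball3_center and cell above 0.09 m or horizontal distance between ball4_center and cell above 0.09 m) and (horizontal distance between each of ball5_center, ball6_center, ball7_center and cell above 0.09 m or horizontal distance between each of ball5_center, ball6_center, ball8_center and cell above 0.09 m or horizontal distance between each of ball5_center, ball7_center, ball8_center and cell above 0.09 m or horizontal distance between each of ball6_center, ball7_center, ball8_center and cell above 0.09 m)) or ((horizontal distance between each of ball1_center, ball2_center and cell above 0.09 m or horizontal distance between each of ball1_center, ball3_center and cell above 0.09 m or horizontal distance between each of ball1_center, ball4_center and cell above 0.09 m or horizontal distance between each of ball2_center, ball3_center and cell above 0.09 m or horizontal distance between each of ball2_center, ball4_center and cell above 0.09 m or horizontal distance between each of ball3_center, ball4_center and cell above 0.09 m) and (horizontal distance between each of ball5_center, ball6_center and cell above 0.09 m or horizontal distance between each of ball5_center, ball7_center and cell above 0.09 m or horizontal distance between each of ball5_center, ball8_center and cell above 0.09 m or horizontal distance between each of ball6_center, ball7_center and cell above 0.09 m or horizontal distance between each of ball6_center, ball8_center and cell above 0.09 m or horizontal distance between each of ball7_center, ball8_center and cell above 0.09 m)) or ((horizontal distance between each of ball1_center, ball2_center, ball3_center and cell above 0.09 m or horizontal distance between each of ball1_center, ball2_center, ball4_center and cell above 0.09 m or horizontal distance between each of ball1_center, ball3_center, ball4_center and cell above 0.09 m or horizontal distance between each of ball2_center, ball3_center, ball4_center and cell above 0.09 m) and (horizontal distance between ball5_center and cell above 0.09 m or horizontal distance between ball6_center and cell above 0.09 m or horizontal distance between ball7_center and cell above 0.09 m or horizontal distance between ball8_center and cell above 0.09 m)) or horizontal distance between each of ball1_center, ball2_center, ball3_center, ball4_center and cell above 0.09 m) and x of scoop_mid in the frame of mat between -0.09 and 0.09 m and y of scoop_mid in the frame of mat between -0.045 and 0.045 m and angle between scoop_mid's own z axis and vertical below 0.12 rad and height (world z) of scoop_mid below 0.026 m and linear speed of scoop below 0.02 m/s); the robot touches nothing.
It fails at once if a ball is touched by the fingers (contact force between any of ball1, ball2, ball3, ball4, ball5, ball6, ball7, ball8 and the fingers above 0.3 N).
It fails at once if the blade is pushed hard against its stop (more than 20 N) (contact force between scoop and blade above 20 N).
It fails at once if the loupe, the jar or the album is shifted by more than 30 mm (distance of any of loupe, jar, album from where it was at the start of the episode above 0.03 m).
It also fails if it takes over 72 s, if anything falls off the work surface, if the arm or the gripper's body presses on something with over 40 N, if the wrist force passes 120 N, or if a joint passes its speed limit or range.

## Working session

There is one attempt and no reset: what is moved stays moved. The work goes in short steps, Python scripts to look and compute and a shell command to move; the robot and the scene stay as the last step left them, time stands still between calls to the robot, and variables do not carry over. Pictures are saved under pics/ and viewed, and the job is handed in when it is done.

```bash
mkdir -p pics; ls
python3 - <<'E'
from workcell import manip
import cv2,numpy as np
print(manip.get_obs())
for n in("scene","top"):
    im=manip.camera(n); cv2.imwrite(f"pics/{n}0.png",im)
    i=manip.camera_info(n); print(n,np.round(i["K"],2).tolist(),np.round(i["camera_from_world"],4).tolist())
E
```

```text
pics
{'clock': 0.0, 'joint_pos': array([-1.12358775,  0.3328938 , -0.06470076,  1.46095048,  0.02158728,
        1.34989778, -0.08849785]), 'joint_velocities': array([ 0.00093391, -0.00046862,  0.00103386, -0.00062913, -0.0010211 ,
       -0.00060189,  0.00114314]), 'tau': array([-1.34994742e-03, -6.25435567e+01,  4.82430460e-02, -3.91613245e+01,
        1.61359459e-02,  9.84934130e-03, -7.06628228e-06]), 'position': array([0.28277114, 0.55693433, 0.22259787]), 'ee_rot': array([ 2.32739508e-01,  9.72538838e-01, -7.13125657e-04, -1.42520840e-04]), 'ft_force': array([-0.42236578,  0.13608307,  0.03022815]), 'torque': array([ 0.00783231,  0.01055004, -0.05401746]), 'grip_width': 1.000467387928758}
scene [[384.5, 0.0, 247.37], [0.0, 384.5, 191.9], [0.0, 0.0, 1.0]] [[0.8415, 0.5402, -0.009, -0.3444], [0.3571, -0.5686, -0.741, -0.2109], [-0.4054, 0.6204, -0.6714, 1.3348], [0.0, 0.0, 0.0, 1.0]]
top [[401.06, 0.0, 250.81], [0.0, 401.06, 188.2], [0.0, 0.0, 1.0]] [[-0.0049, -1.0, 0.0032, -0.1464], [-0.9992, 0.0048, -0.0392, 0.5157], [0.0392, -0.0034, -0.9992, 1.0934], [0.0, 0.0, 0.0, 1.0]]
```

View pics/scene0.png

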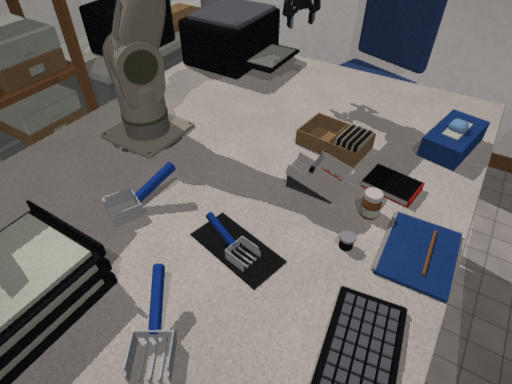

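View pics/top0.png

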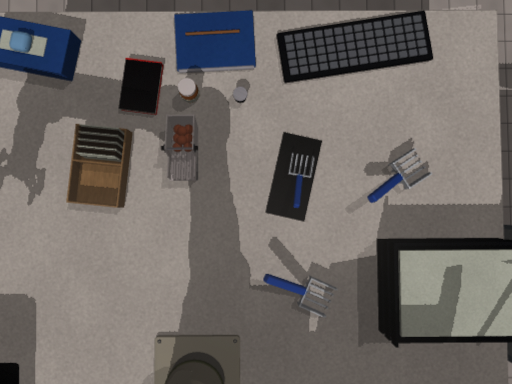

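```bash
cat > h.py <<'E'
from workcell import manip
import cv2,numpy as np
from scipy.spatial.transform import Rotation as R
def cam(n):
    i=manip.camera_info(n); return np.array(i["K"]),np.array(i["camera_from_world"])
def proj(n,P):
    K,T=cam(n); P=np.atleast_2d(P); c=P@T[:3,:3].T+T[:3,3]; u=c@K.T; return u[:,:2]/u[:,2:]
def ray(n,px,z):
    K,T=cam(n); d=T[:3,:3].T@np.linalg.inv(K)@np.array([px[0],px[1],1.]); o=-T[:3,:3].T@T[:3,3]
    return o+d*(z-o[2])/d[2]
def crop(n,im,x0,y0,w,h,s,out,lines=()):
    c=cv2.resize(im[y0:y0+h,x0:x0+w],None,fx=s,fy=s,interpolation=cv2.INTER_CUBIC)
    for a,b,col in lines:
        p=proj(n,[a,b]); q=((p+0.5-[x0,y0])*s).astype(int); cv2.line(c,tuple(map(int,q[0])),tuple(map(int,q[1])),col,1)
    cv2.imwrite(out,c)
E
python3 - <<'E'
from h import *
t=cv2.imread("pics/top0.png"); s=cv2.imread("pics/scene0.png")
crop("top",t,140,100,80,100,6,"pics/c_bin_t.png")
crop("top",t,260,125,70,100,6,"pics/c_sc_t.png")
crop("scene",s,275,140,100,75,6,"pics/c_bin_s.png")
crop("scene",s,185,200,110,90,6,"pics/c_sc_s.png")
E
```

```text
(no output)
```

View pics/c_bin_t.png

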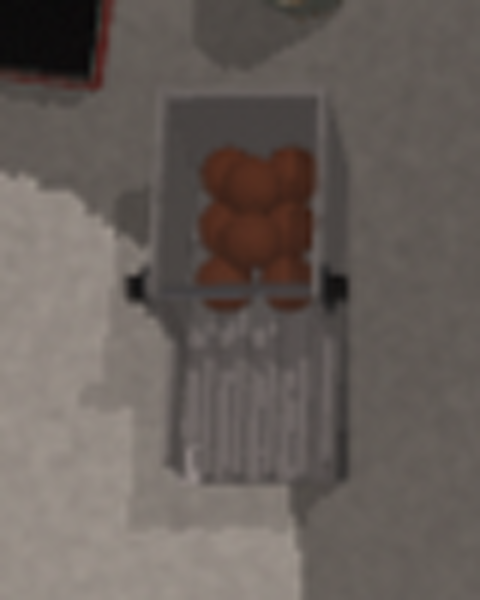

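View pics/c_sc_t.png

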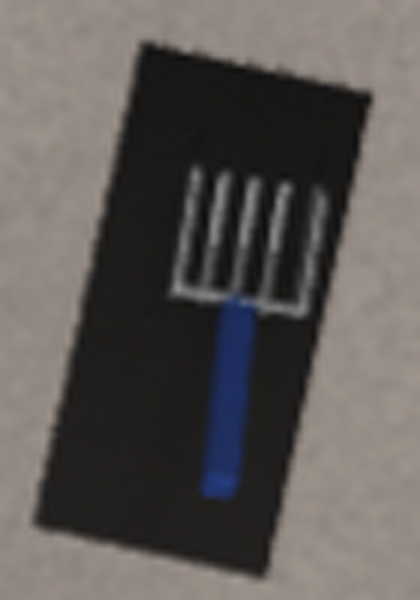

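View pics/c_bin_s.png

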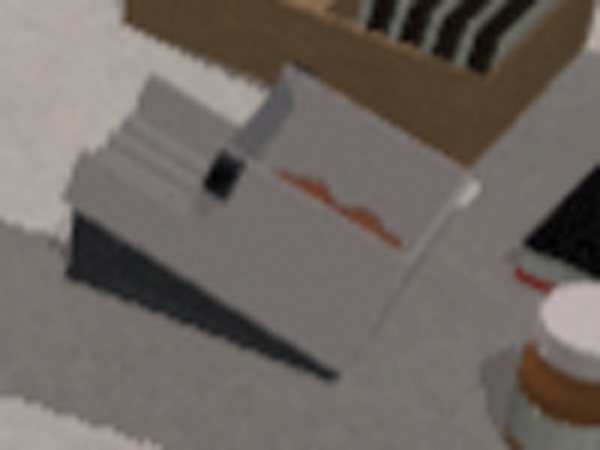

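View pics/c_sc_s.png

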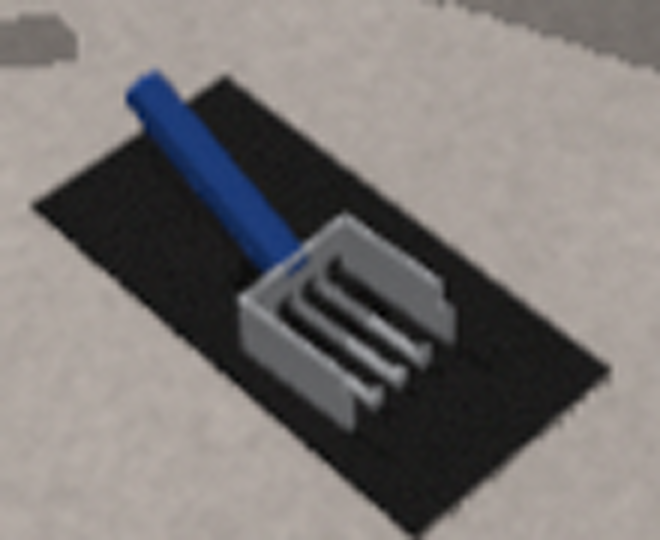

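```bash
cat > fit.py <<'E'
from h import *
from scipy.optimize import least_squares
def B(p):  # bin_end pose: x,y,z,yaw
    Rm=R.from_euler('z',p[3]).as_matrix()@R.from_euler('y',np.radians(15)).as_matrix()
    return Rm,np.array(p[:3])
def binpt(p,q): Rm,t=B(p); return np.atleast_2d(q)@Rm.T+t
E
python3 - <<'E'
from fit import *
for n in("scene","top"):
    K,T=cam(n); print(n,-T[:3,:3].T@T[:3,3])
o=np.array([275,140]);ot=np.array([140,100])
# candidates (model bin frame) -> px
t=lambda a,b: ot+np.array([a,b])/6-0.5
s=lambda a,b: o+np.array([a,b])/6-0.5
C=[("top",[3,.036,.076],t(155,93)),("top",[3,-.036,.076],t(328,93)),
("top",[-150,.036,.030],t(168,472)),("top",[-150,-.036,.030],t(349,480)),
("scene",[-150,-.036,.030],s(80,152)),("scene",[-150,.036,.030],s(152,75)),
("scene",[-94,.036,.076],s(290,63)),("scene",[3,.036,.076],s(475,180)),("scene",[3,-.036,.076],s(405,258))]
for c in C: c[1][0]/=1000
def f(p): return np.concatenate([(proj(n,binpt(p,q))[0]-np.array(px)) for n,q,px in C])
r=least_squares(f,[0.65,0.05,0.02,0.0],loss='soft_l1'); print(r.x)
for c,e in zip(C,f(r.x).reshape(-1,2)): print(c[0],c[1],np.round(e,2))
E
```

```text
scene [ 0.90625202 -0.76197838  0.73681437]
top [ 0.4716909  -0.14512462  1.1132136 ]
[0.67988466 0.03306033 0.01285495 0.0122646 ]
top [0.003, 0.036, 0.076] [0.69 0.05]
top [0.003, -0.036, 0.076] [-0.24 -0.4 ]
top [-0.15, 0.036, 0.03] [-0.54 -1.24]
top [-0.15, -0.036, 0.03] [-2.76 -3.05]
scene [-0.15, -0.036, 0.03] [-0.66  0.14]
scene [-0.15, 0.036, 0.03] [-0.98 -0.31]
scene [-0.094, 0.036, 0.076] [-1.45  0.26]
scene [0.003, 0.036, 0.076] [-1.24 -0.98]
scene [0.003, -0.036, 0.076] [0.4  0.97]
```

```bash
cat > ov.py <<'E'
from fit import *
import sys
def binlines(p):
    L=[];g=(0,255,0);y=(0,255,255)
    def a(q1,q2,c): 
        w=binpt(p,np.array([q1,q2])/1000.); L.append((w[0],w[1],c))
    for Y in(-36,-33,33,36):
        a((-94,Y,76),(3,Y,76),g);a((-94,Y,76),(-94,Y,30),g);a((-94,Y,30),(-150,Y,30),g); a((-150,Y,30),(-150,Y,0),g)
    a((3,-36,76),(3,36,76),g);a((0,-33,76),(0,33,76),g)
    for Y in(-21,-7,7,21):
        for d in(-2,2): a((-150,Y+d,10.5),(-78,Y+d,10.5),y)
    a((-150,-36,0),(-150,36,0),(255,0,255)); a((-150,-36,0),(0,-36,0),(255,0,255))
    a((-82,-33,54),(-82,33,54),(255,255,0));a((-82,-33,66),(-82,33,66),(255,255,0))
    n=16
    for cx,cy,cz in [(-13,-14,22),(-13,14,22),(-39,14,22),(-39,-14,22),(-65,14,22),(-65,-14,22),(-26,0,40.5),(-52,0,40.5)]:
        c=binpt(p,np.array([cx,cy,cz])/1000.)[0]
        t=np.linspace(0,2*np.pi,n+1)
        ci=c+0.013*np.c_[np.cos(t),np.sin(t),0*t]
        for i in range(n): L.append((ci[i],ci[i+1],(255,128,0)))
    return L
if __name__=="__main__":
    p=[float(v) for v in sys.argv[1:5]];tag=sys.argv[5]
    t=cv2.imread("pics/top0.png"); s=cv2.imread("pics/scene0.png")
    crop("top",t,150,105,60,85,7,f"pics/ot{tag}.png",binlines(p))
    crop("scene",s,280,145,80,65,7,f"pics/os{tag}.png",binlines(p))
    a=cv2.imread(f"pics/ot{tag}.png");b=cv2.imread(f"pics/os{tag}.png")
    m=np.zeros((600,560+425,3),np.uint8);m[:a.shape[0],:420]=a;m[:b.shape[0],425:425+560]=b
    cv2.imwrite(f"pics/o{tag}.png",cv2.resize(m,(800,int(600*800/985))))
E
python3 ov.py 0.6799 0.0331 0.0129 0.012 1
```

```text
(no output)
```

View pics/ot1.png

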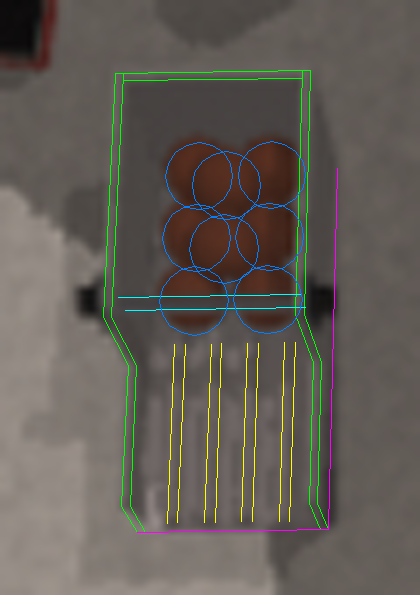

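View pics/os1.png

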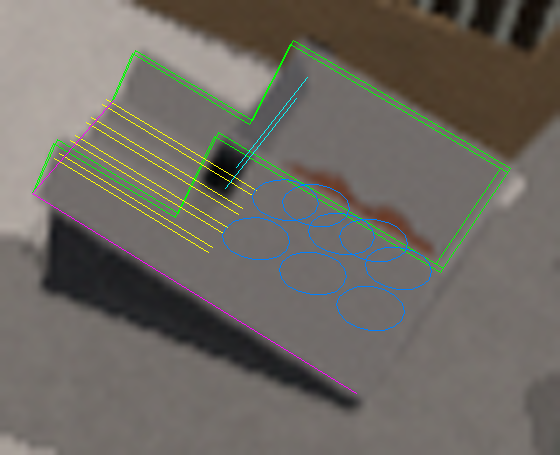

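Run:
```python
from fit import *
t=cv2.imread("pics/top0.png")
c=t[140:185,160:205].astype(float); c=np.clip((c-60)*2.0,0,255).astype(np.uint8)
c=cv2.resize(c,None,fx=13,fy=13,interpolation=cv2.INTER_CUBIC); cv2.imwrite("pics/mouth.png",c)
c=t[110:160,155:205].astype(float); c=np.clip((c-20)*2.0,0,255).astype(np.uint8)
c=cv2.resize(c,None,fx=12,fy=12,interpolation=cv2.INTER_CUBIC); cv2.imwrite("pics/far.png",c)
```

```text
(no output)
```

View pics/mouth.png

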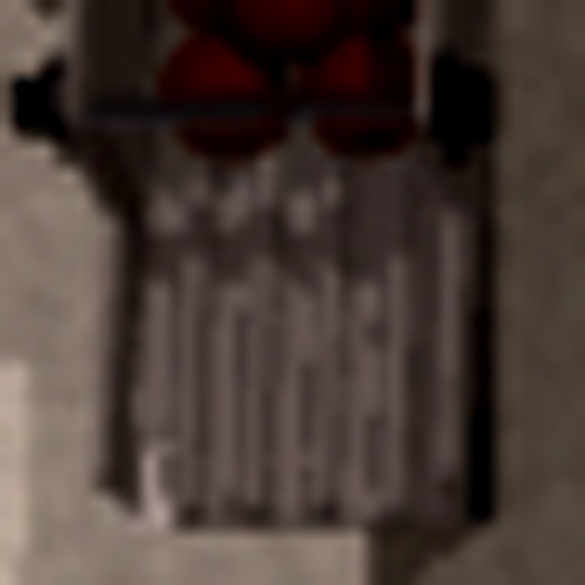

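View pics/far.png

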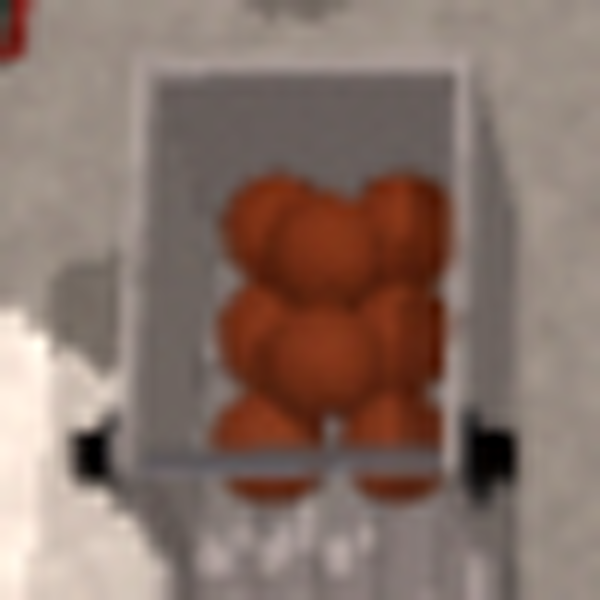

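Run:
```python
from fit import *
t=cv2.imread("pics/top0.png").astype(float).mean(2)
for r in (164,168,172,176): print(r,[int(v) for v in t[r-1:r+2,164:204].mean(0)])
p=[0.6799,0.0331,0.0129,0.012]
for X in(-.148,-.130,-.115):
  for Z in(0,.0105): print(X,Z,np.round(proj("top",binpt(p,[[X,Y,Z] for Y in(-.033,-.021,-.007,.007,.021,.033)])),1).tolist())
```

```text
164 [117, 119, 121, 112, 94, 77, 77, 96, 104, 93, 99, 89, 93, 102, 93, 97, 94, 91, 100, 103, 98, 100, 91, 98, 97, 90, 98, 89, 82, 84, 98, 83, 67, 62, 83, 91, 91, 90, 91, 92]
168 [119, 120, 118, 109, 89, 75, 85, 100, 104, 94, 99, 88, 96, 103, 90, 97, 92, 92, 101, 93, 95, 97, 91, 99, 103, 96, 100, 82, 79, 86, 96, 82, 65, 61, 84, 93, 91, 90, 91, 91]
172 [122, 122, 122, 109, 85, 74, 91, 102, 101, 96, 100, 88, 97, 104, 93, 99, 88, 97, 104, 90, 97, 94, 92, 100, 93, 93, 99, 83, 80, 88, 94, 80, 58, 55, 81, 91, 91, 92, 92, 93]
176 [124, 123, 120, 102, 82, 74, 88, 128, 106, 95, 97, 91, 99, 103, 95, 100, 89, 97, 104, 95, 99, 92, 97, 103, 91, 94, 97, 84, 81, 86, 84, 76, 57, 53, 82, 91, 90, 91, 93, 93]
-0.148 0 [[195.3, 179.4], [190.8, 179.5], [185.5, 179.6], [180.2, 179.7], [174.9, 179.8], [170.4, 179.8]]
-0.148 0.0105 [[194.7, 178.2], [190.2, 178.2], [184.8, 178.3], [179.5, 178.4], [174.2, 178.5], [169.6, 178.6]]
-0.13 0 [[195.4, 173.0], [190.9, 173.1], [185.7, 173.2], [180.4, 173.3], [175.2, 173.4], [170.7, 173.4]]
-0.13 0.0105 [[194.9, 171.7], [190.4, 171.8], [185.1, 171.9], [179.7, 171.9], [174.4, 172.0], [169.9, 172.1]]
-0.115 0 [[195.6, 167.7], [191.1, 167.8], [185.9, 167.9], [180.6, 168.0], [175.4, 168.1], [170.9, 168.1]]
-0.115 0.0105 [[195.0, 166.4], [190.5, 166.4], [185.2, 166.5], [179.9, 166.6], [174.7, 166.7], [170.1, 166.8]]
```

```bash
cat > sc.py <<'E'
from h import *
def scpose(x,y,z,yaw,pitch=0,roll=0):
    return R.from_euler('ZYX',[yaw,pitch,roll]).as_matrix(),np.array([x,y,z])
def sclines(Rm,t):
    L=[];g=(0,255,0);b=(0,0,255);m=(255,0,255)
    def a(q1,q2,c):
        w=np.array([q1,q2])/1000.@Rm.T+t; L.append((w[0],w[1],c))
    for Y in(-30,30):
        a((-30,Y,31),(30,Y,31),g);a((-30,Y,31),(-30,Y,0),g);a((30,Y,31),(30,Y,0),g);a((-30,Y,0),(30,Y,0),g)
    a((-30,-30,31),(-30,30,31),g)
    for Y in(-14,0,14): a((-30,Y,3),(25,Y,3),m);a((25,Y,3),(30,Y,8),m)
    for Y in(-8,8):
        for s in(-9,9):
            d=np.array([s*.5,0,s*.866]); a(np.array((-30,Y,21.3))+d,np.array((-116.6,Y,71.3))+d,b)
    d1=np.array([4.5,0,7.8])
    for d in(d1,-d1): a(np.array((-116.6,-8,71.3))+d,np.array((-116.6,8,71.3))+d,b)
    return L
E
cat > f2.py <<'E'
from sc import *
from scipy.optimize import least_squares
t=lambda a,b: np.array([260,125])+np.array([a,b])/6-0.5
s=lambda a,b: np.array([185,200])+np.array([a,b])/6-0.5
C=[("top",(-30,30,31),t(172,294)),("top",(-30,-30,31),t(306,316)),
("top",(-112,0,79),t(217,495)),("scene",(-30,30,31),s(346,212)),("scene",(-30,-30,31),s(238,297)),
("scene",(30,-30,0),s(353,430)),("scene",(30,30,0),s(455,342)),("scene",(-30,-30,0),s(244,348))]
def f(p):
    Rm,tt=scpose(p[0],p[1],.003,p[2]); return np.concatenate([proj(n,np.array(q)/1000.@Rm.T+tt)[0]-px for n,q,px in C])
r=least_squares(f,[0.47,-.28,0],loss='soft_l1'); print(r.x); print(np.round(f(r.x).reshape(-1,2),1).tolist())
Rm,tt=scpose(r.x[0],r.x[1],.003,r.x[2])
T=cv2.imread("pics/top0.png"); S=cv2.imread("pics/scene0.png")
crop("top",T,270,145,60,70,8,"pics/sot.png",sclines(Rm,tt))
crop("scene",S,195,205,80,70,8,"pics/sos.png",sclines(Rm,tt))
# mat
M=[ray("top",t(a,b),.003) for a,b in((147,42),(371,95),(266,577),(37,524))]
M2=[ray("scene",s(a,b),.003) for a,b in((228,76),(610,370),(417,537),(31,206))]
print(np.round(M,3).tolist(),np.round(np.mean(M,0),4)); print(np.round(M2,3).tolist(),np.round(np.mean(M2,0),4))
E
python3 f2.py
```

```text
[ 0.5782471  -0.28462721 -0.1799691 ]
[[-0.0, -0.3], [-0.4, -0.1], [0.4, -1.9], [-0.3, -0.1], [0.0, -0.1], [-0.3, 0.1], [-0.1, -0.4], [-0.3, -0.3]]
[[0.673, -0.242, 0.003], [0.648, -0.346, 0.003], [0.425, -0.295, 0.003], [0.45, -0.19, 0.003]] [ 0.5488 -0.2682  0.003 ]
[[0.45, -0.188, 0.003], [0.673, -0.241, 0.003], [0.649, -0.347, 0.003], [0.425, -0.296, 0.003]] [ 0.5493 -0.2676  0.003 ]
```

Run:
```python
from h import *
a=cv2.imread("pics/sot.png");b=cv2.imread("pics/sos.png");print(a.shape,b.shape)
T=cv2.imread("pics/top0.png"); crop("top",T,60,115,80,100,6,"pics/cbox.png")
```

```text
(560, 480, 3) (560, 640, 3)
```

View pics/sot.png

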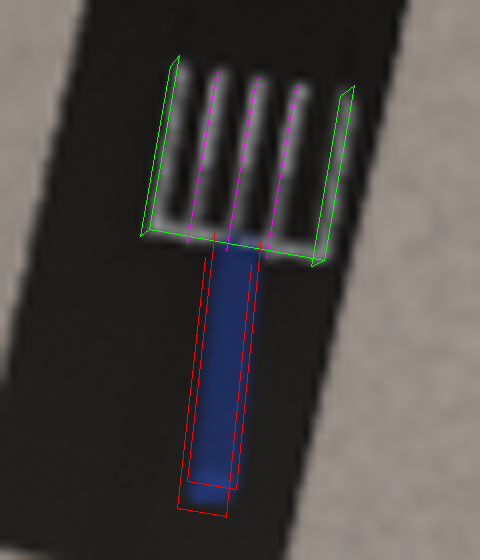

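View pics/sos.png

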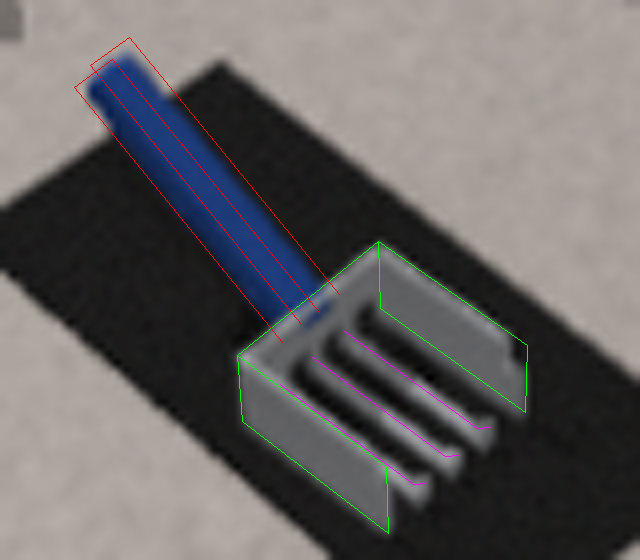

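View pics/cbox.png

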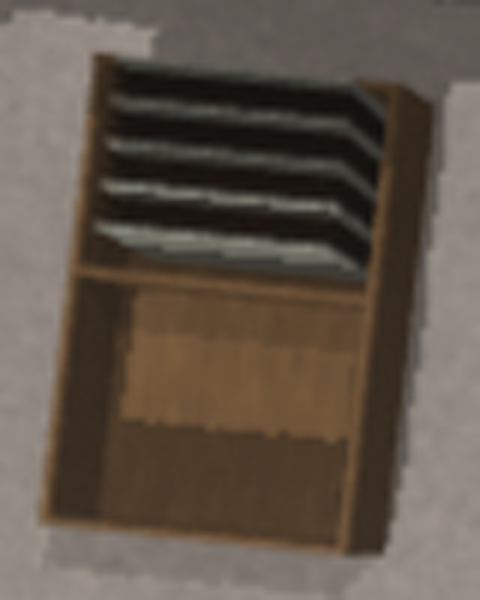

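```bash
cat > go.py <<'E'
from h import *
def tgt(scx, scR, lean=8):
    """scoop origin pos, rot -> TCP pos, R"""
    l=np.radians(lean); s,c=np.sin(l),np.cos(l)
    T=np.array([[-c,0,s],[0,1,0],[-s,0,-c]]) # columns tool x,y,z in scoop frame
    g=np.array([-.0649,0,.0415]); Rt=scR@T
    return scx+scR@g-0.003*Rt[:,2],Rt
def rows(P,Q,n=None,p0=None,R0=None,jaw=1,vmax=.048,wmax=8.4):
    o=manip.get_obs(); p0=o["position"] if p0 is None else p0; R0=R.from_quat(o["ee_rot"]) if R0 is None else R0
    Q=R.from_matrix(Q); rv=(R0.inv()*Q).as_rotvec(); d=P-p0
    m=max(np.linalg.norm(d)/vmax,np.degrees(np.linalg.norm(rv))/wmax)
    if n is None: n=max(1,int(np.ceil(m)))
    print("need %.1f rows, using %d; d(mm)"%(m,n),np.round(d*1000,1),"rot deg",np.round(np.degrees(rv),1))
    out=[]
    for k in range(n):
        Rk=R0*R.from_rotvec(rv*k/n); sh=Rk.inv().apply(d/n)/.08
        out.append([jaw,[round(float(v),3)+0 for v in sh],[round(float(v),3)+0 for v in rv/n/(np.pi/4)]])
    for i in range(0,n,5): print(str(out[i:i+5]).replace(" ",""))
def st():
    o=manip.get_obs(); r=R.from_quat(o["ee_rot"]).as_matrix()
    print("t%.2f"%o["clock"],"p",np.round(o["position"]*1000,1),"x",np.round(r[:,0],3),"z",np.round(r[:,2],3),"F",np.round(o["ft_force"],2),"M",np.round(o["torque"],2),"w%.3f"%o["grip_width"],"j",np.round(o["joint_pos"],2))
SC0=(np.array([.5782,-.2850,.003]),R.from_euler('z',-.180).as_matrix())
E
python3 - <<'E'
from go import *
b=lambda a,c: np.array([60,115])+np.array([a,c])/6-0.5
for q in((42,520),(345,550),(98,55),(398,85),(75,270),(372,297)): print(q,np.round(ray("top",b(*q),.055),4))
P,Q=tgt(*SC0); print(P,Q)
up=P-0.12*Q[:,2]; print("up",up); rows(np.array([up[0],up[1],.22]),Q)
E
```

```text
(42, 520) [0.4814 0.3368 0.055 ]
(345, 550) [0.4675 0.2039 0.055 ]
(98, 55) [0.6868 0.3148 0.055 ]
(398, 85) [0.6729 0.1821 0.055 ]
(75, 270) [0.5914 0.3237 0.055 ]
(372, 297) [0.5789 0.1929 0.055 ]
[ 0.51393777 -0.27330623  0.0474708 ] [[-0.97426899  0.17902957  0.13692458]
 [ 0.17728727  0.98384369 -0.0249161 ]
 [-0.1391731   0.         -0.99026807]]
up [ 0.49750682 -0.2703163   0.16630297]
need 17.8 rows, using 18; d(mm) [ 214.7 -827.3   -2.7] rot deg [ -1.2  -8.  -16.6]
[[1,[-0.393,-0.445,0.002],[-0.002,-0.01,-0.02]],[1,[-0.386,-0.451,0.005],[-0.002,-0.01,-0.02]],[1,[-0.378,-0.457,0.007],[-0.002,-0.01,-0.02]],[1,[-0.371,-0.463,0.01],[-0.002,-0.01,-0.02]],[1,[-0.363,-0.469,0.012],[-0.002,-0.01,-0.02]]]
[[1,[-0.356,-0.475,0.014],[-0.002,-0.01,-0.02]],[1,[-0.348,-0.481,0.016],[-0.002,-0.01,-0.02]],[1,[-0.34,-0.486,0.018],[-0.002,-0.01,-0.02]],[1,[-0.332,-0.492,0.02],[-0.002,-0.01,-0.02]],[1,[-0.324,-0.497,0.022],[-0.002,-0.01,-0.02]]]
[[1,[-0.316,-0.502,0.024],[-0.002,-0.01,-0.02]],[1,[-0.307,-0.507,0.026],[-0.002,-0.01,-0.02]],[1,[-0.299,-0.512,0.028],[-0.002,-0.01,-0.02]],[1,[-0.291,-0.517,0.029],[-0.002,-0.01,-0.02]],[1,[-0.282,-0.521,0.031],[-0.002,-0.01,-0.02]]]
[[1,[-0.273,-0.526,0.032],[-0.002,-0.01,-0.02]],[1,[-0.265,-0.53,0.034],[-0.002,-0.01,-0.02]],[1,[-0.256,-0.534,0.035],[-0.002,-0.01,-0.02]]]
```

Look-alikes: three blue-handled scoops in the top view, with cups at (301,165) on the mat, (410,168) and (315,295). The one on the mat has the narrowest cup (about 23 px, or 60 mm), and the 60 mm model fits it. The other two are larger and lie off the mat, so I choose the mat scoop. I go there along an arc.

Run:
```python
from go import *
P,Q=tgt(*SC0)
r=manip.get_obs()
A=np.array([.52,.10,.24])
R0=R.from_quat(r["ee_rot"]); rv=(R0.inv()*R.from_matrix(Q)).as_rotvec()
rows(A,(R0*R.from_rotvec(rv/2)).as_matrix(),n=12)
```

```text
need 10.7 rows, using 12; d(mm) [ 237.2 -457.    17.3] rot deg [-0.6 -4.  -8.3]
[[1,[-0.436,-0.313,-0.018],[-0.001,-0.007,-0.015]],[1,[-0.432,-0.318,-0.015],[-0.001,-0.007,-0.015]],[1,[-0.428,-0.323,-0.013],[-0.001,-0.007,-0.015]],[1,[-0.424,-0.328,-0.011],[-0.001,-0.007,-0.015]],[1,[-0.421,-0.333,-0.009],[-0.001,-0.007,-0.015]]]
[[1,[-0.417,-0.338,-0.007],[-0.001,-0.007,-0.015]],[1,[-0.412,-0.343,-0.005],[-0.001,-0.007,-0.015]],[1,[-0.408,-0.348,-0.003],[-0.001,-0.007,-0.015]],[1,[-0.404,-0.353,-0.001],[-0.001,-0.007,-0.015]],[1,[-0.4,-0.358,0.001],[-0.001,-0.007,-0.015]]]
[[1,[-0.395,-0.363,0.003],[-0.001,-0.007,-0.015]],[1,[-0.391,-0.367,0.005],[-0.001,-0.007,-0.015]]]
```

```bash
python3 -m crank '[[1,[-0.436,-0.313,-0.018],[-0.001,-0.007,-0.015]],[1,[-0.432,-0.318,-0.015],[-0.001,-0.007,-0.015]],[1,[-0.428,-0.323,-0.013],[-0.001,-0.007,-0.015]],[1,[-0.424,-0.328,-0.011],[-0.001,-0.007,-0.015]],[1,[-0.421,-0.333,-0.009],[-0.001,-0.007,-0.015]]]'; python3 -m crank '[[1,[-0.417,-0.338,-0.007],[-0.001,-0.007,-0.015]],[1,[-0.412,-0.343,-0.005],[-0.001,-0.007,-0.015]],[1,[-0.408,-0.348,-0.003],[-0.001,-0.007,-0.015]],[1,[-0.404,-0.353,-0.001],[-0.001,-0.007,-0.015]],[1,[-0.4,-0.358,0.001],[-0.001,-0.007,-0.015]]]'
python3 -c "
from go import *
st()
P,Q=tgt(*SC0);up=P-0.10*Q[:,2];print(up)
rows(up,Q)"
```

```text
clock: 0.6
position: [0.3821, 0.365, 0.2301]
ee_rot: [0.204, 0.979, -0.001, 0.014]
ft_force: [1.2, -0.1, 0.6]
grip_width: 0.999
clock: 1.1
position: [0.4805, 0.1745, 0.2372]
ee_rot: [0.175, 0.984, -0.003, 0.028]
ft_force: [0.9, -0.4, -0.3]
grip_width: 0.996
t1.10 p [480.5 174.5 237.2] x [-0.937  0.344 -0.055] z [ 0.053 -0.015 -0.998] F [ 0.86 -0.43 -0.29] M [0.02 0.02 0.01] w0.996 j [-0.68  0.03  0.22  1.79  0.03  1.28  0.75]
[ 0.50024531 -0.27081462  0.14649761]
need 9.5 rows, using 10; d(mm) [  19.8 -445.4  -90.7] rot deg [-0.7 -4.8 -9.8]
[[1,[-0.208,-0.515,0.123],[-0.002,-0.011,-0.022]],[1,[-0.198,-0.518,0.124],[-0.002,-0.011,-0.022]],[1,[-0.189,-0.522,0.125],[-0.002,-0.011,-0.022]],[1,[-0.179,-0.525,0.126],[-0.002,-0.011,-0.022]],[1,[-0.168,-0.528,0.127],[-0.002,-0.011,-0.022]]]
[[1,[-0.158,-0.531,0.127],[-0.002,-0.011,-0.022]],[1,[-0.148,-0.534,0.128],[-0.002,-0.011,-0.022]],[1,[-0.138,-0.537,0.128],[-0.002,-0.011,-0.022]],[1,[-0.128,-0.539,0.129],[-0.002,-0.011,-0.022]],[1,[-0.117,-0.541,0.129],[-0.002,-0.011,-0.022]]]
```

```bash
python3 -m crank '[[1,[-0.208,-0.515,0.123],[-0.002,-0.011,-0.022]],[1,[-0.198,-0.518,0.124],[-0.002,-0.011,-0.022]],[1,[-0.189,-0.522,0.125],[-0.002,-0.011,-0.022]],[1,[-0.179,-0.525,0.126],[-0.002,-0.011,-0.022]],[1,[-0.168,-0.528,0.127],[-0.002,-0.011,-0.022]]]' >/dev/null; python3 -m crank '[[1,[-0.158,-0.531,0.127],[-0.002,-0.011,-0.022]],[1,[-0.148,-0.534,0.128],[-0.002,-0.011,-0.022]],[1,[-0.138,-0.537,0.128],[-0.002,-0.011,-0.022]],[1,[-0.128,-0.539,0.129],[-0.002,-0.011,-0.022]],[1,[-0.117,-0.541,0.129],[-0.002,-0.011,-0.022]]]'
python3 -c "
from go import *
st()
P,Q=tgt(*SC0);up=P-0.05*Q[:,2]
rows(up,Q,n=5)
for n in('top','scene'):
    cv2.imwrite('pics/%s1.png'%n,manip.camera(n))
t=cv2.imread('pics/top1.png');s=cv2.imread('pics/scene1.png')
crop('top',t,250,125,90,95,6,'pics/t1c.png'); crop('scene',s,170,150,120,110,5,'pics/s1c.png')
"
```

```text
clock: 2.1
position: [0.5, -0.2705, 0.1457]
ee_rot: [0.088, 0.994, -0.005, 0.071]
ft_force: [0.7, 0.5, -0.6]
grip_width: 1.004
t2.10 p [ 500.  -270.5  145.7] x [-0.974  0.175 -0.143] z [ 0.141 -0.022 -0.99 ] F [ 0.71  0.53 -0.55] M [0.07 0.06 0.06] w1.004 j [-0.17  0.19  0.68  1.87 -0.2   1.    1.98]
need 1.0 rows, using 5; d(mm) [  7.1  -1.5 -48.8] rot deg [0.2 0.2 0.1]
[[1,[-0.001,-0.001,0.123],[0.001,0.001,0.001]],[1,[-0.001,-0.001,0.123],[0.001,0.001,0.001]],[1,[-0.001,-0.001,0.123],[0.001,0.001,0.001]],[1,[-0.001,-0.001,0.123],[0.001,0.001,0.001]],[1,[-0.001,-0.001,0.123],[0.001,0.001,0.001]]]
```

View pics/t1c.png

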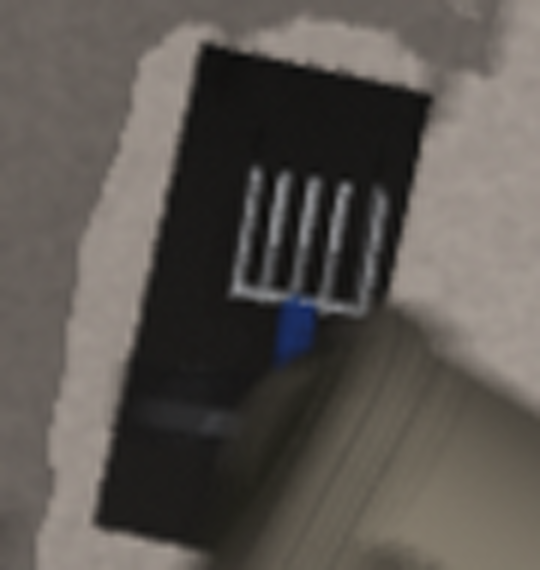

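View pics/s1c.png

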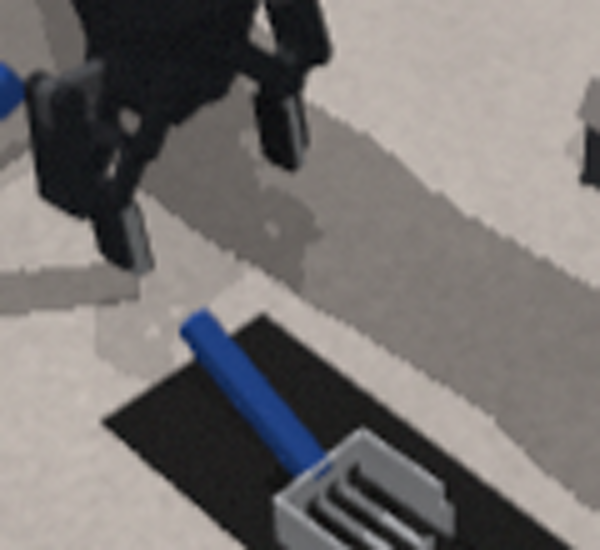

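The scene crop shows the scoop untouched and the open jaws above and behind the handle, straddling it. I descend along the tool axis.

```bash
python3 -m crank '[[1,[-0.001,-0.001,0.123],[0.001,0.001,0.001]],[1,[-0.001,-0.001,0.123],[0.001,0.001,0.001]],[1,[-0.001,-0.001,0.123],[0.001,0.001,0.001]],[1,[-0.001,-0.001,0.123],[0.001,0.001,0.001]],[1,[-0.001,-0.001,0.123],[0.001,0.001,0.001]]]'
python3 -c "
from go import *
st()
P,Q=tgt(*SC0)
rows(P,Q,n=5)
cv2.imwrite('pics/scene2.png',manip.camera('scene'))
s=cv2.imread('pics/scene2.png')
crop('scene',s,170,170,120,110,5,'pics/s2c.png')
"
```

```text
clock: 2.7
position: [0.5076, -0.2698, 0.0964]
ee_rot: [0.091, 0.993, -0.006, 0.069]
ft_force: [0.3, -0.2, -0.1]
grip_width: 1.003
t2.70 p [ 507.6 -269.8   96.4] x [-0.974  0.179 -0.138] z [ 0.136 -0.025 -0.99 ] F [ 0.35 -0.18 -0.05] M [ 0.09  0.15 -0.01] w1.003 j [-0.14  0.27  0.66  1.9  -0.26  0.91  2.02]
need 1.0 rows, using 5; d(mm) [  6.4  -3.5 -49. ] rot deg [-0.  -0.1 -0.1]
[[1,[0.0,-0.006,0.124],[0.0,0.0,0.0]],[1,[0.0,-0.006,0.124],[0.0,0.0,0.0]],[1,[0.0,-0.006,0.124],[0.0,0.0,0.0]],[1,[0.0,-0.006,0.124],[0.0,0.0,0.0]],[1,[0.0,-0.006,0.124],[0.0,0.0,0.0]]]
```

View pics/s2c.png

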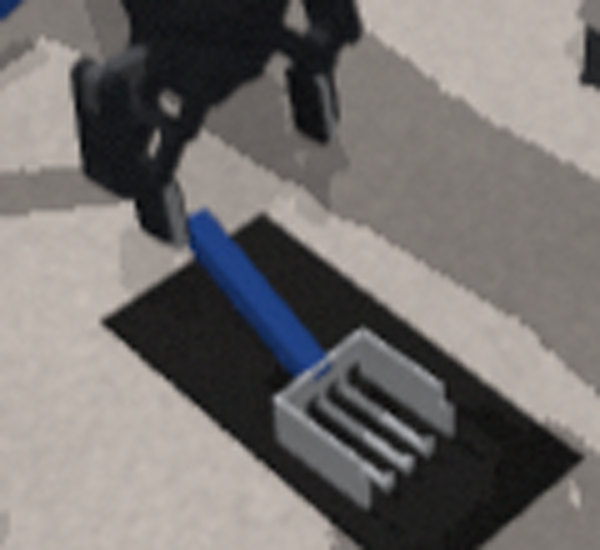

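```bash
python3 -m crank '[[1,[0.0,-0.006,0.124],[0,0,0]],[1,[0.0,-0.006,0.124],[0,0,0]],[1,[0.0,-0.006,0.124],[0,0,0]],[1,[0.0,-0.006,0.124],[0,0,0]],[1,[0.0,-0.006,0.124],[0,0,0]]]'
python3 -c "
from go import *
st()
P,Q=tgt(*SC0)
rows(P,Q,n=1)
cv2.imwrite('pics/scene3.png',manip.camera('scene'))
s=cv2.imread('pics/scene3.png')
crop('scene',s,170,170,120,110,5,'pics/s3c.png')
"
```

```text
clock: 3.25
position: [0.5136, -0.2742, 0.0474]
ee_rot: [0.091, 0.993, -0.006, 0.069]
ft_force: [0.6, -0.6, 0.7]
grip_width: 0.999
t3.25 p [ 513.6 -274.2   47.4] x [-0.974  0.18  -0.138] z [ 0.136 -0.025 -0.99 ] F [ 0.58 -0.58  0.65] M [0.03 0.18 0.03] w0.999 j [-0.1   0.36  0.62  1.92 -0.34  0.82  2.09]
need 0.0 rows, using 1; d(mm) [0.3 0.9 0.1] rot deg [-0.  -0.1 -0.2]
[[1,[-0.002,0.012,-0.001],[-0.001,-0.001,-0.004]]]
```

View pics/s3c.png

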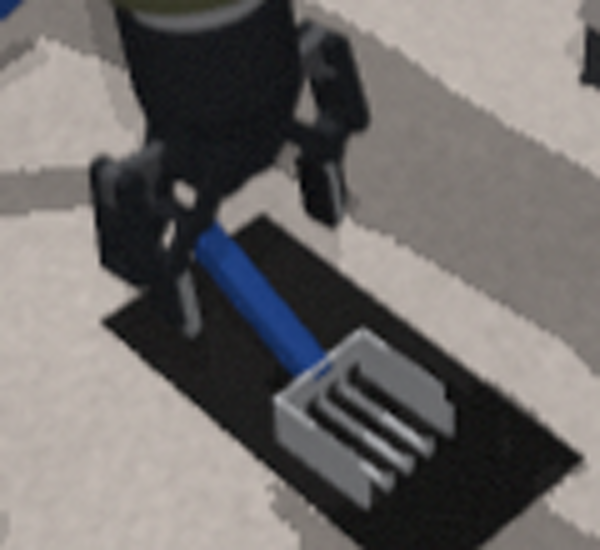

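```bash
python3 -m crank '[[-1,[0,0,0],[0,0,0]],[-1,[0,0,0],[0,0,0]],[-1,[0,0,0],[0,0,0]],[-1,[0,0,0],[0,0,0]],[-1,[0,0,0],[0,0,0]]]' 90; python3 -m crank '[[-1,[0,0,0],[0,0,0]],[-1,[0,0,0],[0,0,0]],[-1,[0,0,0],[0,0,0]],[-1,[0,0,0],[0,0,0]],[-1,[0,0,0],[0,0,0]]]' 90
python3 -c "
from go import *
st()
cv2.imwrite('pics/scene3.png',manip.camera('scene'))
s=cv2.imread('pics/scene3.png')
crop('scene',s,170,170,120,110,5,'pics/s3d.png')
"
```

```text
clock: 3.8
position: [0.5138, -0.2742, 0.0486]
ee_rot: [0.091, 0.993, -0.006, 0.069]
ft_force: [-0.5, -0.4, 1.7]
grip_width: 0.148
clock: 4.3
position: [0.5136, -0.2742, 0.0483]
ee_rot: [0.091, 0.993, -0.006, 0.069]
ft_force: [-1.5, 0.9, 1.9]
grip_width: 0.118
t4.30 p [ 513.6 -274.2   48.3] x [-0.974  0.18  -0.138] z [ 0.136 -0.025 -0.99 ] F [-1.47  0.9   1.87] M [0.09 0.35 0.03] w0.118 j [-0.1   0.36  0.62  1.92 -0.34  0.82  2.09]
```

View pics/s3d.png

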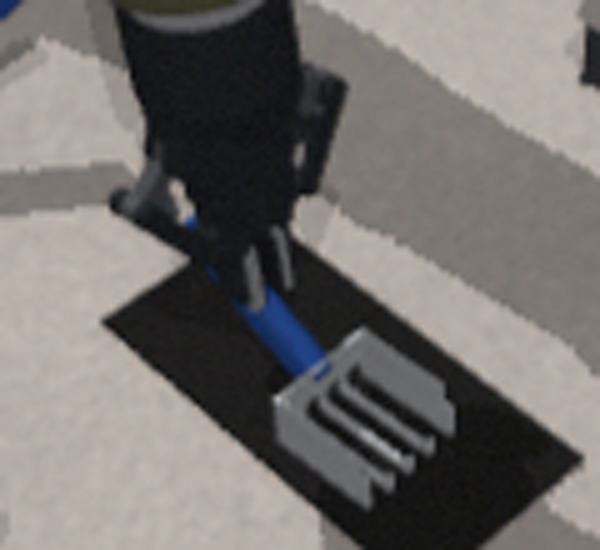

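```bash
python3 -m crank '[[-1,[0,0,0],[0,0,0]],[-1,[0,0,-0.05],[0,0,0]],[-1,[0,0,-0.1],[0,0,0]],[-1,[0,0,-0.15],[0,0,0]],[-1,[0,0,-0.2],[0,0,0]]]'
python3 -c "
from go import *
st()
cv2.imwrite('pics/scene4.png',manip.camera('scene'))
s=cv2.imread('pics/scene4.png')
crop('scene',s,170,150,120,110,5,'pics/s4.png')
"
```

```text
clock: 4.85
position: [0.5077, -0.2731, 0.0887]
ee_rot: [0.091, 0.993, -0.006, 0.069]
ft_force: [0.9, -0.0, -1.2]
grip_width: 0.116
t4.85 p [ 507.7 -273.1   88.7] x [-0.974  0.18  -0.137] z [ 0.135 -0.025 -0.991] F [ 0.92 -0.05 -1.19] M [ 0.04  0.25 -0.01] w0.116 j [-0.13  0.29  0.66  1.9  -0.28  0.9   2.04]
```

View pics/s4.png

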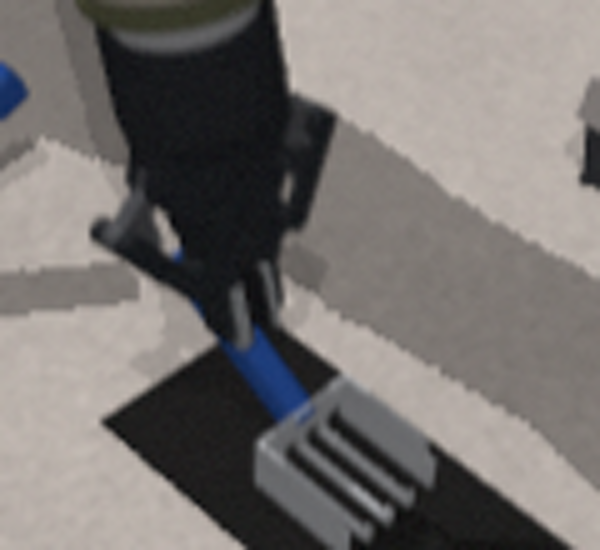

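```bash
cat >> go.py <<'E'
from fit import B
BIN=[0.6799,0.0331,0.0129,0.012]
def binscoop(x,y,z,dp=0,lean=8):
    """scoop origin at bin frame mm; dp extra nose-up deg"""
    Rb,tb=B(BIN); Rs=Rb@R.from_euler('y',-dp,degrees=True).as_matrix()
    return tgt(tb+Rb@(np.array([x,y,z])/1000.),Rs,lean)
def scoop_now(lean=8):
    """nominal scoop pose from TCP"""
    o=manip.get_obs(); Rt=R.from_quat(o["ee_rot"]).as_matrix(); l=np.radians(lean); s,c=np.sin(l),np.cos(l)
    T=np.array([[-c,0,s],[0,1,0],[-s,0,-c]]); Rs=Rt@T.T
    return Rs,o["position"]+0.003*Rt[:,2]-Rs@np.array([-.0649,0,.0415])
def inbin(lean=8):
    Rs,t=scoop_now(lean); Rb,tb=B(BIN); q=Rb.T@(t-tb)*1000; e=R.from_matrix(Rb.T@Rs).as_euler('ZYX',degrees=True)
    print("scoop in bin mm",np.round(q,1),"yaw,pitch,roll",np.round(e,2))
E
python3 - <<'E'
from go import *
from sc import sclines
Rs,t=scoop_now(); print(t)
s=cv2.imread('pics/scene4.png'); crop('scene',s,195,195,80,70,8,'pics/s4o.png',sclines(Rs,t))
P,Q=binscoop(-135,0,90)
rows(P+[0,0,0.0],Q)
E
```

```text
[ 0.57315447 -0.28602721  0.04743929]
need 6.7 rows, using 7; d(mm) [ 12.4 305.3 102.9] rot deg [ -0.1  15.1 -11.2]
[[1,[0.051,0.54,-0.193],[0.0,0.048,-0.036]],[1,[0.043,0.541,-0.191],[0.0,0.048,-0.036]],[1,[0.035,0.542,-0.189],[0.0,0.048,-0.036]],[1,[0.027,0.543,-0.188],[0.0,0.048,-0.036]],[1,[0.019,0.544,-0.187],[0.0,0.048,-0.036]]]
[[1,[0.011,0.545,-0.186],[0.0,0.048,-0.036]],[1,[0.002,0.545,-0.186],[0.0,0.048,-0.036]]]
```

View pics/s4o.png

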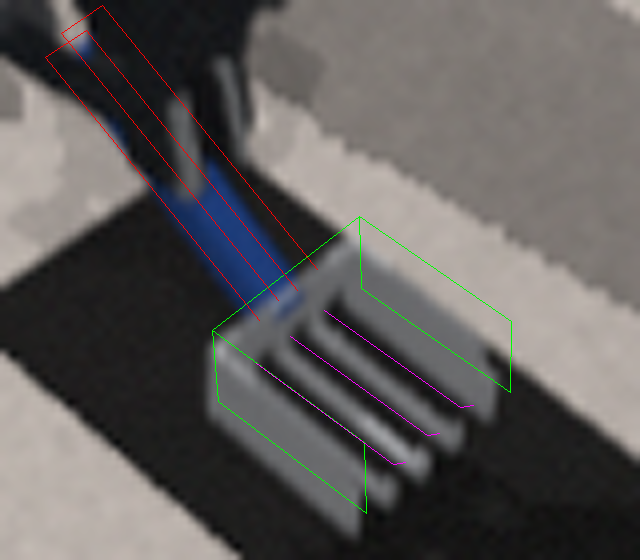

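```bash
python3 -m crank '[[-1,[0,0,0],[0,0,0]],[-1,[0,0,0],[0,0,0]],[-1,[0,0,0],[0,0,0]],[-1,[0,0,0],[0,0,0]],[-1,[0,0,0],[0,0,0]]]' 120
python3 - <<'E'
from go import *
from sc import sclines
st()
s=manip.camera('scene');cv2.imwrite('pics/scene5.png',s);cv2.imwrite('pics/top5.png',manip.camera('top'))
crop('scene',s,195,195,80,70,8,'pics/s5.png'); crop('top',cv2.imread('pics/top5.png'),270,140,70,70,8,'pics/t5.png')
E
```

```text
clock: 5.4
position: [0.508, -0.2731, 0.0875]
ee_rot: [0.091, 0.993, -0.006, 0.069]
ft_force: [-1.3, 0.4, -1.5]
grip_width: 0.088
t5.40 p [ 508.  -273.1   87.5] x [-0.974  0.18  -0.138] z [ 0.135 -0.025 -0.99 ] F [-1.26  0.37 -1.46] M [ 0.    0.24 -0.03] w0.088 j [-0.13  0.29  0.66  1.9  -0.28  0.89  2.04]
```

View pics/s5.png

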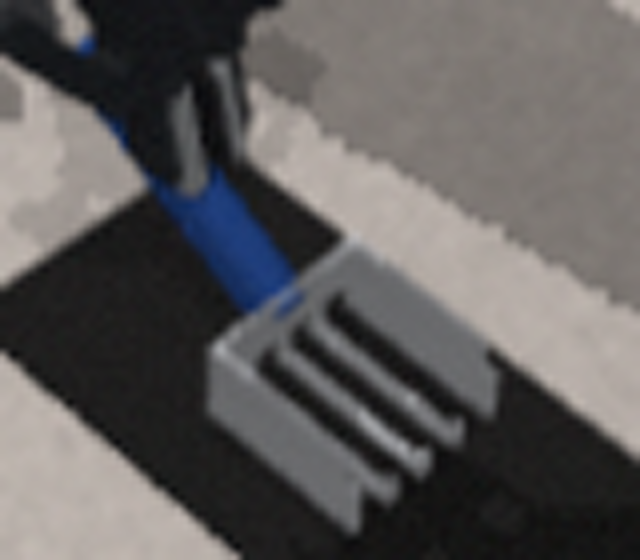

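View pics/t5.png

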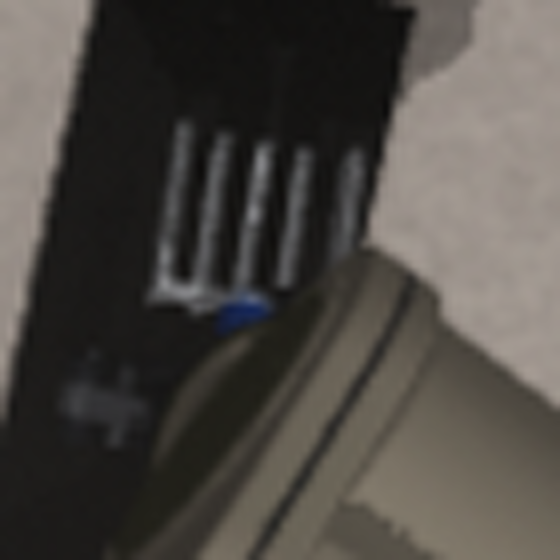

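```bash
cat > gfit.py <<'E'
from go import *
from sc import sclines
from scipy.optimize import least_squares
def gfit(C,obs=None,reg=(1,1.5,1.5,1.0)):
    """C: list (cam, scoop mm pt, px). params: pitch deg nose-down, dx,dy,dz mm of grip-point offset in tool-nominal scoop frame"""
    Rs0,t0=scoop_now()
    def pose(p):
        Rs=Rs0@R.from_euler('y',p[0],degrees=True).as_matrix()
        g=np.array([-.0649,0,.0415]); gw=t0+Rs0@(g+np.array(p[1:4])/1000)
        return Rs,gw-Rs@g
    def f(p):
        Rs,t=pose(p); e=np.concatenate([proj(n,np.array(q)/1000.@Rs.T+t)[0]-px for n,q,px in C])
        return np.concatenate([e,[p[1]/5,p[2]/1.5,p[3]/5]])
    r=least_squares(f,[5,0,0,0],loss='soft_l1'); print("pitch,dx,dy,dz",np.round(r.x,2)); print(np.round(f(r.x)[:-3].reshape(-1,2),1).tolist())
    return pose(r.x)
E
python3 - <<'E'
from gfit import *
s=lambda a,b: np.array([195,195])+np.array([a,b])/8-0.5
t=lambda a,b: np.array([270,140])+np.array([a,b])/8-0.5
C=[("scene",(-30,30,31),s(352,236)),("scene",(-30,-30,31),s(210,346)),("scene",(30,-30,0),s(357,535)),("scene",(30,30,0),s(495,418)),("scene",(-30,-30,0),s(208,413)),
("top",(-30,30,31),t(150,300)),("top",(30,0,8),t(264,142)),("top",(30,14,8),t(224,132)),("top",(30,-14,8),t(305,150))]
P=gfit(C)
crop('scene',cv2.imread('pics/scene5.png'),195,195,80,70,8,'pics/s5o.png',sclines(*P)); crop('top',cv2.imread('pics/top5.png'),270,140,70,70,8,'pics/t5o.png',sclines(*P))
E
```

```text
pitch,dx,dy,dz [ 5.25 -1.93  0.83 -4.67]
[[0.3, -0.1], [-0.2, 0.2], [-0.4, -0.0], [0.0, -0.4], [-0.0, -0.1], [0.7, -1.4], [0.1, 0.0], [0.0, 0.4], [0.1, -0.0]]
```

View pics/s5o.png

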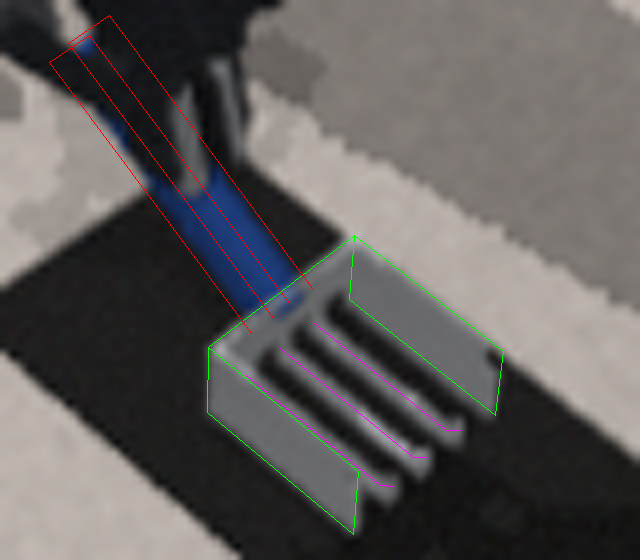

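View pics/t5o.png

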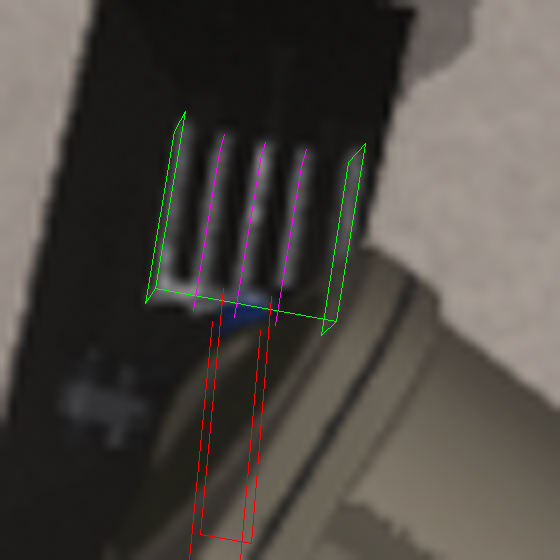

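```bash
cat > g2.py <<'E'
import json,os
from go import *
import go
from sc import sclines
from scipy.optimize import least_squares
G=json.load(open("G.json")) if os.path.exists("G.json") else [5.25,-1.93,.83,-4.67]
g=np.array([-.0649,0,.0415])
def relpose(p):
    """scoop pose in tool frame"""
    l=np.radians(8); s,c=np.sin(l),np.cos(l); T=np.array([[-c,0,s],[0,1,0],[-s,0,-c]])
    Rn=T.T  # nominal scoop rot in tool
    Rs=Rn@R.from_euler('y',p[0],degrees=True).as_matrix()
    gw=np.array([0,0,.003])+Rn@(np.array(p[1:4])/1000); return Rs,gw-Rs@g
def now(p=None):
    o=manip.get_obs(); Rt=R.from_quat(o["ee_rot"]).as_matrix(); Rr,tr=relpose(p or G); return Rt@Rr,o["position"]+Rt@tr
def tcp(Rs,t,p=None):
    Rr,tr=relpose(p or G); Rt=Rs@Rr.T; return t-Rt@tr,Rt
def binpose(x,y,z,dp=0,dyaw=0):
    Rb,tb=B(BIN); Rs=Rb@R.from_euler('ZY',[dyaw,-dp],degrees=True).as_matrix()
    return Rs,tb+Rb@(np.array([x,y,z])/1000.)
def inb():
    Rs,t=now(); Rb,tb=B(BIN); q=Rb.T@(t-tb)*1000; e=R.from_matrix(Rb.T@Rs).as_euler('ZYX',degrees=True)
    print("scoop in bin mm",np.round(q,1),"yaw,pitch,roll",np.round(e,2))
def to(Rs,t,**k):
    P,Q=tcp(Rs,t); rows(P,Q,jaw=-1,**k)
def fitG(C,p0=None,fixed=()):
    o=manip.get_obs(); Rt=R.from_quat(o["ee_rot"]).as_matrix(); 
    def f(p):
        Rr,tr=relpose(p); Rs=Rt@Rr; t=o["position"]+Rt@tr
        e=np.concatenate([proj(n,np.array(q)/1000.@Rs.T+t)[0]-px for n,q,px in C])
        return np.concatenate([e,[(p[1]-G[1])/5,p[2]/2,(p[3]-G[3])/5]])
    r=least_squares(f,G,loss='soft_l1'); print("G",np.round(r.x,2),np.round(f(r.x)[:-3].reshape(-1,2),1).tolist()); return r.x.tolist()
E
python3 - <<'E'
from g2 import *
inb(); st()
to(*binpose(-135,0,90),n=10)
E
```

```text
scoop in bin mm [-118.4 -314.9  -11.3] yaw,pitch,roll [-11.27  -9.39   2.9 ]
t5.50 p [ 508.  -273.2   87.6] x [-0.974  0.18  -0.138] z [ 0.135 -0.025 -0.99 ] F [-0.72 -0.12 -0.71] M [-0.02  0.21 -0.  ] w0.088 j [-0.13  0.29  0.66  1.9  -0.28  0.89  2.04]
need 6.7 rows, using 10; d(mm) [ 15.6 303.6 111.3] rot deg [ -0.6   9.6 -11.2]
[[-1,[0.03,0.377,-0.145],[-0.001,0.021,-0.025]],[-1,[0.025,0.377,-0.144],[-0.001,0.021,-0.025]],[-1,[0.02,0.378,-0.143],[-0.001,0.021,-0.025]],[-1,[0.015,0.378,-0.142],[-0.001,0.021,-0.025]],[-1,[0.01,0.379,-0.142],[-0.001,0.021,-0.025]]]
[[-1,[0.005,0.379,-0.141],[-0.001,0.021,-0.025]],[-1,[0.0,0.379,-0.141],[-0.001,0.021,-0.025]],[-1,[-0.005,0.379,-0.14],[-0.001,0.021,-0.025]],[-1,[-0.01,0.379,-0.14],[-0.001,0.021,-0.025]],[-1,[-0.015,0.379,-0.14],[-0.001,0.021,-0.025]]]
```

```bash
python3 -m crank '[[-1,[0.03,0.2,-0.18],[-0.001,0.021,-0.025]],[-1,[0.025,0.377,-0.18],[-0.001,0.021,-0.025]],[-1,[0.02,0.378,-0.17],[-0.001,0.021,-0.025]],[-1,[0.015,0.378,-0.15],[-0.001,0.021,-0.025]],[-1,[0.01,0.379,-0.14],[-0.001,0.021,-0.025]]]'; python3 -m crank '[[-1,[0.005,0.379,-0.141],[-0.001,0.021,-0.025]],[-1,[0.0,0.379,-0.13],[-0.001,0.021,-0.025]],[-1,[-0.005,0.379,-0.12],[-0.001,0.021,-0.025]],[-1,[-0.01,0.379,-0.11],[-0.001,0.021,-0.025]],[-1,[-0.015,0.379,-0.08],[-0.001,0.021,-0.025]]]'
python3 - <<'E'
from g2 import *
inb();st()
to(*binpose(-135,0,60),n=5)
E
```

```text
clock: 6.0
position: [0.5124, -0.134, 0.1524]
ee_rot: [0.042, 0.999, -0.004, 0.028]
ft_force: [0.3, 0.3, -1.0]
grip_width: 0.088
clock: 6.5
position: [0.5202, 0.0178, 0.198]
ee_rot: [-0.007, 1.0, -0.002, -0.013]
ft_force: [1.0, 0.2, -1.6]
grip_width: 0.094
scoop in bin mm [-138.   -12.7   88.4] yaw,pitch,roll [ 0.07 -0.2  -0.19]
t6.50 p [520.2  17.8 198. ] x [-1.    -0.014  0.027] z [-0.027 -0.003 -1.   ] F [ 1.04  0.22 -1.56] M [ 0.04 -0.04  0.  ] w0.094 j [-0.56  0.14  0.48  1.77 -0.07  1.28  1.52]
need 0.6 rows, using 5; d(mm) [ -4.3  12.5 -28. ] rot deg [-0.2  0.2  0.1]
[[-1,[0.008,0.032,0.07],[-0.001,0.001,0.0]],[-1,[0.008,0.032,0.07],[-0.001,0.001,0.0]],[-1,[0.008,0.032,0.07],[-0.001,0.001,0.0]],[-1,[0.008,0.032,0.07],[-0.001,0.001,0.0]],[-1,[0.008,0.031,0.07],[-0.001,0.001,0.0]]]
```

```bash
python3 -m crank '[[-1,[0.008,0.032,0.07],[-0.001,0.001,0.0]],[-1,[0.008,0.032,0.07],[-0.001,0.001,0.0]],[-1,[0.008,0.032,0.07],[-0.001,0.001,0.0]],[-1,[0.008,0.032,0.07],[-0.001,0.001,0.0]],[-1,[0.008,0.031,0.07],[-0.001,0.001,0.0]]]'
python3 - <<'E'
from g2 import *
from ov import binlines
inb();st()
t=manip.camera('top');s=manip.camera('scene');cv2.imwrite('pics/t6.png',t);cv2.imwrite('pics/s6.png',s)
P=now()
crop('top',t,150,110,60,85,7,'pics/t6o.png'); crop('scene',s,270,140,80,65,8,'pics/s6o.png',sclines(*P))
crop('scene',s,270,140,80,65,8,'pics/s6c.png')
E
```

```text
clock: 7.0
position: [0.5156, 0.0286, 0.1688]
ee_rot: [-0.006, 1.0, 0.0, -0.016]
ft_force: [0.5, 0.0, -2.0]
grip_width: 0.086
scoop in bin mm [-135.    -1.7   58.7] yaw,pitch,roll [0.01 0.05 0.04]
t7.00 p [515.6  28.6 168.8] x [-0.999 -0.012  0.031] z [-0.031  0.    -1.   ] F [ 0.51  0.04 -1.99] M [-0.01  0.01 -0.03] w0.086 j [-0.57  0.16  0.47  1.81 -0.08  1.22  1.51]
```

View pics/t6o.png

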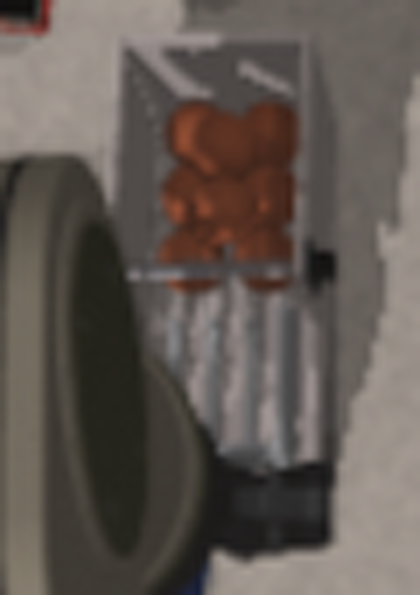

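View pics/s6o.png

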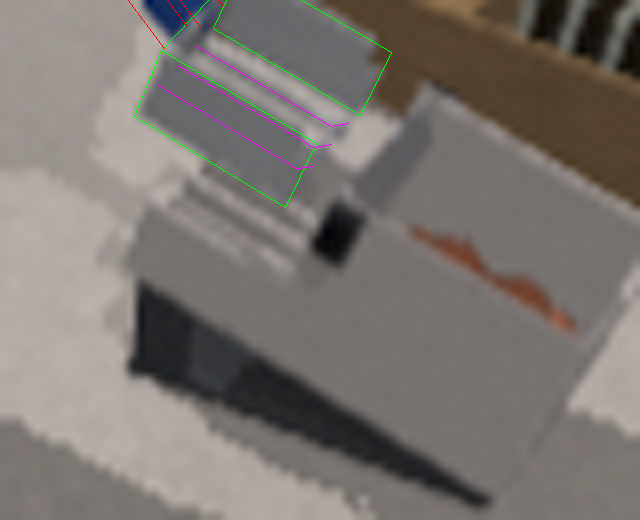

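View pics/s6c.png

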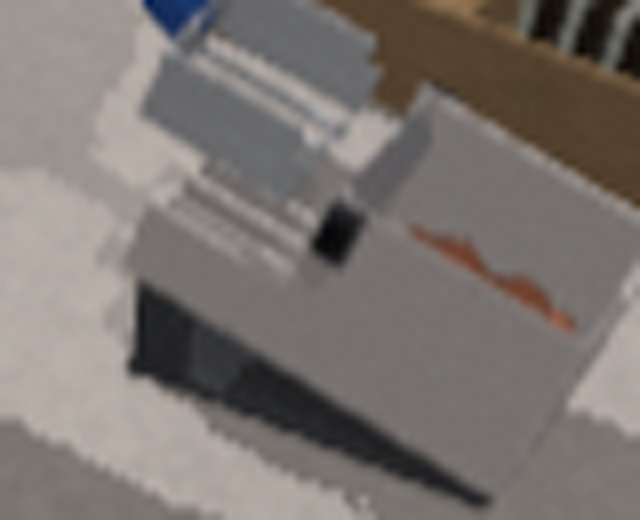

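Run:
```python
from g2 import *
t=cv2.imread('pics/t6.png').astype(float); t=np.clip((t-30)*1.5,0,255).astype(np.uint8)
P=now()
crop('top',t,165,143,40,38,14,'pics/t6a.png'); crop('top',t,165,143,40,38,14,'pics/t6b.png',[l for l in sclines(*P) if l[2]!=(0,0,255)])
a=cv2.imread('pics/t6a.png');b=cv2.imread('pics/t6b.png')
cv2.imwrite('pics/t6ab.png',cv2.resize(np.hstack([a,b]),(800,380)))
```

View pics/t6a.png

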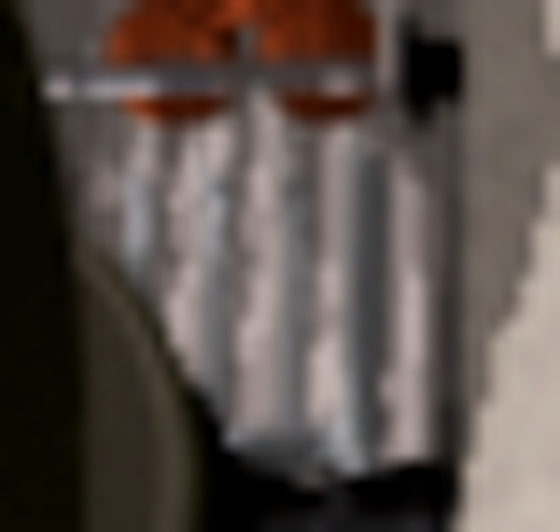

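View pics/t6b.png

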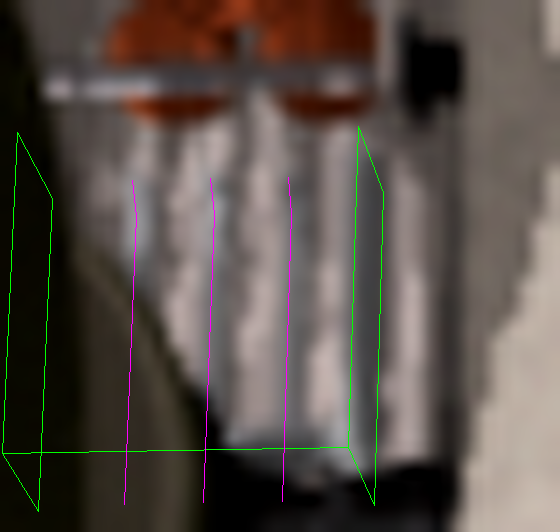

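Run:
```python
from g2 import *
to(*binpose(-135,0.4,16),n=5)
```

```text
need 0.9 rows, using 5; d(mm) [-10.8   1.4 -41. ] rot deg [ 0.  -0.1  0.1]
[[-1,[0.024,0.004,0.103],[0.0,-0.001,0.0]],[-1,[0.024,0.004,0.103],[0.0,-0.001,0.0]],[-1,[0.024,0.004,0.103],[0.0,-0.001,0.0]],[-1,[0.024,0.004,0.103],[0.0,-0.001,0.0]],[-1,[0.024,0.004,0.103],[0.0,-0.001,0.0]]]
```

```bash
python3 -m crank '[[-1,[0.024,0.004,0.103],[0.0,-0.001,0.0]],[-1,[0.024,0.004,0.103],[0.0,-0.001,0.0]],[-1,[0.024,0.004,0.103],[0.0,-0.001,0.0]],[-1,[0.024,0.004,0.103],[0.0,-0.001,0.0]],[-1,[0.024,0.004,0.103],[0.0,-0.001,0.0]]]';python3 - <<'E'
from g2 import *
inb();st()
t=manip.camera('top');s=manip.camera('scene');cv2.imwrite('pics/t7.png',t);cv2.imwrite('pics/s7.png',s)
P=now()
t=np.clip((t.astype(float)-30)*1.5,0,255).astype(np.uint8)
crop('top',t,165,143,40,38,14,'pics/t7a.png');crop('top',t,165,143,40,38,14,'pics/t7b.png',[l for l in sclines(*P) if l[2]!=(0,0,255)])
cv2.imwrite('pics/t7ab.png',cv2.resize(np.hstack([cv2.imread('pics/t7a.png'),cv2.imread('pics/t7b.png')]),(800,380)))
crop('scene',s,270,140,80,65,8,'pics/s7o.png',sclines(*P))
to(*binpose(-135,0.4,6),n=5)
E
```

```text
clock: 7.6
position: [0.5047, 0.0307, 0.1277]
ee_rot: [-0.007, 1.0, 0.0, -0.014]
ft_force: [0.8, 0.5, -2.1]
grip_width: 0.092
scoop in bin mm [-134.7    0.7   16.5] yaw,pitch,roll [ 0.08 -0.18  0.02]
t7.60 p [504.7  30.7 127.7] x [-1.    -0.013  0.027] z [-0.027  0.    -1.   ] F [ 0.83  0.47 -2.15] M [-0.    0.01  0.03] w0.092 j [-0.57  0.17  0.46  1.89 -0.09  1.12  1.51]
need 0.2 rows, using 5; d(mm) [-2.1 -0.1 -9.4] rot deg [0.  0.1 0.1]
[[-1,[0.005,0.0,0.024],[0.0,0.0,0.0]],[-1,[0.005,0.0,0.024],[0.0,0.0,0.0]],[-1,[0.005,0.0,0.024],[0.0,0.0,0.0]],[-1,[0.005,0.0,0.024],[0.0,0.0,0.0]],[-1,[0.005,0.0,0.024],[0.0,0.0,0.0]]]
```

View pics/t7ab.png

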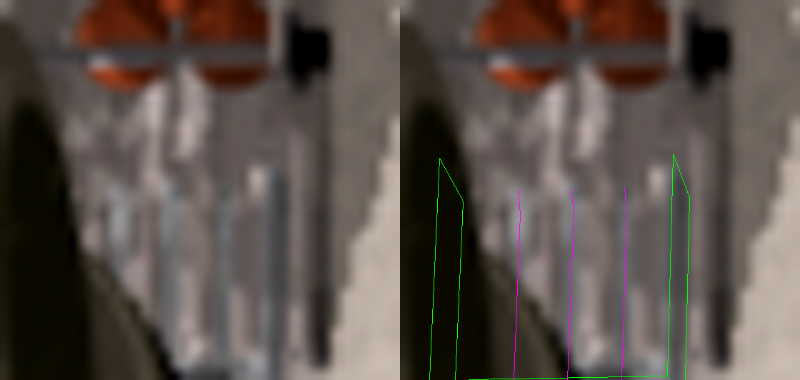

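View pics/s7o.png

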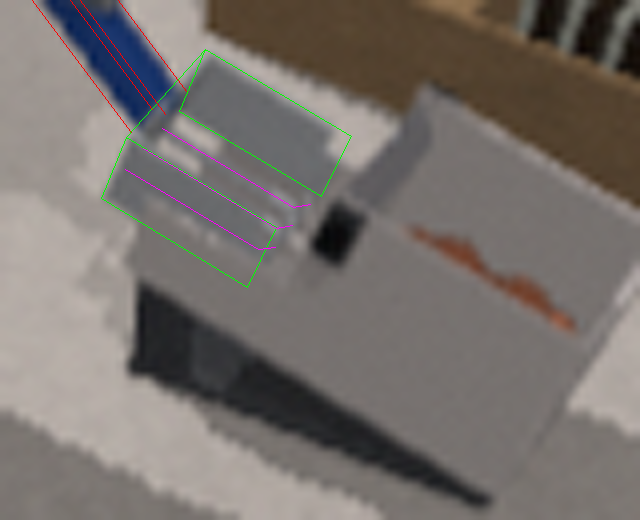

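```bash
python3 -m crank '[[-1,[0.005,0,0.024],[0,0,0]],[-1,[0.005,0,0.024],[0,0,0]],[-1,[0.005,0,0.024],[0,0,0]],[-1,[0.005,0,0.024],[0,0,0]],[-1,[0,0,0],[0,0,0]]]';python3 - <<'E'
from g2 import *
inb();st()
to(*binpose(-135,0.3,2),n=3)
E
```

```text
clock: 8.2
position: [0.5031, 0.0307, 0.1207]
ee_rot: [-0.007, 1.0, 0.0, -0.014]
ft_force: [-0.2, 0.2, -0.8]
grip_width: 0.089
scoop in bin mm [-134.4    0.6    9.3] yaw,pitch,roll [ 0.08 -0.18  0.02]
t8.20 p [503.1  30.7 120.7] x [-1.    -0.013  0.027] z [-0.027  0.    -1.   ] F [-0.18  0.18 -0.78] M [-0.02  0.02 -0.08] w0.089 j [-0.57  0.18  0.46  1.9  -0.09  1.11  1.52]
need 0.1 rows, using 3; d(mm) [-2.3 -0.2 -6.8] rot deg [0.  0.2 0.1]
[[-1,[0.009,-0.001,0.028],[0.0,0.001,0.001]],[-1,[0.009,-0.001,0.028],[0.0,0.001,0.001]],[-1,[0.009,-0.001,0.029],[0.0,0.001,0.001]]]
```

```bash
python3 -m crank '[[-1,[0.007,0,0.024],[0,0,0]],[-1,[0.007,0,0.024],[0,0,0]],[-1,[0.007,0,0.024],[0,0,0]],[-1,[0,0,0],[0,0,0]],[-1,[0,0,0],[0,0,0]]]';python3 - <<'E'
from g2 import *
inb();st()
E
```

```text
clock: 8.7
position: [0.5014, 0.0307, 0.1152]
ee_rot: [-0.007, 1.0, 0.0, -0.014]
ft_force: [-0.3, -0.0, -0.6]
grip_width: 0.089
scoop in bin mm [-134.6    0.6    3.6] yaw,pitch,roll [ 0.08 -0.19  0.02]
t8.70 p [501.4  30.7 115.2] x [-1.    -0.013  0.027] z [-0.027  0.    -1.   ] F [-0.34 -0.03 -0.65] M [-0.05  0.05 -0.03] w0.089 j [-0.57  0.18  0.46  1.91 -0.09  1.1   1.52]
```

```bash
python3 -m crank '[[-1,[0.002,0,0.012],[0,0,0]],[-1,[0.002,0,0.012],[0,0,0]],[-1,[0.002,0,0.012],[0,0,0]],[-1,[0,0,0],[0,0,0]],[-1,[0,0,0],[0,0,0]]]';python3 - <<'E'
from g2 import *
inb();st()
E
```

```text
clock: 9.2
position: [0.5009, 0.0307, 0.1123]
ee_rot: [-0.007, 1.0, 0.0, -0.014]
ft_force: [-0.5, 0.3, -1.4]
grip_width: 0.087
scoop in bin mm [-134.4    0.7    0.6] yaw,pitch,roll [ 0.08 -0.19  0.02]
t9.20 p [500.9  30.7 112.3] x [-1.    -0.013  0.027] z [-0.027  0.    -1.   ] F [-0.55  0.33 -1.37] M [-0.   -0.   -0.03] w0.087 j [-0.57  0.18  0.46  1.92 -0.1   1.09  1.52]
```

```bash
python3 -m crank '[[-1,[0.002,0,0.012],[0,0,0]],[-1,[0.002,0,0.012],[0,0,0]],[-1,[0,0,0],[0,0,0]],[-1,[0,0,0],[0,0,0]],[-1,[0,0,0],[0,0,0]]]';python3 - <<'E'
from g2 import *
inb();st()
E
```

```text
clock: 9.7
position: [0.5006, 0.0307, 0.1105]
ee_rot: [-0.007, 1.0, 0.0, -0.014]
ft_force: [0.6, 0.7, -1.9]
grip_width: 0.092
scoop in bin mm [-134.2    0.7   -1.2] yaw,pitch,roll [ 0.08 -0.2   0.02]
t9.70 p [500.6  30.7 110.5] x [-1.    -0.013  0.027] z [-0.027  0.    -1.   ] F [ 0.59  0.73 -1.9 ] M [ 0.03 -0.01  0.04] w0.092 j [-0.57  0.18  0.46  1.92 -0.1   1.09  1.52]
```

```bash
python3 -m crank '[[-1,[0.002,0,0.01],[0,0,0]],[-1,[0.002,0,0.01],[0,0,0]],[-1,[0,0,0],[0,0,0]],[-1,[0,0,0],[0,0,0]],[-1,[0,0,0],[0,0,0]]]';python3 - <<'E'
from g2 import *
inb();st()
s=manip.camera('scene');cv2.imwrite('pics/s8.png',s)
crop('scene',s,270,140,80,65,8,'pics/s8o.png')
E
```

```text
clock: 10.2
position: [0.5002, 0.0307, 0.1088]
ee_rot: [-0.007, 1.0, 0.0, -0.014]
ft_force: [0.3, 1.0, -1.4]
grip_width: 0.089
scoop in bin mm [-134.2    0.7   -2.9] yaw,pitch,roll [ 0.09 -0.2   0.02]
t10.20 p [500.2  30.7 108.8] x [-1.    -0.013  0.027] z [-0.027  0.    -1.   ] F [ 0.34  0.98 -1.4 ] M [ 0.03 -0.06  0.01] w0.089 j [-0.57  0.19  0.46  1.92 -0.1   1.08  1.52]
```

View pics/s8o.png

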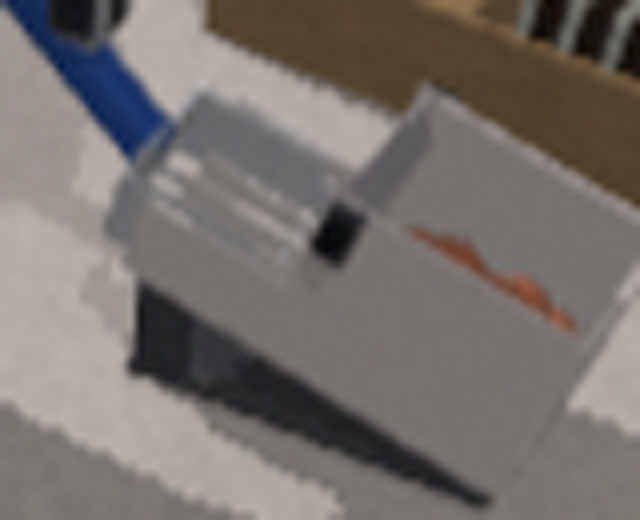

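```bash
python3 -m crank '[[-1,[0.002,0,0.01],[0,0,0]],[-1,[0,0,0],[0,0,0]],[-1,[0,0,0],[0,0,0]],[-1,[0,0,0],[0,0,0]],[-1,[0,0,0],[0,0,0]]]';python3 -c "
from g2 import *
inb();st()"; python3 -m crank '[[-1,[0.002,0,0.01],[0,0,0]],[-1,[0,0,0],[0,0,0]],[-1,[0,0,0],[0,0,0]],[-1,[0,0,0],[0,0,0]],[-1,[0,0,0],[0,0,0]]]';python3 -c "
from g2 import *
inb();st()"
```

```text
clock: 10.75
position: [0.5, 0.0306, 0.108]
ee_rot: [-0.007, 1.0, 0.0, -0.014]
ft_force: [0.7, 0.0, -0.8]
grip_width: 0.088
scoop in bin mm [-134.2    0.6   -3.7] yaw,pitch,roll [ 0.08 -0.2   0.02]
t10.75 p [500.   30.6 108. ] x [-1.    -0.013  0.027] z [-0.027  0.    -1.   ] F [ 0.67  0.03 -0.78] M [-0.   -0.06 -0.04] w0.088 j [-0.57  0.19  0.46  1.92 -0.1   1.08  1.52]
clock: 11.25
position: [0.4998, 0.0307, 0.1072]
ee_rot: [-0.007, 1.0, 0.0, -0.014]
ft_force: [0.5, 0.3, -0.8]
grip_width: 0.09
scoop in bin mm [-134.1    0.7   -4.5] yaw,pitch,roll [ 0.09 -0.2   0.02]
t11.25 p [499.8  30.7 107.2] x [-1.    -0.013  0.027] z [-0.027  0.    -1.   ] F [ 0.52  0.27 -0.8 ] M [-0.01 -0.08  0.  ] w0.090 j [-0.57  0.19  0.46  1.92 -0.1   1.08  1.52]
```

```bash
python3 -m crank '[[-1,[0.002,0,0.012],[0,0,0]],[-1,[0,0,0],[0,0,0]],[-1,[0,0,0],[0,0,0]],[-1,[0,0,0],[0,0,0]],[-1,[0,0,0],[0,0,0]]]';python3 -c "
from g2 import *
inb();st()
for n in('top','scene'): cv2.imwrite('pics/%s9.png'%n,manip.camera(n)); st()
s=cv2.imread('pics/scene9.png')
crop('scene',s,270,140,80,65,8,'pics/s9o.png',sclines(*now()))
"
```

```text
clock: 11.75
position: [0.4996, 0.0306, 0.1063]
ee_rot: [-0.007, 1.0, 0.0, -0.014]
ft_force: [1.2, 1.0, -0.7]
grip_width: 0.088
scoop in bin mm [-134.1    0.6   -5.5] yaw,pitch,roll [ 0.08 -0.2   0.02]
t11.75 p [499.6  30.6 106.3] x [-1.    -0.013  0.027] z [-0.027  0.    -1.   ] F [ 1.22  1.04 -0.68] M [-0.04 -0.1  -0.03] w0.088 j [-0.57  0.19  0.46  1.93 -0.1   1.08  1.52]
t11.80 p [499.6  30.6 106.3] x [-1.    -0.013  0.027] z [-0.027  0.    -1.   ] F [0.32 0.02 0.76] M [ 0.08 -0.1   0.01] w0.092 j [-0.57  0.19  0.46  1.93 -0.1   1.08  1.52]
t11.85 p [499.6  30.7 106.3] x [-1.    -0.013  0.027] z [-0.027  0.    -1.   ] F [-0.04  0.26 -1.21] M [ 0.01 -0.15  0.03] w0.090 j [-0.57  0.19  0.46  1.93 -0.1   1.08  1.52]
```

View pics/s9o.png

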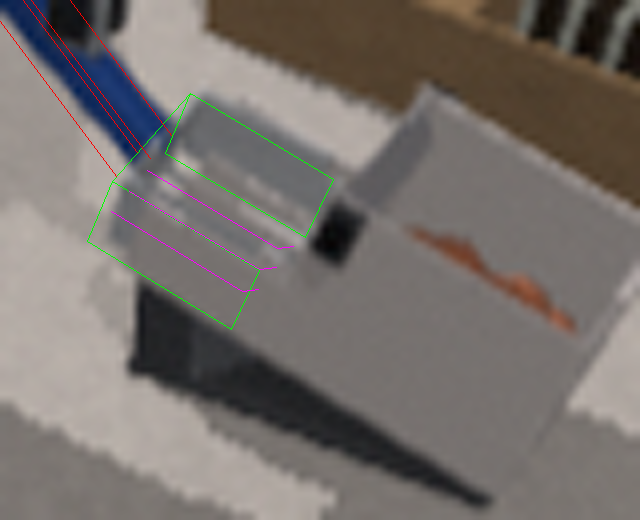

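```bash
python3 -c "
from g2 import *
s=cv2.imread('pics/scene9.png'); crop('scene',s,272,140,48,40,14,'pics/s9c.png')
crop('scene',cv2.imread('pics/s7.png'),272,135,48,40,14,'pics/s7c.png')
"
```

```text
(no output)
```

View pics/s9c.png

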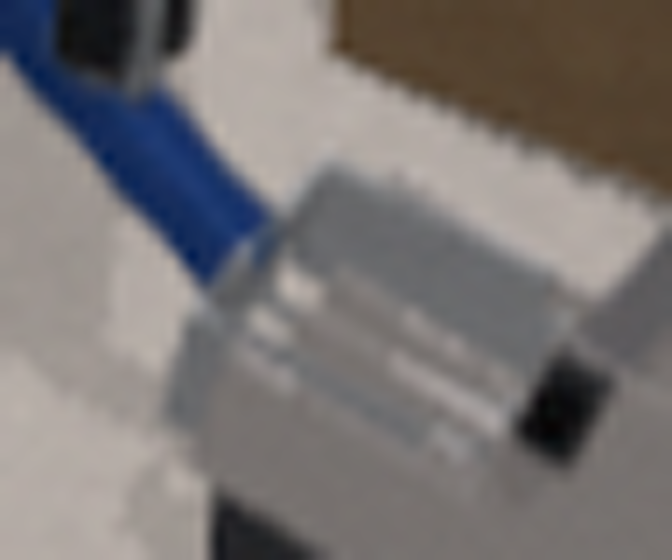

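View pics/s7c.png

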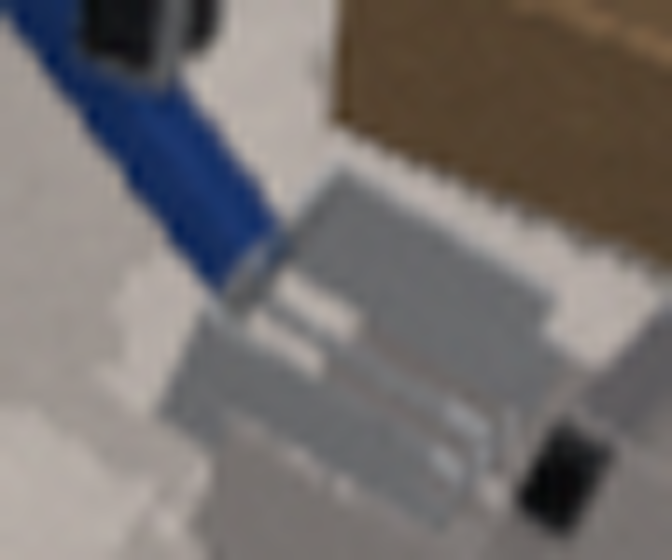

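Run:
```python
from g2 import *
s=lambda a,b: np.array([272,140])+np.array([a,b])/14-0.5
C=[("scene",(-30,30,31),s(335,163)),("scene",(-30,-30,31),s(195,318)),("scene",(24,30,31),s(558,276)),("scene",(-30,-30,13),s(178,372))]
g=fitG(C)
import g2
Rs,t=now(g); Rb,tb=B(BIN); print(np.round(Rb.T@(t-tb)*1000,1),R.from_matrix(Rb.T@Rs).as_euler('ZYX',degrees=True))
im=cv2.imread('pics/scene9.png'); crop('scene',im,272,140,48,40,14,'pics/s9d.png',sclines(Rs,t))
# s7 pose
o=np.array([504.7,30.7,127.7])/1000
```

```text
G [-0.5   1.67  0.33 -3.89] [[-0.4, -0.2], [-0.2, -0.3], [0.4, -0.0], [-0.2, 0.6]]
[-126.8    0.2    2.3] [ 0.08279026 -5.94322113  0.01927802]
```

View pics/s9d.png

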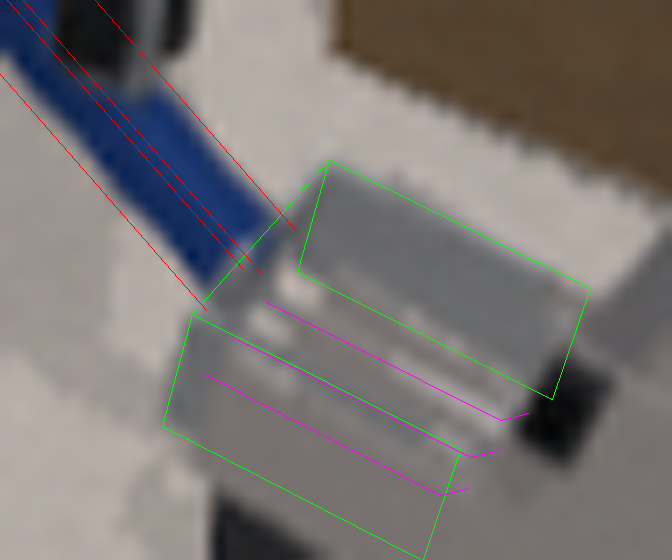

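Run:
```python
import g2
from g2 import *
from scipy.spatial.transform import Rotation
s7=lambda a,b: np.array([272,135])+np.array([a,b])/14-0.5
C7=[("scene",(-30,30,31),s7(345,168)),("scene",(-30,-30,31),s7(205,315)),("scene",(24,30,31),s7(552,295)),("scene",(-30,-30,0),s7(160,412))]
def fit(C,pos,quat):
    class O: pass
    real=manip.get_obs
    g2.manip=type('m',(),{'get_obs':staticmethod(lambda:{"position":np.array(pos),"ee_rot":np.array(quat)}),'camera_info':manip.camera_info})
    r=g2.fitG(C); return r
q=R.from_matrix(np.c_[[-1,-.013,.027],[-.013,1,0],[-.027,0,-1]]).as_quat()
fit(C7,[.5047,.0307,.1277],q)
s5=lambda a,b: np.array([195,195])+np.array([a,b])/8-0.5
C5=[("scene",(-30,30,31),s5(352,236)),("scene",(-30,-30,31),s5(210,346)),("scene",(30,-30,0),s5(357,535)),("scene",(30,30,0),s5(495,418)),("scene",(-30,-30,0),s5(208,413))]
fit(C5,[.508,-.2731,.0875],[.091,.993,-.006,.069])
```

```text
G [ 6.19 -0.55  0.28 -4.1 ] [[-0.4, -0.6], [-0.3, -0.1], [1.1, 0.2], [-0.4, 0.6]]
G [ 4.83 -1.51  0.22 -4.28] [[0.3, -0.0], [-0.2, 0.3], [-0.3, 0.1], [0.1, -0.3], [0.0, 0.0]]
```

```bash
echo '[4.0,0.5,0.3,-4.0]' > G.json
python3 - <<'E'
from g2 import *
inb(); st()
to(*binpose(-128,0.2,0.5),n=5)
E
```

```text
scoop in bin mm [-1.309e+02  1.000e-01 -3.200e+00] yaw,pitch,roll [ 0.08 -1.45  0.02]
t11.85 p [499.6  30.7 106.3] x [-1.    -0.013  0.027] z [-0.027  0.    -1.   ] F [-0.04  0.26 -1.21] M [ 0.01 -0.15  0.03] w0.090 j [-0.57  0.19  0.46  1.93 -0.1   1.08  1.52]
need 0.2 rows, using 5; d(mm) [5.3 0.2 4.1] rot deg [0.  1.4 0.1]
[[-1,[-0.013,0.0,-0.011],[0.0,0.006,0.0]],[-1,[-0.013,0.0,-0.011],[0.0,0.006,0.0]],[-1,[-0.013,0.0,-0.011],[0.0,0.006,0.0]],[-1,[-0.013,0.0,-0.011],[0.0,0.006,0.0]],[-1,[-0.013,0.0,-0.011],[0.0,0.006,0.0]]]
```

```bash
python3 -m crank '[[-1,[-0.013,0.0,-0.011],[0.0,0.006,0.0]],[-1,[-0.013,0.0,-0.011],[0.0,0.006,0.0]],[-1,[-0.013,0.0,-0.011],[0.0,0.006,0.0]],[-1,[-0.013,0.0,-0.011],[0.0,0.006,0.0]],[-1,[-0.013,0.0,-0.011],[0.0,0.006,0.0]]]'
python3 - <<'E'
from g2 import *
inb(); st()
s=manip.camera('scene');cv2.imwrite('pics/s10.png',s)
crop('scene',s,272,140,48,40,14,'pics/s10o.png',sclines(*now()))
st()
E
```

```text
clock: 12.35
position: [0.505, 0.0307, 0.1105]
ee_rot: [-0.007, 1.0, 0.0, -0.026]
ft_force: [0.3, -0.4, -1.3]
grip_width: 0.086
scoop in bin mm [-1.279e+02  1.000e-01  6.000e-01] yaw,pitch,roll [ 0.08 -0.06  0.01]
t12.35 p [505.   30.7 110.5] x [-0.999 -0.013  0.051] z [-0.051 -0.    -0.999] F [ 0.32 -0.37 -1.33] M [-0.03 -0.02  0.07] w0.086 j [-0.56  0.21  0.46  1.89 -0.11  1.12  1.53]
t12.40 p [505.3  30.7 110.6] x [-0.999 -0.013  0.051] z [-0.051 -0.    -0.999] F [ 1.07 -0.81 -0.02] M [ 0.02 -0.01  0.05] w0.088 j [-0.56  0.22  0.46  1.89 -0.11  1.12  1.53]
```

View pics/s10o.png

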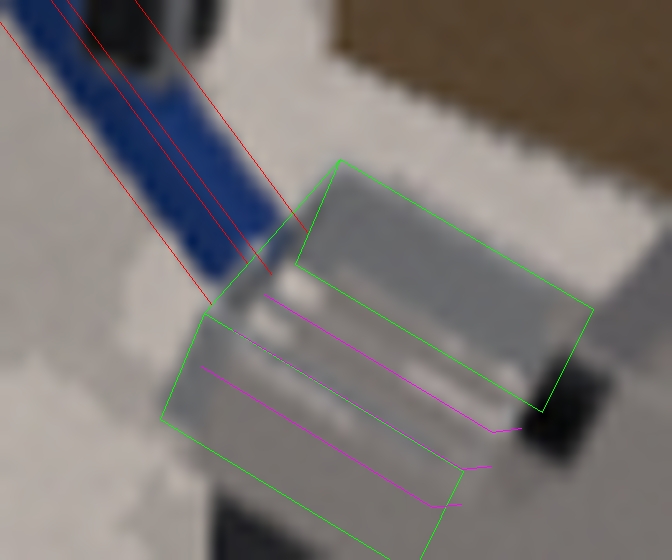

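Run:
```python
from g2 import *
s=cv2.imread('pics/s10.png'); crop('scene',s,285,145,36,26,22,'pics/s10z.png')
s=cv2.imread('pics/scene9.png'); crop('scene',s,285,145,36,26,22,'pics/s9z.png')
```

```text
(no output)
```

View pics/s10z.png

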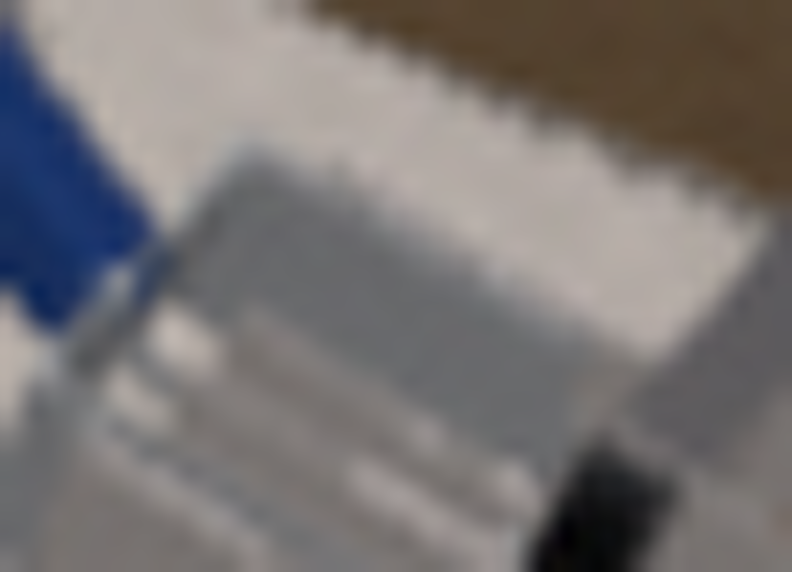

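View pics/s9z.png

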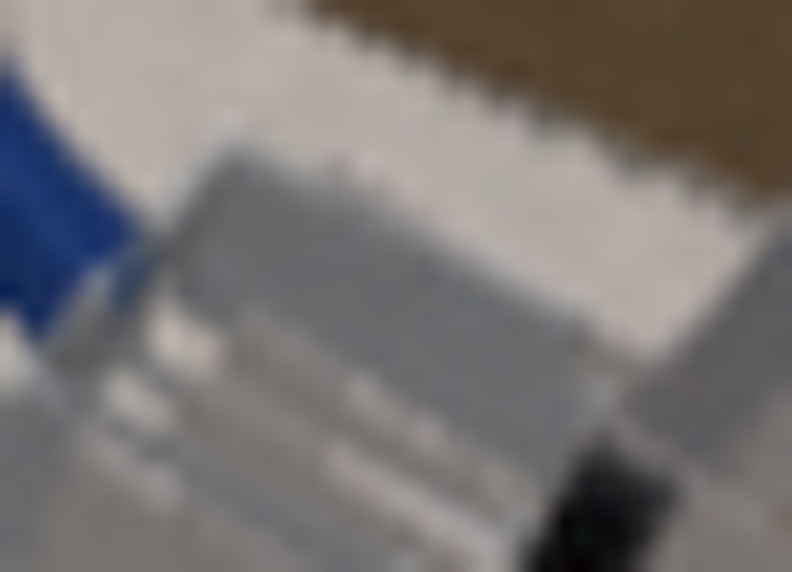

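Run:
```python
from g2 import *
s9=lambda a,b: np.array([272,140])+np.array([a,b])/14-0.5
# s10 from s10o (14x, off 272,140)
C=[("scene",(-30,30,31),s9(343,166)),("scene",(-30,-30,31),s9(207,318))]
o=manip.get_obs(); Rt=R.from_quat(o["ee_rot"]).as_matrix()
for p in (-1,0,2,4,6,7):
  for d in ((-.5,-4.1),):
    Rr,tr=relpose([p,d[0],.25,d[1]]); Rs=Rt@Rr; t=o["position"]+Rt@tr
    e=[proj(n,np.array(q)/1000.@Rs.T+t)[0]-px for n,q,px in C]
    Rb,tb=B(BIN); q=Rb.T@(t-tb)*1000; h=[(Rb.T@(Rs@np.array(v)/1000+t-tb))[2]*1000 for v in((-23,0,0),(22,0,0),(30,0,0))]
    print(p,np.round(e,2).tolist(),np.round(q,1),"heel,toe,nose z",np.round(h,1))
```

```text
-1 [[0.1, -1.21], [0.02, -1.05]] [-1.253e+02  1.000e-01  6.500e+00] heel,toe,nose z [4.5 8.4 9.1]
0 [[-0.01, -1.08], [-0.09, -0.92]] [-1.259e+02  1.000e-01  5.300e+00] heel,toe,nose z [3.7 6.9 7.4]
2 [[-0.23, -0.83], [-0.31, -0.67]] [-1.272e+02  1.000e-01  3.000e+00] heel,toe,nose z [2.1 3.8 4.1]
4 [[-0.47, -0.59], [-0.54, -0.43]] [-1.286e+02  1.000e-01  7.000e-01] heel,toe,nose z [0.7 0.7 0.7]
6 [[-0.71, -0.36], [-0.78, -0.2]] [-1.301e+02  1.000e-01 -1.600e+00] heel,toe,nose z [-0.8 -2.3 -2.6]
7 [[-0.84, -0.25], [-0.91, -0.09]] [-1.309e+02  1.000e-01 -2.700e+00] heel,toe,nose z [-1.5 -3.8 -4.2]
```

Run:
```python
from g2 import *
inb(); st()
to(*binpose(-100,0.0,-0.5),n=5)
```

```text
scoop in bin mm [-1.276e+02  1.000e-01  8.000e-01] yaw,pitch,roll [ 0.09 -0.07  0.02]
t12.40 p [505.3  30.7 110.6] x [-0.999 -0.013  0.051] z [-0.051 -0.    -0.999] F [ 1.07 -0.81 -0.02] M [ 0.02 -0.01  0.05] w0.088 j [-0.56  0.22  0.46  1.89 -0.11  1.12  1.53]
need 0.6 rows, using 5; d(mm) [26.4  0.3 -8.4] rot deg [0.  0.1 0.1]
[[-1,[-0.067,0.0,0.018],[0.0,0.0,0.0]],[-1,[-0.067,0.0,0.018],[0.0,0.0,0.0]],[-1,[-0.067,0.0,0.018],[0.0,0.0,0.0]],[-1,[-0.067,0.0,0.018],[0.0,0.0,0.0]],[-1,[-0.067,0.0,0.018],[0.0,0.0,0.0]]]
```

```bash
python3 -m crank '[[-1,[-0.067,0.0,0.018],[0,0,0]],[-1,[-0.067,0.0,0.018],[0,0,0]],[-1,[-0.067,0.0,0.018],[0,0,0]],[-1,[-0.067,0.0,0.018],[0,0,0]],[-1,[-0.067,0.0,0.018],[0,0,0]]]'
python3 - <<'E'
from g2 import *
inb(); st()
for n in('top','scene'): cv2.imwrite('pics/%s11.png'%n,manip.camera(n)); st()
t=np.clip((cv2.imread('pics/top11.png').astype(float)-30)*1.5,0,255).astype(np.uint8)
crop('top',t,160,105,45,60,10,'pics/t11.png')
crop('scene',cv2.imread('pics/scene11.png'),275,140,80,60,8,'pics/s11.png',sclines(*now()))
to(*binpose(-72,0.0,-0.5),n=5)
E
```

```text
clock: 12.9
position: [0.5319, 0.0311, 0.1017]
ee_rot: [-0.007, 1.0, 0.0, -0.025]
ft_force: [0.1, -0.4, -0.5]
grip_width: 0.088
scoop in bin mm [-99.6   0.1  -0.8] yaw,pitch,roll [ 0.08 -0.1   0.02]
t12.90 p [531.9  31.1 101.7] x [-0.999 -0.013  0.051] z [-0.051 -0.    -0.999] F [ 0.08 -0.39 -0.47] M [ 0.   -0.04 -0.04] w0.088 j [-0.54  0.29  0.46  1.83 -0.15  1.11  1.56]
t12.95 p [532.3  31.1 101.5] x [-0.999 -0.013  0.05 ] z [-0.05  -0.    -0.999] F [ 0.37 -0.24 -0.6 ] M [ 0.04 -0.1  -0.02] w0.094 j [-0.54  0.29  0.46  1.83 -0.15  1.11  1.56]
t13.00 p [531.9  31.  101.6] x [-0.999 -0.013  0.051] z [-0.051 -0.    -0.999] F [ 0.66 -0.06 -0.65] M [-0.   -0.12  0.03] w0.090 j [-0.54  0.29  0.46  1.83 -0.15  1.11  1.56]
need 0.6 rows, using 5; d(mm) [26.8  0.3 -6.7] rot deg [0.  0.1 0.1]
[[-1,[-0.068,0.0,0.013],[0.0,0.0,0.0]],[-1,[-0.068,0.0,0.013],[0.0,0.0,0.0]],[-1,[-0.068,0.0,0.013],[0.0,0.0,0.0]],[-1,[-0.068,0.0,0.013],[0.0,0.0,0.0]],[-1,[-0.068,0.0,0.013],[0.0,0.0,0.0]]]
```

View pics/t11.png

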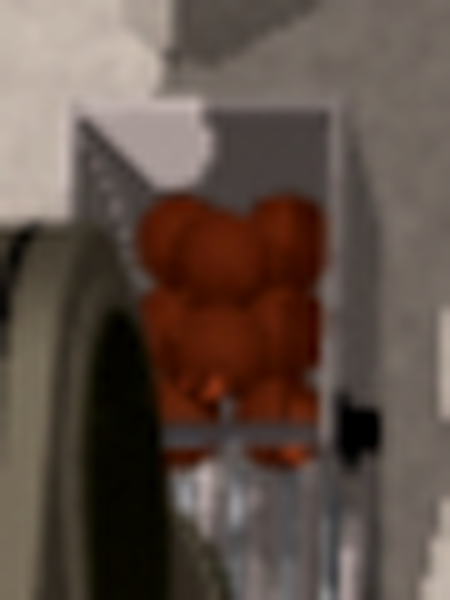

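View pics/s11.png

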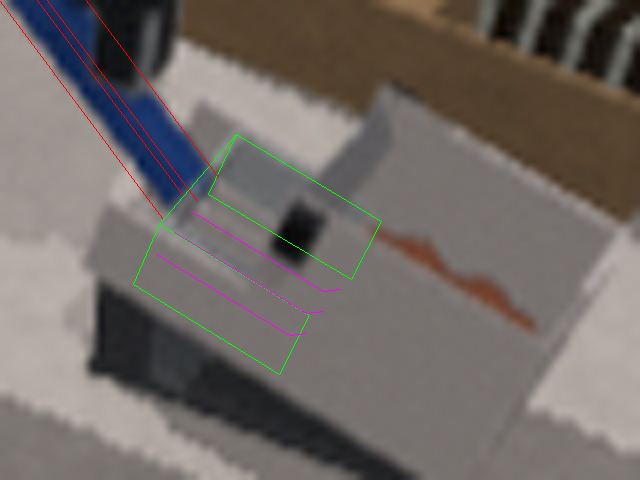

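```bash
python3 -m crank '[[-1,[-0.068,0.0,0.014],[0,0,0]],[-1,[-0.068,0.0,0.014],[0,0,0]],[-1,[-0.068,0.0,0.014],[0,0,0]],[-1,[-0.068,0.0,0.014],[0,0,0]],[-1,[-0.068,0.0,0.014],[0,0,0]]]'
python3 - <<'E'
from g2 import *
inb(); st()
cv2.imwrite('pics/top12.png',manip.camera('top')); st()
t=np.clip((cv2.imread('pics/top12.png').astype(float)-30)*1.5,0,255).astype(np.uint8)
crop('top',t,160,105,45,60,10,'pics/t12.png')
to(*binpose(-60,0.0,-0.5),n=4)
E
```

```text
clock: 13.5
position: [0.5587, 0.0315, 0.0948]
ee_rot: [-0.007, 1.0, 0.0, -0.025]
ft_force: [-0.8, 0.0, -0.4]
grip_width: 0.091
scoop in bin mm [-71.9   0.2  -0.5] yaw,pitch,roll [ 0.09 -0.09  0.02]
t13.50 p [558.7  31.5  94.8] x [-0.999 -0.013  0.051] z [-0.051  0.    -0.999] F [-0.82  0.04 -0.35] M [-0.03 -0.    0.03] w0.091 j [-0.51  0.35  0.46  1.76 -0.18  1.12  1.59]
t13.55 p [559.2  31.5  94.6] x [-0.999 -0.014  0.05 ] z [-0.05  -0.    -0.999] F [-0.74  0.97 -0.73] M [-0.03 -0.01  0.04] w0.088 j [-0.51  0.35  0.46  1.76 -0.18  1.12  1.59]
need 0.2 rows, using 4; d(mm) [11.1 -0.  -2.7] rot deg [0.  0.1 0.1]
[[-1,[-0.035,-0.001,0.007],[0.0,0.001,0.0]],[-1,[-0.035,-0.001,0.007],[0.0,0.001,0.0]],[-1,[-0.035,-0.001,0.007],[0.0,0.001,0.0]],[-1,[-0.035,-0.001,0.007],[0.0,0.001,0.0]]]
```

View pics/t12.png

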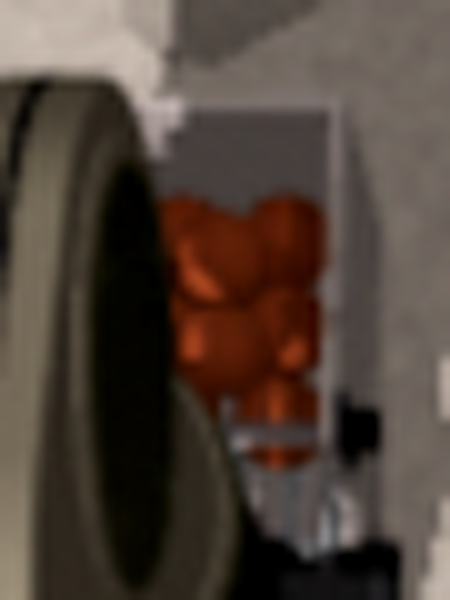

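```bash
python3 -m crank '[[-1,[-0.035,0,0.008],[0,0,0]],[-1,[-0.035,0,0.008],[0,0,0]],[-1,[-0.035,0,0.008],[0,0,0]],[-1,[-0.035,0,0.008],[0,0,0]],[-1,[0,0,0],[0,0,0]]]'
python3 - <<'E'
from g2 import *
inb(); st()
for n in('top','scene'): cv2.imwrite('pics/%s13.png'%n,manip.camera(n)); st()
t=np.clip((cv2.imread('pics/top13.png').astype(float)-30)*1.5,0,255).astype(np.uint8)
crop('top',t,160,105,45,60,10,'pics/t13.png')
crop('scene',cv2.imread('pics/scene13.png'),275,140,80,60,8,'pics/s13.png')
to(*binpose(-54,0.0,-0.5),n=4)
E
```

```text
clock: 14.05
position: [0.5695, 0.0316, 0.0917]
ee_rot: [-0.007, 1.0, 0.0, -0.025]
ft_force: [0.7, -0.6, -0.7]
grip_width: 0.087
scoop in bin mm [-60.7   0.3  -0.7] yaw,pitch,roll [ 0.09 -0.1   0.02]
t14.05 p [569.5  31.6  91.7] x [-0.999 -0.013  0.051] z [-0.051 -0.    -0.999] F [ 0.67 -0.62 -0.68] M [-0.04 -0.05 -0.06] w0.087 j [-0.5   0.38  0.46  1.74 -0.19  1.12  1.6 ]
t14.10 p [569.3  31.6  91.8] x [-0.999 -0.013  0.051] z [-0.051 -0.    -0.999] F [ 0.57 -0.12 -0.77] M [ 0.   -0.13 -0.02] w0.091 j [-0.5   0.38  0.46  1.74 -0.19  1.12  1.6 ]
t14.15 p [569.3  31.6  91.8] x [-0.999 -0.013  0.051] z [-0.051  0.    -0.999] F [-0.7  -0.   -0.81] M [ 0.04 -0.04  0.  ] w0.082 j [-0.5   0.38  0.46  1.74 -0.19  1.12  1.6 ]
need 0.1 rows, using 4; d(mm) [ 6.8 -0.  -1.5] rot deg [0.  0.1 0.1]
[[-1,[-0.022,0.0,0.004],[0.0,0.001,0.0]],[-1,[-0.022,0.0,0.004],[0.0,0.001,0.0]],[-1,[-0.022,0.0,0.004],[0.0,0.001,0.0]],[-1,[-0.022,0.0,0.004],[0.0,0.001,0.0]]]
```

View pics/t13.png

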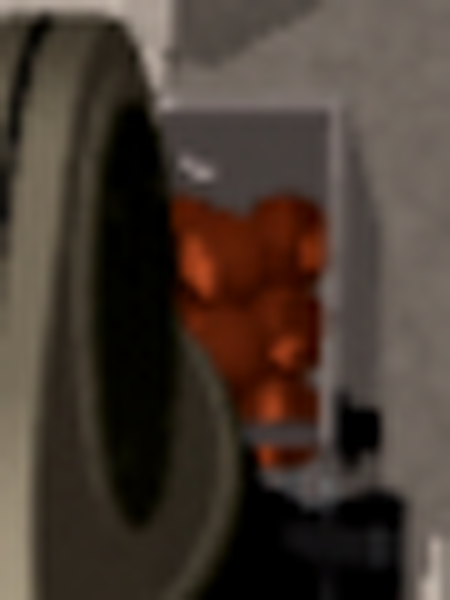

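View pics/s13.png

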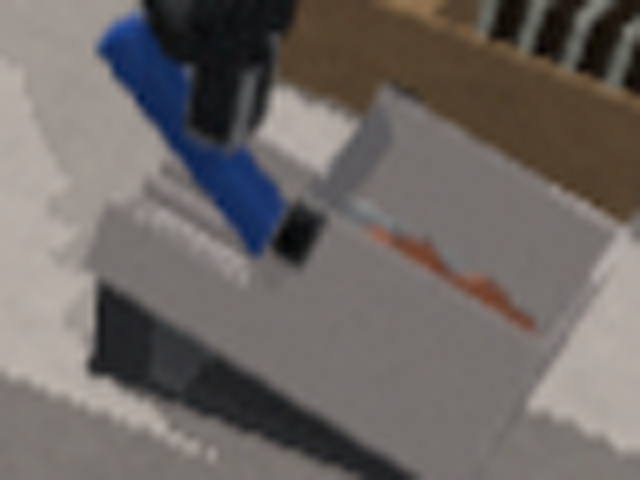

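```bash
python3 -m crank '[[-1,[-0.022,0,0.004],[0,0,0]],[-1,[-0.022,0,0.004],[0,0,0]],[-1,[-0.022,0,0.004],[0,0,0]],[-1,[-0.022,0,0.004],[0,0,0]],[-1,[0,0,0],[0,0,0]]]'
python3 - <<'E'
from g2 import *
inb(); st()
for n in('top','scene'): cv2.imwrite('pics/%s14.png'%n,manip.camera(n)); st()
t=np.clip((cv2.imread('pics/top14.png').astype(float)-30)*1.5,0,255).astype(np.uint8)
crop('top',t,160,105,45,60,10,'pics/t14.png')
crop('scene',cv2.imread('pics/scene14.png'),275,140,80,60,8,'pics/s14.png',sclines(*now()))
E
```

```text
clock: 14.65
position: [0.5764, 0.0317, 0.0901]
ee_rot: [-0.007, 1.0, 0.0, -0.025]
ft_force: [0.1, -0.8, -1.1]
grip_width: 0.089
scoop in bin mm [-53.5   0.2  -0.5] yaw,pitch,roll [ 0.08 -0.1   0.02]
t14.65 p [576.4  31.7  90.1] x [-0.999 -0.013  0.051] z [-0.051 -0.    -0.999] F [ 0.06 -0.75 -1.13] M [ 0.03 -0.1  -0.  ] w0.089 j [-0.5   0.4   0.45  1.72 -0.19  1.12  1.6 ]
t14.70 p [576.3  31.7  90.1] x [-0.999 -0.013  0.051] z [-0.051 -0.    -0.999] F [ 0.44  0.23 -0.95] M [-0.04 -0.04  0.01] w0.094 j [-0.5   0.4   0.45  1.72 -0.19  1.12  1.6 ]
t14.75 p [576.3  31.7  90.1] x [-0.999 -0.013  0.051] z [-0.051 -0.    -0.999] F [-0.33 -0.45 -0.64] M [ 0.03 -0.07  0.01] w0.086 j [-0.5   0.4   0.45  1.72 -0.19  1.12  1.6 ]
```

View pics/t14.png

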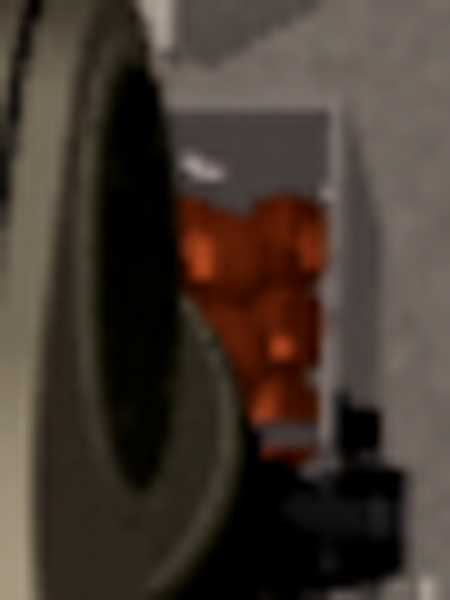

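View pics/s14.png

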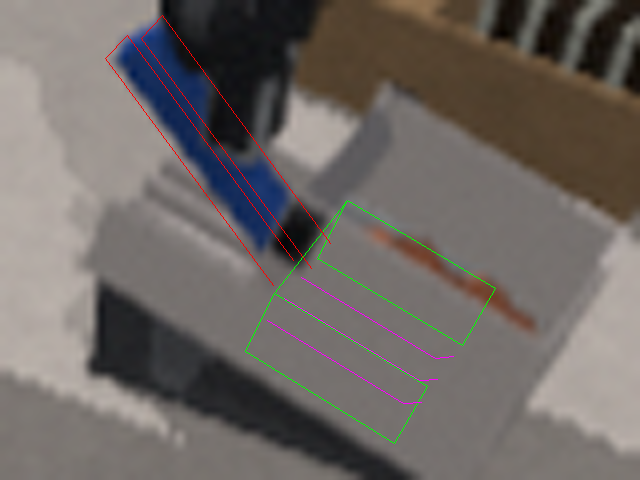

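```bash
python3 -m crank '[[-1,[-0.01,0,0.002],[0,0,0]],[-1,[-0.01,0,0.002],[0,0,0]],[-1,[0,0,0],[0,0,0]],[-1,[0,0,0],[0,0,0]],[-1,[0,0,0],[0,0,0]]]'
python3 - <<'E'
from g2 import *
inb(); st()
to(*binpose(-54,0.0,8),n=5)
E
```

```text
clock: 15.25
position: [0.5778, 0.0317, 0.0898]
ee_rot: [-0.007, 1.0, 0.0, -0.025]
ft_force: [0.1, 0.6, -0.9]
grip_width: 0.085
scoop in bin mm [-52.2   0.3  -0.5] yaw,pitch,roll [ 0.08 -0.09  0.02]
t15.25 p [577.8  31.7  89.8] x [-0.999 -0.013  0.051] z [-0.051  0.    -0.999] F [ 0.1   0.63 -0.88] M [-0.03 -0.09  0.01] w0.085 j [-0.5   0.4   0.45  1.72 -0.2   1.12  1.6 ]
need 0.2 rows, using 5; d(mm) [ 0.5 -0.2  8.7] rot deg [0.  0.1 0.1]
[[-1,[0.0,0.0,-0.022],[0.0,0.0,0.0]],[-1,[0.0,0.0,-0.022],[0.0,0.0,0.0]],[-1,[0.0,0.0,-0.022],[0.0,0.0,0.0]],[-1,[0.0,0.0,-0.022],[0.0,0.0,0.0]],[-1,[0.0,0.0,-0.022],[0.0,0.0,0.0]]]
```

Run:
```python
from g2 import *
to(*binpose(-53,0.0,10,dp=5),n=5)
```

```text
need 0.6 rows, using 5; d(mm) [-3.4 -0.2  5.7] rot deg [ 0.  -4.9  0.1]
[[-1,[0.009,0.0,-0.014],[0.0,-0.022,0.0]],[-1,[0.009,0.0,-0.014],[0.0,-0.022,0.0]],[-1,[0.009,0.0,-0.014],[0.0,-0.022,0.0]],[-1,[0.008,0.0,-0.014],[0.0,-0.022,0.0]],[-1,[0.008,0.0,-0.014],[0.0,-0.022,0.0]]]
```

```bash
python3 -m crank '[[-1,[0.009,0.0,-0.014],[0.0,-0.022,0.0]],[-1,[0.009,0.0,-0.014],[0.0,-0.022,0.0]],[-1,[0.009,0.0,-0.014],[0.0,-0.022,0.0]],[-1,[0.008,0.0,-0.014],[0.0,-0.022,0.0]],[-1,[0.008,0.0,-0.014],[0.0,-0.022,0.0]]]'
python3 - <<'E'
from g2 import *
inb(); st()
for n in('top','scene'): cv2.imwrite('pics/%s15.png'%n,manip.camera(n)); st()
t=np.clip((cv2.imread('pics/top15.png').astype(float)-30)*1.5,0,255).astype(np.uint8)
crop('top',t,160,105,45,60,10,'pics/t15.png')
crop('scene',cv2.imread('pics/scene15.png'),275,140,80,60,8,'pics/s15.png')
to(*binpose(-54,0.0,16,dp=5),n=5)
E
```

```text
clock: 15.75
position: [0.5743, 0.0317, 0.0956]
ee_rot: [-0.007, 1.0, 0.001, 0.019]
ft_force: [0.1, -0.5, -1.7]
grip_width: 0.091
scoop in bin mm [-53.1   0.3  10.3] yaw,pitch,roll [ 0.09 -5.14  0.03]
t15.75 p [574.3  31.7  95.6] x [-0.999 -0.013 -0.037] z [ 0.037  0.001 -0.999] F [ 0.12 -0.47 -1.66] M [-0.02  0.11 -0.02] w0.091 j [-0.53  0.32  0.46  1.8  -0.16  1.02  1.58]
t15.80 p [574.1  31.6  95.8] x [-0.999 -0.013 -0.038] z [ 0.038  0.002 -0.999] F [ 1.12 -0.41 -1.52] M [-0.05  0.07 -0.04] w0.090 j [-0.53  0.32  0.46  1.8  -0.16  1.02  1.58]
t15.85 p [574.1  31.7  95.7] x [-0.999 -0.013 -0.037] z [ 0.037  0.002 -0.999] F [-0.41  0.35 -1.41] M [-0.01  0.2  -0.02] w0.086 j [-0.53  0.32  0.46  1.8  -0.16  1.02  1.58]
need 0.1 rows, using 5; d(mm) [ 0.9 -0.2  5.8] rot deg [0.1 0.1 0.1]
[[-1,[-0.003,0.0,-0.014],[0.0,0.0,0.0]],[-1,[-0.003,0.0,-0.014],[0.0,0.0,0.0]],[-1,[-0.003,0.0,-0.014],[0.0,0.0,0.0]],[-1,[-0.003,0.0,-0.014],[0.0,0.0,0.0]],[-1,[-0.003,0.0,-0.014],[0.0,0.0,0.0]]]
```

View pics/t15.png

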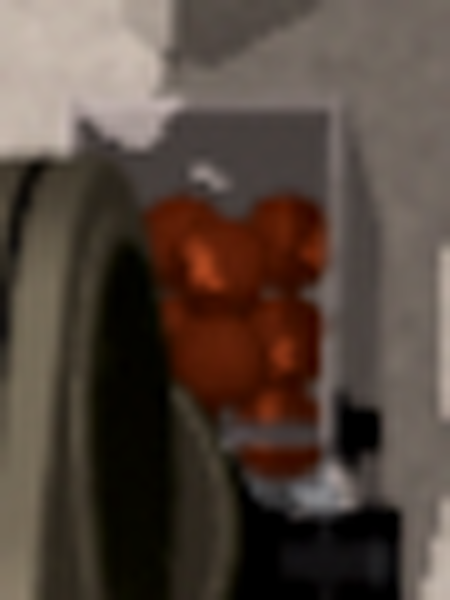

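View pics/s15.png

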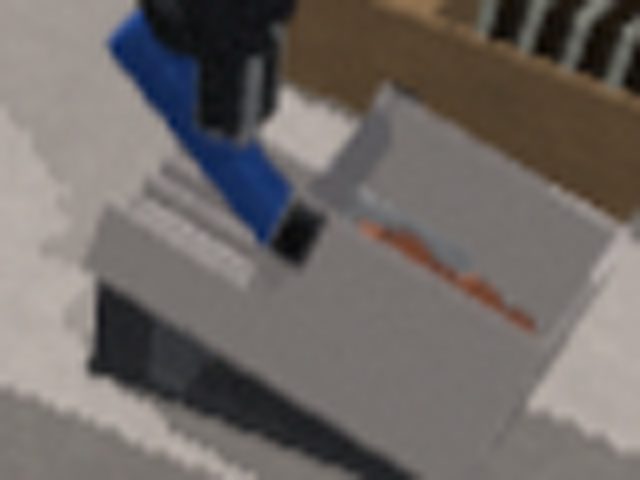

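Run:
```python
from g2 import *
to(*binpose(-57,0.0,19,dp=5),n=5)
```

```text
need 0.2 rows, using 5; d(mm) [-1.2 -0.2  9.4] rot deg [0.1 0.1 0.1]
[[-1,[0.002,0.0,-0.024],[0.0,0.0,0.0]],[-1,[0.002,0.0,-0.024],[0.0,0.0,0.0]],[-1,[0.002,0.0,-0.024],[0.0,0.0,0.0]],[-1,[0.002,0.0,-0.024],[0.0,0.0,0.0]],[-1,[0.002,0.0,-0.024],[0.0,0.0,0.0]]]
```

```bash
python3 -m crank '[[-1,[0.002,0.0,-0.024],[0,0,0]],[-1,[0.002,0.0,-0.024],[0,0,0]],[-1,[0.002,0.0,-0.024],[0,0,0]],[-1,[0.002,0.0,-0.024],[0,0,0]],[-1,[0.002,0,-0.024],[0,0,0]]]'
python3 - <<'E'
from g2 import *
inb(); st()
for n in('top','scene'): cv2.imwrite('pics/%s16.png'%n,manip.camera(n)); st()
t=np.clip((cv2.imread('pics/top16.png').astype(float)-30)*1.5,0,255).astype(np.uint8)
crop('top',t,160,105,45,60,10,'pics/t16.png')
crop('scene',cv2.imread('pics/scene16.png'),275,140,80,60,8,'pics/s16.png')
crop('scene',cv2.imread('pics/scene16.png'),275,140,80,60,8,'pics/s16o.png',sclines(*now([6.5,.5,.3,-4])))
E
```

```text
clock: 16.35
position: [0.5733, 0.0316, 0.1051]
ee_rot: [-0.007, 1.0, 0.0, 0.018]
ft_force: [-0.2, 0.1, -2.4]
grip_width: 0.089
scoop in bin mm [-56.5   0.2  19.1] yaw,pitch,roll [ 0.08 -5.03  0.01]
t16.35 p [573.3  31.6 105.1] x [-0.999 -0.013 -0.036] z [ 0.035  0.001 -0.999] F [-0.18  0.14 -2.36] M [-0.02  0.19  0.01] w0.089 j [-0.53  0.31  0.46  1.8  -0.16  1.04  1.57]
t16.40 p [573.5  31.6 105.5] x [-0.999 -0.013 -0.036] z [ 0.036  0.001 -0.999] F [ 0.36 -0.2  -1.12] M [-0.01  0.15 -0.05] w0.089 j [-0.53  0.31  0.46  1.8  -0.16  1.04  1.57]
t16.45 p [573.5  31.6 105.3] x [-0.999 -0.013 -0.036] z [ 0.036  0.001 -0.999] F [-0.39  0.12 -2.28] M [-0.03  0.19  0.02] w0.091 j [-0.53  0.31  0.46  1.8  -0.16  1.04  1.57]
```

View pics/t16.png

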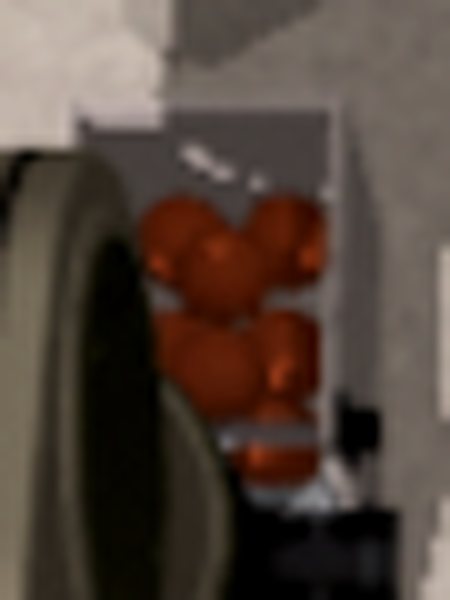

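View pics/s16.png

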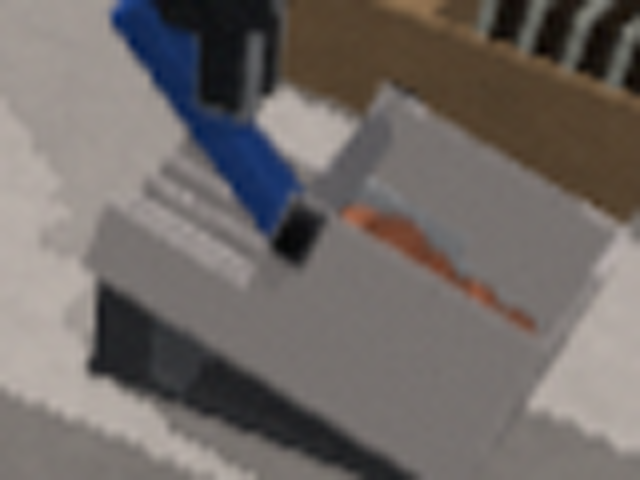

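View pics/s16o.png

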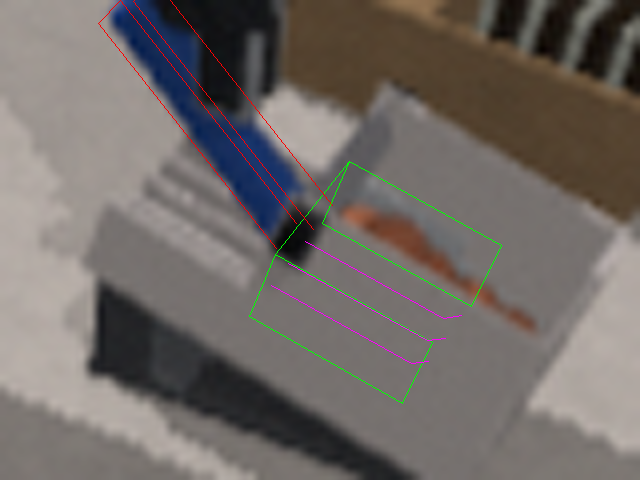

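Run:
```python
from g2 import *
for p in (9,12):
    crop('scene',cv2.imread('pics/scene16.png'),300,150,45,35,14,'pics/s16p%d.png'%p,[l for l in sclines(*now([p,.5,.3,-4])) if l[2]!=(255,0,255)])
a=np.hstack([cv2.imread('pics/s16p9.png'),cv2.imread('pics/s16p12.png')]); cv2.imwrite('pics/s16pp.png',cv2.resize(a,(800,int(a.shape[0]*800/a.shape[1]))))
```

```text
(no output)
```

View pics/s16pp.png

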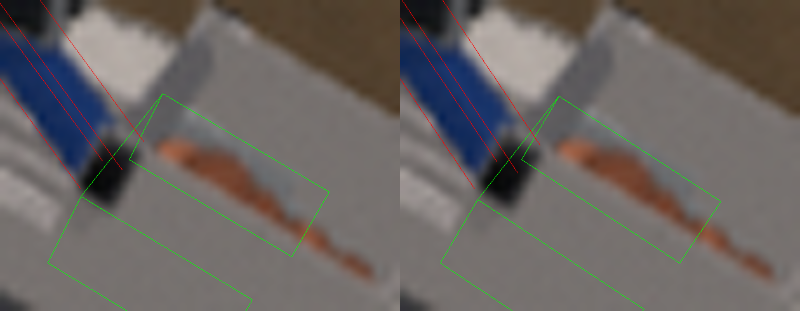

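```bash
echo '[12,0.5,0.3,-5.0]' > G.json
python3 - <<'E'
from g2 import *
inb()
to(*binpose(-60,0.0,19,dp=3),n=5)
E
```

```text
scoop in bin mm [-61.8   0.2   9.2] yaw,pitch,roll [0.08 2.94 0.02]
need 0.7 rows, using 5; d(mm) [-2.4 -0.1  3.5] rot deg [ 0.  -5.9  0.1]
[[-1,[0.006,0.0,-0.009],[0.0,-0.026,0.0]],[-1,[0.005,0.0,-0.009],[0.0,-0.026,0.0]],[-1,[0.005,0.0,-0.009],[0.0,-0.026,0.0]],[-1,[0.005,0.0,-0.009],[0.0,-0.026,0.0]],[-1,[0.005,0.0,-0.01],[0.0,-0.026,0.0]]]
```

```bash
python3 -m crank '[[-1,[0.006,0.0,-0.009],[0.0,-0.026,0.0]],[-1,[0.005,0.0,-0.009],[0.0,-0.026,0.0]],[-1,[0.005,0.0,-0.009],[0.0,-0.026,0.0]],[-1,[0.005,0.0,-0.009],[0.0,-0.026,0.0]],[-1,[0.005,0.0,-0.01],[0.0,-0.026,0.0]]]'
python3 - <<'E'
from g2 import *
inb(); st()
for n in('top','scene'): cv2.imwrite('pics/%s17.png'%n,manip.camera(n)); st()
t=np.clip((cv2.imread('pics/top17.png').astype(float)-30)*1.5,0,255).astype(np.uint8)
crop('top',t,160,105,45,60,10,'pics/t17.png')
s=cv2.imread('pics/scene17.png')
crop('scene',s,300,150,45,35,12,'pics/a.png'); crop('scene',s,300,150,45,35,12,'pics/b.png',[l for l in sclines(*now()) if l[2]!=(255,0,255)])
a=np.hstack([cv2.imread('pics/a.png'),cv2.imread('pics/b.png')]); cv2.imwrite('pics/s17.png',cv2.resize(a,(800,int(a.shape[0]*800/a.shape[1]))))
E
```

```text
clock: 16.95
position: [0.5708, 0.0317, 0.1086]
ee_rot: [-0.007, 0.998, 0.001, 0.07]
ft_force: [-0.1, 0.1, -1.5]
grip_width: 0.087
scoop in bin mm [-60.3   0.3  18.7] yaw,pitch,roll [ 0.09 -3.    0.03]
t16.95 p [570.8  31.7 108.6] x [-0.99  -0.013 -0.139] z [ 0.139  0.003 -0.99 ] F [-0.14  0.13 -1.54] M [-0.03  0.32 -0.01] w0.087 j [-0.56  0.22  0.47  1.89 -0.11  0.91  1.53]
t17.00 p [570.5  31.6 108.7] x [-0.99  -0.013 -0.14 ] z [ 0.14   0.003 -0.99 ] F [-0.46 -0.38 -2.85] M [ 0.    0.3  -0.02] w0.088 j [-0.56  0.22  0.47  1.9  -0.11  0.91  1.53]
t17.05 p [570.5  31.7 108.7] x [-0.99  -0.013 -0.138] z [ 0.138  0.003 -0.99 ] F [-0.6  -0.36 -2.97] M [ 0.03  0.33 -0.02] w0.089 j [-0.56  0.22  0.47  1.89 -0.11  0.92  1.53]
```

View pics/t17.png

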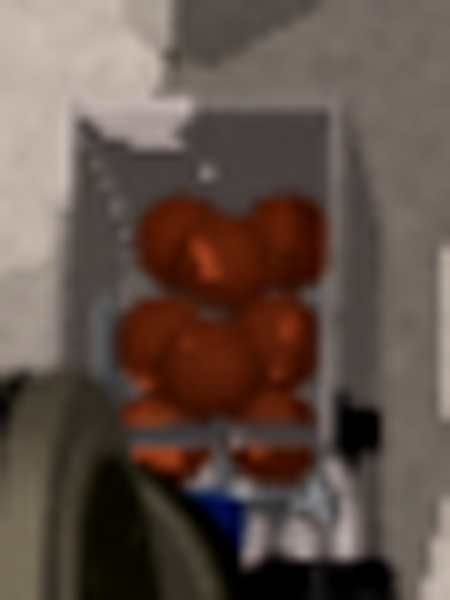

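View pics/s17.png

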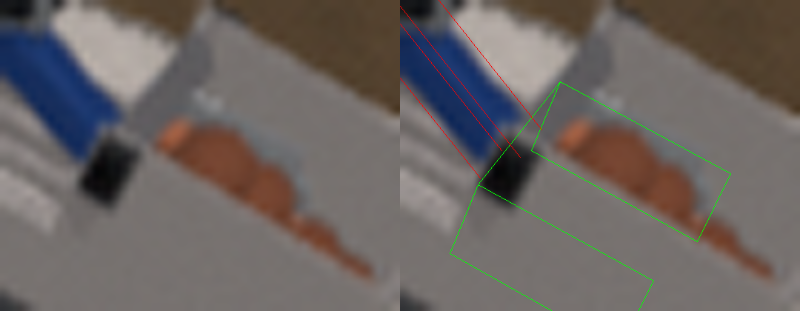

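```bash
cat >> g2.py <<'E'
def avg(n=4,save=None):
    F=[];M=[]
    for i in range(n):
        im=manip.camera('top' if i%2==0 else 'scene')
        if save and i<2: cv2.imwrite('pics/%s_%s.png'%(save,'ts'[i]),im)
        o=manip.get_obs(); F.append(o["ft_force"]);M.append(o["torque"])
    print("avg F",np.round(np.mean(F,0),2),"M",np.round(np.mean(M,0),3),"t%.2f"%o["clock"])
E
python3 - <<'E'
from g2 import *
avg(4); inb()
to(*binpose(-60,0.0,23,dp=3),n=2)
E
```

```text
avg F [ 0.34 -0.36 -1.65] M [ 0.003  0.352 -0.001] t17.25
scoop in bin mm [-60.    0.3  18.7] yaw,pitch,roll [ 0.09 -2.9   0.02]
need 0.1 rows, using 2; d(mm) [ 1.  -0.2  4.1] rot deg [ 0.1 -0.1  0.1]
[[-1,[-0.01,-0.001,-0.024],[0.001,-0.001,0.001]],[-1,[-0.01,-0.001,-0.024],[0.001,-0.001,0.001]]]
```

```bash
python3 -m crank '[[-1,[-0.01,0,-0.024],[0,0,0]],[-1,[-0.01,0,-0.024],[0,0,0]],[-1,[0,0,0],[0,0,0]],[-1,[0,0,0],[0,0,0]],[-1,[0,0,0],[0,0,0]]]'; python3 -c "
from g2 import *
avg(4); inb()"
python3 -m crank '[[-1,[-0.008,0,-0.024],[0,0,0]],[-1,[0,0,0],[0,0,0]],[-1,[0,0,0],[0,0,0]],[-1,[0,0,0],[0,0,0]],[-1,[0,0,0],[0,0,0]]]'; python3 -c "
from g2 import *
avg(4,'u1'); inb()"
```

```text
clock: 17.75
position: [0.572, 0.0316, 0.1125]
ee_rot: [-0.007, 0.998, 0.001, 0.069]
ft_force: [-0.5, -0.3, -2.4]
grip_width: 0.089
avg F [ 0.21 -0.15 -2.22] M [-0.001  0.324  0.013] t17.95
scoop in bin mm [-60.2   0.2  22.6] yaw,pitch,roll [ 0.08 -2.89  0.02]
clock: 18.45
position: [0.5724, 0.0316, 0.1145]
ee_rot: [-0.007, 0.998, 0.001, 0.069]
ft_force: [-0.2, 1.2, -3.2]
grip_width: 0.091
avg F [-0.09  0.37 -2.19] M [-0.026  0.321 -0.018] t18.65
scoop in bin mm [-60.3   0.2  24.7] yaw,pitch,roll [ 0.08 -2.89  0.02]
```

```bash
for i in 1; do python3 -m crank '[[-1,[-0.008,0,-0.024],[0,0,0]],[-1,[0,0,0],[0,0,0]],[-1,[0,0,0],[0,0,0]],[-1,[0,0,0],[0,0,0]],[-1,[0,0,0],[0,0,0]]]' >/dev/null; python3 -c "
from g2 import *
avg(4); inb()"; done
python3 -m crank '[[-1,[-0.008,0,-0.024],[0,0,0]],[-1,[0,0,0],[0,0,0]],[-1,[0,0,0],[0,0,0]],[-1,[0,0,0],[0,0,0]],[-1,[0,0,0],[0,0,0]]]' >/dev/null; python3 -c "
from g2 import *
avg(4,'u2'); inb()
crop('top',np.clip((cv2.imread('pics/u2_t.png').astype(float)-30)*1.5,0,255).astype(np.uint8),160,105,45,60,10,'pics/u2t.png')
s=cv2.imread('pics/u2_s.png')
crop('scene',s,300,145,45,35,12,'pics/a.png'); crop('scene',s,300,145,45,35,12,'pics/b.png',[l for l in sclines(*now()) if l[2]!=(255,0,255)])
a=np.hstack([cv2.imread('pics/a.png'),cv2.imread('pics/b.png')]); cv2.imwrite('pics/u2s.png',cv2.resize(a,(800,int(a.shape[0]*800/a.shape[1]))))
"
```

```text
avg F [-0.24 -0.52 -1.89] M [ 0.022  0.33  -0.004] t19.35
scoop in bin mm [-60.4   0.2  26.7] yaw,pitch,roll [ 0.08 -2.9   0.02]
avg F [ 0.15 -0.22 -2.  ] M [-0.02   0.372  0.005] t20.05
scoop in bin mm [-60.6   0.2  28.7] yaw,pitch,roll [ 0.08 -2.89  0.02]
```

View pics/u2t.png

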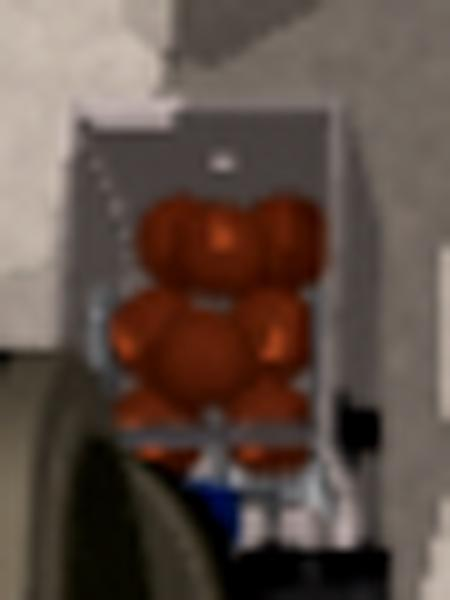

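View pics/u2s.png

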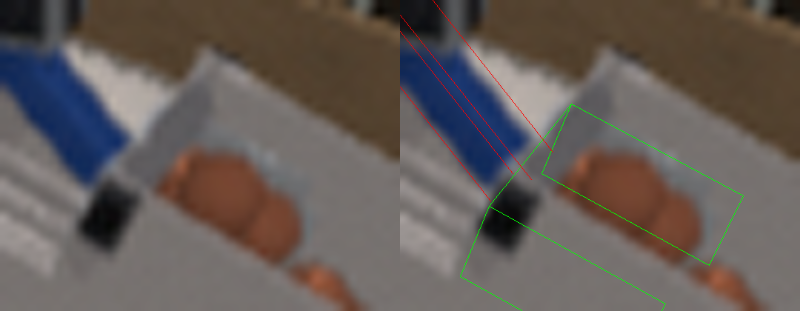

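```bash
for i in 1; do python3 -m crank '[[-1,[-0.008,0,-0.024],[0,0,0]],[-1,[0,0,0],[0,0,0]],[-1,[0,0,0],[0,0,0]],[-1,[0,0,0],[0,0,0]],[-1,[0,0,0],[0,0,0]]]' >/dev/null; python3 -c "
from g2 import *
avg(5); inb()"; done
```

```text
avg F [-0.81  0.13 -2.21] M [-0.008  0.453 -0.012] t20.80
scoop in bin mm [-60.8   0.3  30.8] yaw,pitch,roll [ 0.09 -2.89  0.02]
```

```bash
python3 -m crank '[[-1,[-0.004,0,-0.012],[0,0,0]],[-1,[0,0,0],[0,0,0]],[-1,[0,0,0],[0,0,0]],[-1,[0,0,0],[0,0,0]],[-1,[0,0,0],[0,0,0]]]' >/dev/null; python3 -c "
from g2 import *
avg(5,'u3'); inb()
crop('top',np.clip((cv2.imread('pics/u3_t.png').astype(float)-30)*1.5,0,255).astype(np.uint8),160,105,45,60,10,'pics/u2t.png')
s=cv2.imread('pics/u3_s.png')
crop('scene',s,300,145,45,35,12,'pics/a.png'); crop('scene',s,300,145,45,35,12,'pics/b.png',[l for l in sclines(*now()) if l[2]!=(255,0,255)])
a=np.hstack([cv2.imread('pics/a.png'),cv2.imread('pics/b.png')]); cv2.imwrite('pics/u3s.png',cv2.resize(a,(800,int(a.shape[0]*800/a.shape[1]))))
"
```

```text
avg F [-0.48  0.59 -2.98] M [-0.013  0.47   0.01 ] t21.55
scoop in bin mm [-60.9   0.2  31.8] yaw,pitch,roll [ 0.08 -2.9   0.02]
```

View pics/u3s.png

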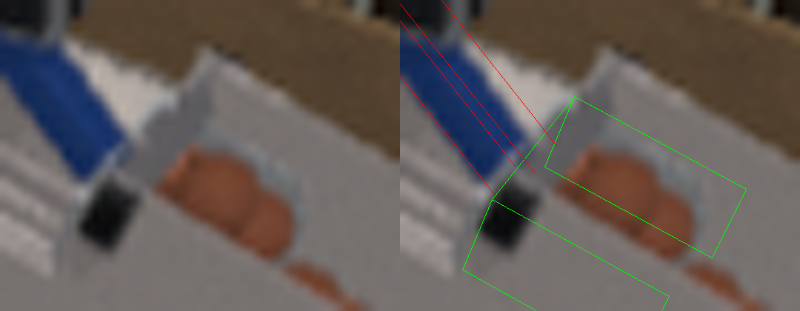

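View pics/u2t.png

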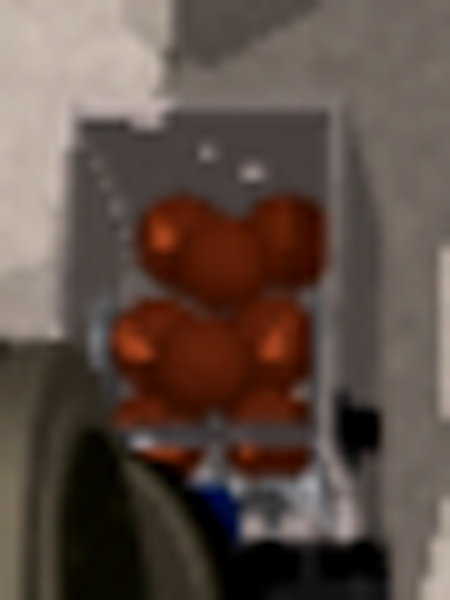

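```bash
python3 -m crank '[[-1,[0.022,0,-0.011],[0,0,0]],[-1,[0.022,0,-0.011],[0,0,0]],[-1,[0.022,0,-0.011],[0,0,0]],[-1,[0.022,0,-0.011],[0,0,0]],[-1,[0,0,0],[0,0,0]]]' >/dev/null; python3 -c "
from g2 import *
avg(4,'u4'); inb()
s=cv2.imread('pics/u4_s.png');t=np.clip((cv2.imread('pics/u4_t.png').astype(float)-30)*1.5,0,255).astype(np.uint8)
crop('scene',s,295,140,50,45,10,'pics/a.png'); crop('top',t,160,110,45,45,10,'pics/b.png')
a=np.hstack([cv2.imread('pics/a.png'),cv2.imread('pics/b.png')]); cv2.imwrite('pics/u4.png',cv2.resize(a,(800,int(a.shape[0]*800/a.shape[1]))))
"
```

```text
avg F [-0.43 -0.25 -3.04] M [-0.014  0.498  0.003] t22.25
scoop in bin mm [-68.7   0.2  32.3] yaw,pitch,roll [ 0.08 -2.89  0.02]
```

View pics/u4.png

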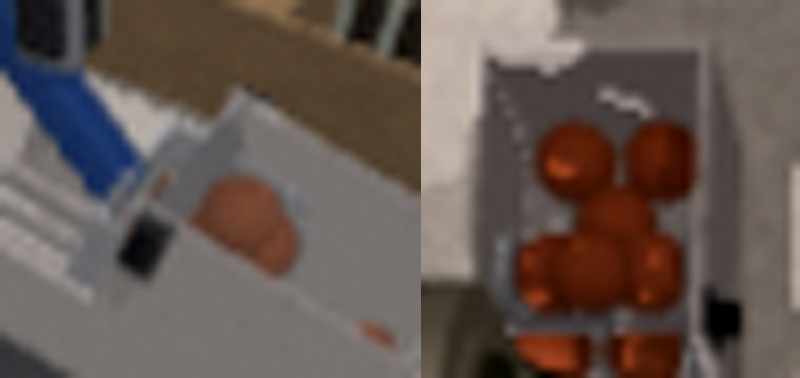

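```bash
python3 -m crank '[[-1,[0.022,0,-0.011],[0,0,0]],[-1,[0.022,0,-0.011],[0,0,0]],[-1,[0.022,0,-0.011],[0,0,0]],[-1,[0.022,0,-0.011],[0,0,0]],[-1,[0,0,0],[0,0,0]]]' >/dev/null; python3 -c "
from g2 import *
avg(4,'u5'); inb()
s=cv2.imread('pics/u5_s.png');t=np.clip((cv2.imread('pics/u5_t.png').astype(float)-30)*1.5,0,255).astype(np.uint8)
crop('scene',s,295,140,50,45,10,'pics/a.png'); crop('top',t,160,110,45,45,10,'pics/b.png')
a=np.hstack([cv2.imread('pics/a.png'),cv2.imread('pics/b.png')]); cv2.imwrite('pics/u5.png',cv2.resize(a,(800,int(a.shape[0]*800/a.shape[1]))))
"
```

```text
avg F [-0.66  0.26 -2.56] M [-0.     0.487  0.011] t22.95
scoop in bin mm [-76.6   0.2  32.8] yaw,pitch,roll [ 0.08 -2.9   0.02]
```

View pics/u5.png

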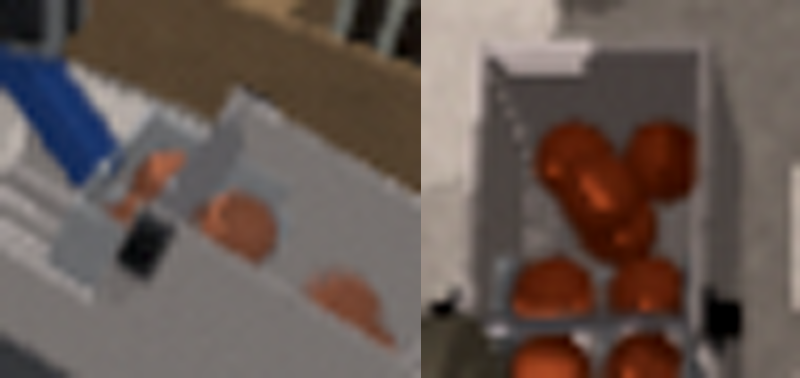

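```bash
python3 -m crank '[[-1,[0.035,0,-0.013],[0,0,0]],[-1,[0.035,0,-0.013],[0,0,0]],[-1,[0.035,0,-0.013],[0,0,0]],[-1,[0.035,0,-0.013],[0,0,0]],[-1,[0,0,0],[0,0,0]]]' >/dev/null; python3 -c "
from g2 import *
avg(4,'u6'); inb()
s=cv2.imread('pics/u6_s.png');t=np.clip((cv2.imread('pics/u6_t.png').astype(float)-30)*1.5,0,255).astype(np.uint8)
crop('scene',s,285,135,60,50,8,'pics/a.png'); crop('top',t,160,110,45,50,8,'pics/b.png')
a=np.hstack([cv2.imread('pics/a.png'),cv2.imread('pics/b.png')]); cv2.imwrite('pics/u6.png',a)
"
```

```text
avg F [-0.58  0.38 -2.74] M [0.005 0.454 0.002] t23.65
scoop in bin mm [-88.4   0.2  32.3] yaw,pitch,roll [ 0.09 -2.9   0.02]
```

View pics/u6.png

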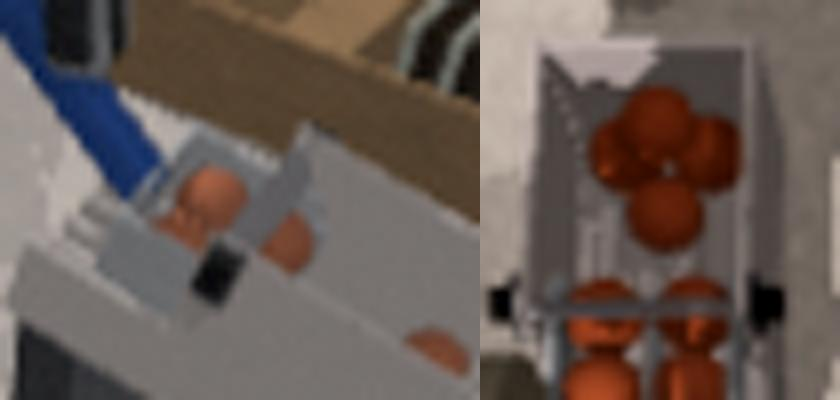

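```bash
python3 -m crank '[[-1,[0.04,0,0],[0,0,0]],[-1,[0.04,0,0],[0,0,0]],[-1,[0.04,0,0],[0,0,0]],[-1,[0.04,0,0],[0,0,0]],[-1,[0,0,0],[0,0,0]]]' >/dev/null; python3 -c "
from g2 import *
avg(4,'u6'); inb()
to(*binpose(-125,0.0,30,dp=3),n=5)
s=cv2.imread('pics/u6_s.png');t=np.clip((cv2.imread('pics/u6_t.png').astype(float)-30)*1.5,0,255).astype(np.uint8)
crop('scene',s,285,135,60,50,8,'pics/a.png'); crop('top',t,160,110,45,50,8,'pics/b.png')
a=np.hstack([cv2.imread('pics/a.png'),cv2.imread('pics/b.png')]); cv2.imwrite('pics/u6.png',a)
"
```

```text
avg F [-0.36  0.55 -2.1 ] M [ 0.025  0.462 -0.003] t24.35
scoop in bin mm [-100.3    0.2   27.3] yaw,pitch,roll [ 0.08 -2.9   0.02]
need 0.5 rows, using 5; d(mm) [-23.3  -0.4   8.9] rot deg [ 0.1 -0.1  0.1]
[[-1,[0.055,0.0,-0.03],[0.0,0.0,0.0]],[-1,[0.055,0.0,-0.03],[0.0,0.0,0.0]],[-1,[0.055,0.0,-0.03],[0.0,0.0,0.0]],[-1,[0.055,0.0,-0.03],[0.0,0.0,0.0]],[-1,[0.055,0.0,-0.03],[0.0,0.0,0.0]]]
```

View pics/u6.png

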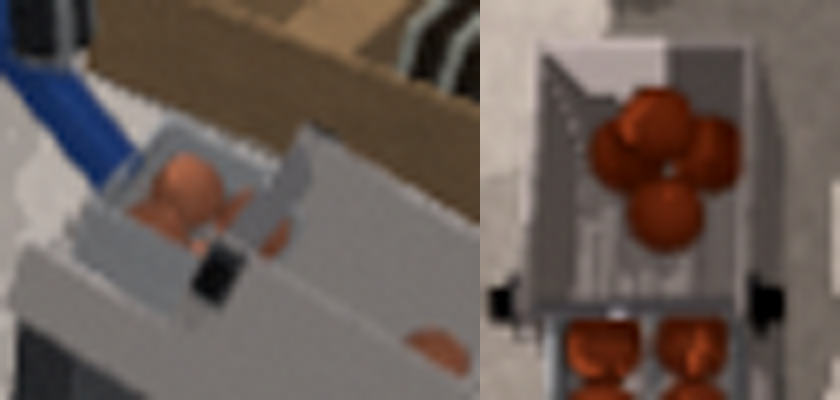

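```bash
python3 -m crank '[[-1,[0.068,0,-0.014],[0,0,0]],[-1,[0.068,0,-0.014],[0,0,0]],[-1,[0.068,0,-0.02],[0,0,0]],[-1,[0.068,0,-0.025],[0,0,0]],[-1,[0.02,0,-0.01],[0,0,0]]]' >/dev/null; python3 -c "
from g2 import *
avg(5,'u7'); inb(); st()
s=cv2.imread('pics/u7_s.png');t=np.clip((cv2.imread('pics/u7_t.png').astype(float)-30)*1.5,0,255).astype(np.uint8)
crop('scene',s,270,125,75,60,8,'pics/a.png',[l for l in sclines(*now()) if l[2]!=(255,0,255)]); crop('top',t,155,110,50,60,8,'pics/b.png')
a=np.hstack([cv2.imread('pics/a.png'),cv2.imread('pics/b.png')]); cv2.imwrite('pics/u7.png',cv2.resize(a,(800,int(a.shape[0]*800/a.shape[1]))))
"
```

```text
avg F [ 0.17  0.09 -2.01] M [-0.045  0.339  0.006] t25.10
scoop in bin mm [-124.2    0.2   24.4] yaw,pitch,roll [ 0.09 -2.91  0.02]
t25.10 p [510.6  30.8 130.8] x [-0.99  -0.013 -0.138] z [ 0.138  0.003 -0.99 ] F [-0.65 -0.16 -1.77] M [-0.11  0.34  0.04] w0.087 j [-0.61  0.05  0.46  2.01 -0.    0.95  1.44]
```

View pics/u7.png

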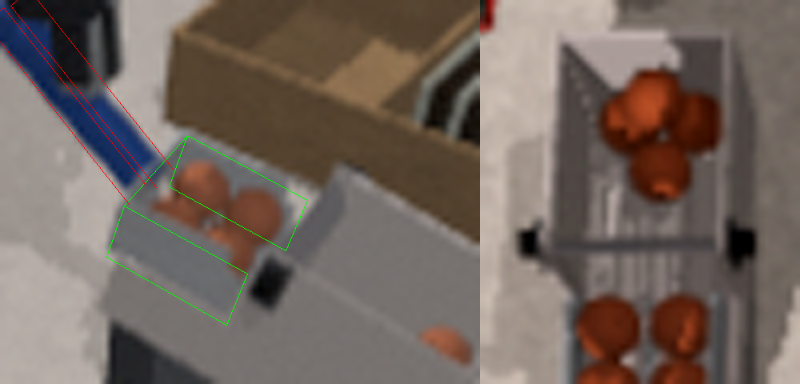

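```bash
cat >> g2.py <<'E'
CELL=np.array([.5275,.2647,.004]); YB=-.105
def nosepose(nx,ny,nz,pitch,yaw=YB):
    """nose at cell-frame offset mm (box axes), nz = world z mm; pitch nose-down deg"""
    Rs=R.from_euler('ZY',[yaw,np.radians(pitch)]).as_matrix()
    N=CELL+R.from_euler('z',YB).apply([nx/1000,ny/1000,0]); N[2]=nz/1000
    return Rs,N-Rs@np.array([.03,0,0])
E
python3 - <<'E'
from g2 import *
Rs,t=now(); print(np.round(t*1000,1), R.from_matrix(Rs).as_euler('ZYX',degrees=True))
to(R.from_euler('ZY',[.012,np.radians(5)]).as_matrix(),t+[0,0,.07],n=5)
E
```

```text
[566.2  31.9  68.7] [ 0.77443584 12.09054646  0.04304534]
need 1.3 rows, using 5; d(mm) [-7.2  0.  62.7] rot deg [ 0.1 -7.1  0.1]
[[-1,[-0.004,0.0,-0.158],[0.0,-0.032,0.0]],[-1,[-0.008,0.0,-0.157],[0.0,-0.032,0.0]],[-1,[-0.011,0.0,-0.157],[0.0,-0.032,0.0]],[-1,[-0.015,0.0,-0.157],[0.0,-0.032,0.0]],[-1,[-0.019,0.0,-0.157],[0.0,-0.032,0.0]]]
```

```bash
python3 -m crank '[[-1,[-0.003,0,-0.08],[0,-0.02,0]],[-1,[-0.008,0,-0.16],[0,-0.032,0]],[-1,[-0.012,0,-0.2],[0,-0.04,0]],[-1,[-0.016,0,-0.2],[0,-0.04,0]],[-1,[-0.019,0,-0.14],[0,-0.028,0]]]'
python3 - <<'E'
from g2 import *
st(); avg(2,'v1')
s=cv2.imread('pics/v1_s.png');t=np.clip((cv2.imread('pics/v1_t.png').astype(float)-30)*1.5,0,255).astype(np.uint8)
crop('scene',s,270,105,75,60,8,'pics/a.png',[l for l in sclines(*now()) if l[2]!=(255,0,255)]); crop('top',t,145,100,60,60,8,'pics/b.png')
a=np.hstack([cv2.imread('pics/a.png'),cv2.imread('pics/b.png')]); cv2.imwrite('pics/v1.png',cv2.resize(a,(800,int(a.shape[0]*800/a.shape[1]))))
to(*nosepose(5,0,110,5),n=10)
E
```

```text
clock: 25.6
position: [0.5033, 0.0305, 0.1944]
ee_rot: [-0.006, 0.991, 0.001, 0.133]
ft_force: [1.0, 0.4, -2.3]
grip_width: 0.088
t25.60 p [503.3  30.5 194.4] x [-0.965 -0.012 -0.263] z [ 0.263  0.005 -0.965] F [ 0.99  0.42 -2.32] M [-0.05  0.52 -0.  ] w0.088 j [-0.63 -0.15  0.42  2.06  0.14  0.96  1.31]
avg F [ 0.52 -0.36 -0.77] M [-0.006  0.41   0.012] t25.70
need 5.3 rows, using 10; d(mm) [-63.5 242.8 -27.4] rot deg [1.9 0.3 6.5]
[[-1,[0.082,0.304,0.014],[0.004,0.001,0.014]],[-1,[0.085,0.304,0.013],[0.004,0.001,0.014]],[-1,[0.089,0.303,0.012],[0.004,0.001,0.014]],[-1,[0.092,0.302,0.011],[0.004,0.001,0.014]],[-1,[0.096,0.301,0.01],[0.004,0.001,0.014]]]
[[-1,[0.099,0.3,0.009],[0.004,0.001,0.014]],[-1,[0.102,0.298,0.008],[0.004,0.001,0.014]],[-1,[0.106,0.297,0.007],[0.004,0.001,0.014]],[-1,[0.109,0.296,0.006],[0.004,0.001,0.014]],[-1,[0.113,0.295,0.005],[0.004,0.001,0.014]]]
```

View pics/v1.png

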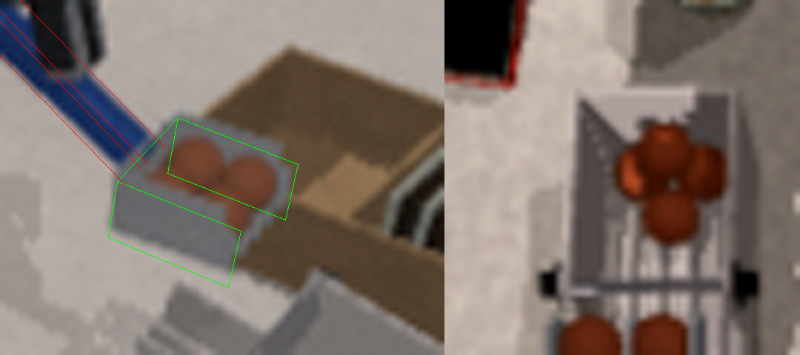

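```bash
python3 -m crank '[[-1,[0.04,0.15,0.007],[0.002,0,0.007]],[-1,[0.07,0.25,0.012],[0.004,0,0.012]],[-1,[0.09,0.31,0.012],[0.004,0.001,0.014]],[-1,[0.1,0.35,0.012],[0.005,0.001,0.017]],[-1,[0.115,0.37,0.012],[0.005,0.001,0.018]]]' >/dev/null;  python3 -m crank '[[-1,[0.12,0.37,0.01],[0.005,0.001,0.018]],[-1,[0.12,0.35,0.009],[0.005,0.001,0.017]],[-1,[0.1,0.31,0.008],[0.004,0.001,0.014]],[-1,[0.09,0.25,0.006],[0.004,0.001,0.012]],[-1,[0.06,0.15,0.003],[0.002,0,0.007]]]'
python3 - <<'E'
from g2 import *
st(); avg(2,'v2')
s=cv2.imread('pics/v2_s.png');t=np.clip((cv2.imread('pics/v2_t.png').astype(float)-30)*1.5,0,255).astype(np.uint8)
crop('scene',s,270,85,90,70,7,'pics/a.png',[l for l in sclines(*now()) if l[2]!=(255,0,255)]); crop('top',t,60,105,80,70,7,'pics/b.png',[l for l in sclines(*now()) if l[2]!=(255,0,255)])
a=np.hstack([cv2.imread('pics/a.png'),cv2.imread('pics/b.png')]); cv2.imwrite('pics/v2.png',cv2.resize(a,(800,int(a.shape[0]*800/a.shape[1]))))
to(*nosepose(0,0,85,15),n=5)
E
```

```text
clock: 26.7
position: [0.4428, 0.2637, 0.1661]
ee_rot: [0.048, 0.991, -0.007, 0.128]
ft_force: [0.9, 0.3, -2.0]
grip_width: 0.086
t26.70 p [442.8 263.7 166.1] x [-0.963  0.093 -0.254] z [ 0.253 -0.027 -0.967] F [ 0.9   0.27 -1.98] M [0.02 0.49 0.03] w0.086 j [-0.84 -0.01  0.08  2.    0.23  0.99  0.6 ]
avg F [-0.3  -0.16 -2.15] M [0.139 0.571 0.035] t26.80
need 1.2 rows, using 5; d(mm) [ 3.8  9.4 -8.5] rot deg [-0.1  9.7  0.6]
[[-1,[-0.002,0.024,0.022],[0.0,0.043,0.003]],[-1,[-0.002,0.024,0.022],[0.0,0.043,0.003]],[-1,[-0.003,0.024,0.022],[0.0,0.043,0.003]],[-1,[-0.004,0.024,0.022],[0.0,0.043,0.003]],[-1,[-0.004,0.024,0.022],[0.0,0.043,0.003]]]
```

View pics/v2.png

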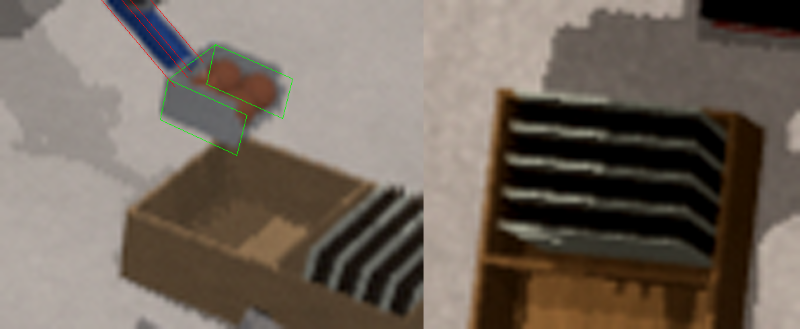

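```bash
python3 -m crank '[[-1,[-0.002,0.024,0.022],[0.0,0.043,0.003]],[-1,[-0.002,0.024,0.022],[0.0,0.043,0.003]],[-1,[-0.003,0.024,0.022],[0.0,0.043,0.003]],[-1,[-0.004,0.024,0.022],[0.0,0.043,0.003]],[-1,[-0.004,0.024,0.022],[0.0,0.043,0.003]]]' >/dev/null
python3 - <<'E'
from g2 import *
st()
to(*nosepose(0,0,62,33),n=5)
E
```

```text
t27.30 p [447.9 270.  158.4] x [-0.99   0.11  -0.087] z [ 0.087 -0.01  -0.996] F [-0.28 -1.38 -2.37] M [-0.02  0.19  0.01] w0.090 j [-0.79  0.1   0.13  1.88  0.05  1.1   0.77]
need 2.1 rows, using 5; d(mm) [24.9  0.1 -2.1] rot deg [ 0.  18.  -0.3]
[[-1,[-0.061,0.007,0.011],[0.0,0.08,-0.001]],[-1,[-0.062,0.007,0.007],[0.0,0.08,-0.001]],[-1,[-0.062,0.007,0.003],[0.0,0.08,-0.001]],[-1,[-0.062,0.007,-0.001],[0.0,0.08,-0.001]],[-1,[-0.062,0.007,-0.005],[0.0,0.08,-0.001]]]
```

```bash
python3 -m crank '[[-1,[-0.061,0.007,0.011],[0.0,0.08,-0.001]],[-1,[-0.062,0.007,0.007],[0.0,0.08,-0.001]],[-1,[-0.062,0.007,0.003],[0.0,0.08,-0.001]],[-1,[-0.062,0.007,-0.001],[0.0,0.08,-0.001]],[-1,[-0.062,0.007,-0.005],[0.0,0.08,-0.001]]]' >/dev/null
python3 - <<'E'
from g2 import *
st(); avg(2,'v3')
s=cv2.imread('pics/v3_s.png');t=cv2.imread('pics/v3_t.png')
L=[l for l in sclines(*now()) if l[2]!=(255,0,255)]
crop('scene',s,270,85,90,70,7,'pics/a.png',L); crop('top',t,60,115,80,100,5,'pics/b.png',L)
a=cv2.imread('pics/a.png');b=cv2.imread('pics/b.png');m=np.zeros((500,1030,3),np.uint8);m[:490,:630]=a;m[:,630:]=b;cv2.imwrite('pics/v3.png',cv2.resize(m,(800,388)))
to(*nosepose(-5,0,42,50),n=5)
E
```

```text
t27.80 p [473.2 270.2 156.5] x [-0.969  0.103  0.225] z [-0.224  0.024 -0.974] F [ 0.98  0.36 -1.67] M [ 0.01 -0.33  0.  ] w0.090 j [-0.66  0.35  0.18  1.61 -0.19  1.38  1.03]
avg F [-1.16 -1.85 -2.26] M [-0.153 -0.222  0.052] t27.90
need 2.0 rows, using 5; d(mm) [23.4 -1.4 -7.1] rot deg [ 0.  17.  -0.3]
[[-1,[-0.061,0.003,0.004],[0.0,0.076,-0.001]],[-1,[-0.061,0.003,0.0],[0.0,0.076,-0.001]],[-1,[-0.061,0.003,-0.003],[0.0,0.076,-0.001]],[-1,[-0.061,0.003,-0.007],[0.0,0.076,-0.001]],[-1,[-0.06,0.003,-0.01],[0.0,0.076,-0.001]]]
```

View pics/v3.png

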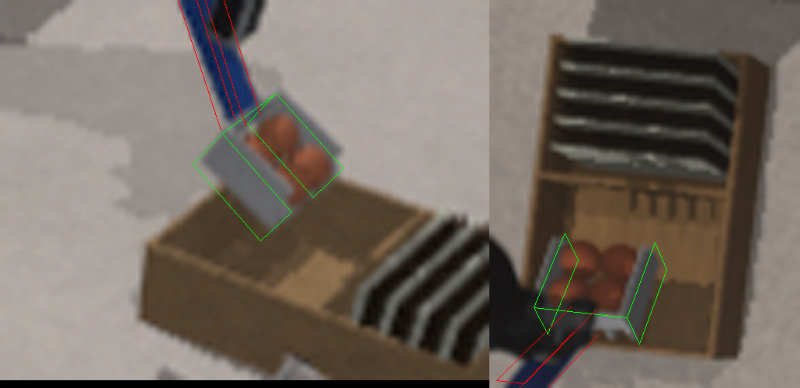

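```bash
python3 -m crank '[[-1,[-0.061,0.003,0.004],[0.0,0.076,-0.001]],[-1,[-0.061,0.003,0.0],[0.0,0.076,-0.001]],[-1,[-0.061,0.003,-0.003],[0.0,0.076,-0.001]],[-1,[-0.061,0.003,-0.007],[0.0,0.076,-0.001]],[-1,[-0.06,0.003,-0.01],[0.0,0.076,-0.001]]]' >/dev/null
python3 - <<'E'
from g2 import *
st(); avg(2,'v4')
s=cv2.imread('pics/v4_s.png');t=cv2.imread('pics/v4_t.png')
L=[l for l in sclines(*now()) if l[2]!=(255,0,255)]
crop('scene',s,270,85,90,70,7,'pics/a.png',L); crop('top',t,60,115,80,100,5,'pics/b.png')
a=cv2.imread('pics/a.png');b=cv2.imread('pics/b.png');m=np.zeros((500,1030,3),np.uint8);m[:490,:630]=a;m[:,630:]=b;cv2.imwrite('pics/v4.png',cv2.resize(m,(800,388)))
to(*nosepose(-10,0,38,65),n=5)
E
```

```text
t28.40 p [496.  269.6 149.6] x [-0.862  0.087  0.5  ] z [-0.497  0.052 -0.866] F [-0.04 -0.71 -2.52] M [-0.06 -0.71  0.07] w0.093 j [-0.54  0.61  0.17  1.33 -0.33  1.68  1.14]
avg F [-1.7  -1.81 -3.07] M [-0.162 -0.634  0.057] t28.50
need 1.8 rows, using 5; d(mm) [24.5 -3.4 -0.6] rot deg [-0.1 15.   0. ]
[[-1,[-0.054,-0.002,-0.03],[0.0,0.066,0.0]],[-1,[-0.053,-0.002,-0.032],[0.0,0.066,0.0]],[-1,[-0.051,-0.002,-0.035],[0.0,0.066,0.0]],[-1,[-0.049,-0.002,-0.038],[0.0,0.066,0.0]],[-1,[-0.047,-0.002,-0.04],[0.0,0.066,0.0]]]
```

View pics/v4.png

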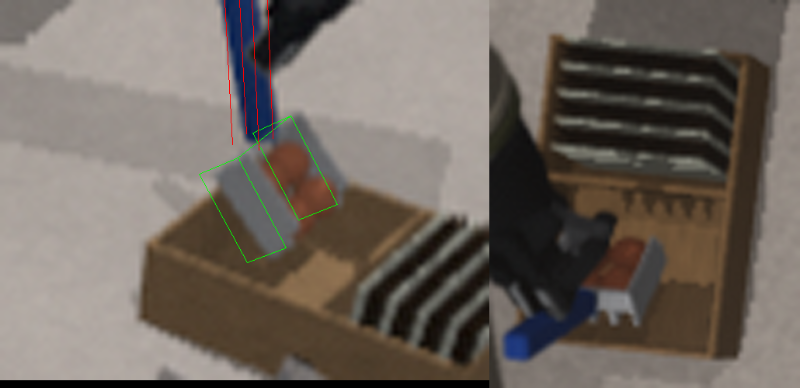

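```bash
echo '[6,0.5,0.3,-4.0]' > G.json
python3 - <<'E'
from g2 import *
Rs,t=now(); n=t+Rs@[.03,0,0]; print("nose",np.round(n*1000,1),R.from_matrix(Rs).as_euler('ZYX',degrees=True)); print(np.round(R.from_euler('z',-YB).apply(n-CELL)*1000,1))
to(*nosepose(-5,0,36,60),n=5)
E
```

```text
nose [532.  265.   45.8] [-6.01702355 44.04637359 -0.07473794]
[ 4.4  0.7 41.8]
need 1.9 rows, using 5; d(mm) [19.8 -2.9 -3.9] rot deg [-0.1 16.   0. ]
[[-1,[-0.048,-0.002,-0.017],[0.0,0.071,0.0]],[-1,[-0.047,-0.002,-0.019],[0.0,0.071,0.0]],[-1,[-0.046,-0.002,-0.022],[0.0,0.071,0.0]],[-1,[-0.045,-0.002,-0.024],[0.0,0.071,0.0]],[-1,[-0.043,-0.002,-0.027],[0.0,0.071,0.0]]]
```

```bash
python3 -m crank '[[-1,[-0.048,-0.002,-0.017],[0.0,0.071,0.0]],[-1,[-0.047,-0.002,-0.019],[0.0,0.071,0.0]],[-1,[-0.046,-0.002,-0.022],[0.0,0.071,0.0]],[-1,[-0.045,-0.002,-0.024],[0.0,0.071,0.0]],[-1,[-0.043,-0.002,-0.027],[0.0,0.071,0.0]]]' >/dev/null
python3 - <<'E'
from g2 import *
st(); avg(2,'v5')
s=cv2.imread('pics/v5_s.png');t=cv2.imread('pics/v5_t.png')
L=[l for l in sclines(*now()) if l[2]!=(255,0,255)]
crop('scene',s,270,85,90,70,7,'pics/a.png',L); crop('top',t,60,115,80,100,5,'pics/b.png')
a=cv2.imread('pics/a.png');b=cv2.imread('pics/b.png');m=np.zeros((500,1030,3),np.uint8);m[:490,:630]=a;m[:,630:]=b;cv2.imwrite('pics/v5.png',cv2.resize(m,(800,388)))
to(*nosepose(-8,0,36,70),n=5)
E
```

```text
t29.00 p [515.6 267.4 146.2] x [-0.693  0.07   0.718] z [-0.714  0.074 -0.696] F [-0.    0.64 -1.71] M [-0.07 -1.01 -0.01] w0.085 j [-0.44  0.86  0.15  1.06 -0.43  1.97  1.15]
avg F [ 0.45 -0.13 -2.78] M [-0.141 -1.02   0.06 ] t29.10
need 1.2 rows, using 5; d(mm) [16.3 -2.5 -0.7] rot deg [-0.1 10.   0. ]
[[-1,[-0.03,-0.002,-0.028],[0.0,0.045,0.0]],[-1,[-0.029,-0.002,-0.029],[0.0,0.045,0.0]],[-1,[-0.028,-0.002,-0.03],[0.0,0.045,0.0]],[-1,[-0.027,-0.002,-0.031],[0.0,0.045,0.0]],[-1,[-0.026,-0.002,-0.032],[0.0,0.045,0.0]]]
```

View pics/v5.png

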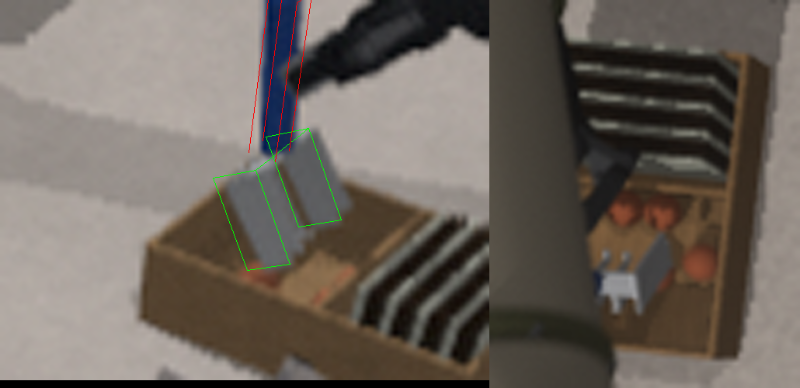

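Run:
```python
from g2 import *
to(*nosepose(-8,0,110,40),n=5)
```

```text
need 2.4 rows, using 5; d(mm) [-38.7   3.3  65.1] rot deg [ -0.1 -20.    0.1]
[[-1,[0.184,-0.002,-0.043],[0.0,-0.089,0.0]],[-1,[0.181,-0.002,-0.056],[0.0,-0.089,0.0]],[-1,[0.177,-0.002,-0.069],[0.0,-0.089,0.0]],[-1,[0.171,-0.002,-0.081],[0.0,-0.089,0.0]],[-1,[0.165,-0.002,-0.092],[0.0,-0.089,0.0]]]
```

```bash
python3 -m crank '[[-1,[0.184,-0.002,-0.043],[0.0,-0.089,0.0]],[-1,[0.181,-0.002,-0.056],[0.0,-0.089,0.0]],[-1,[0.177,-0.002,-0.069],[0.0,-0.089,0.0]],[-1,[0.171,-0.002,-0.081],[0.0,-0.089,0.0]],[-1,[0.165,-0.002,-0.092],[0.0,-0.089,0.0]]]' >/dev/null
python3 - <<'E'
from g2 import *
st(); avg(2,'v6')
s=cv2.imread('pics/v6_s.png');t=cv2.imread('pics/v6_t.png')
crop('scene',s,270,75,90,80,6,'pics/a.png'); crop('top',t,60,105,140,90,6,'pics/b.png')
a=cv2.imread('pics/a.png');b=cv2.imread('pics/b.png');m=np.zeros((540,1380,3),np.uint8);m[:480,:540]=a;m[:,540:]=b;cv2.imwrite('pics/v6.png',cv2.resize(m,(800,313)))
print(now()[1])
to(R.from_euler('ZY',[-.18,0.1]).as_matrix(),np.array([.52,.05,.17]),n=10)
E
```

```text
t29.60 p [476.2 270.4 212.3] x [-0.898  0.09   0.43 ] z [-0.428  0.047 -0.903] F [ 0.72 -0.07 -1.62] M [-0.03 -0.5   0.01] w0.091 j [-0.58  0.47  0.18  1.38 -0.3   1.69  1.09]
avg F [1.92 1.61 0.63] M [ 0.078 -0.649 -0.071] t29.70
[0.49664814 0.27082421 0.13568305]
need 4.4 rows, using 10; d(mm) [ -16.3 -211.3    9.5] rot deg [ -0.3 -33.6   4.7]
[[-1,[0.001,-0.265,-0.015],[-0.001,-0.075,0.011]],[-1,[-0.002,-0.265,-0.015],[-0.001,-0.075,0.011]],[-1,[-0.005,-0.265,-0.015],[-0.001,-0.075,0.011]],[-1,[-0.008,-0.265,-0.015],[-0.001,-0.075,0.011]],[-1,[-0.011,-0.265,-0.014],[-0.001,-0.075,0.011]]]
[[-1,[-0.014,-0.264,-0.014],[-0.001,-0.075,0.011]],[-1,[-0.017,-0.264,-0.013],[-0.001,-0.075,0.011]],[-1,[-0.02,-0.264,-0.012],[-0.001,-0.075,0.011]],[-1,[-0.023,-0.264,-0.011],[-0.001,-0.075,0.011]],[-1,[-0.026,-0.264,-0.009],[-0.001,-0.075,0.011]]]
```

View pics/v6.png

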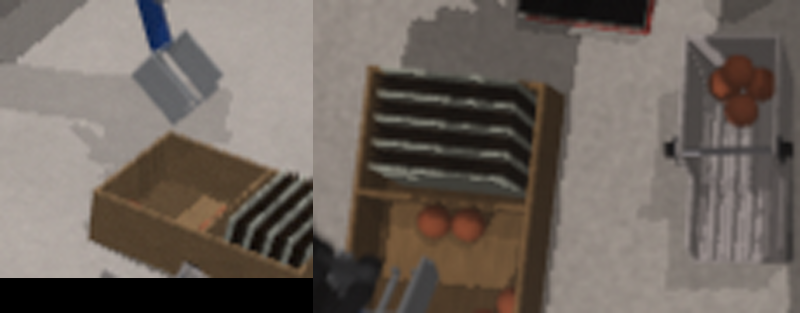

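```bash
python3 -m crank '[[-1,[0.001,-0.15,-0.025],[-0.001,-0.075,0.011]],[-1,[-0.002,-0.265,-0.03],[-0.001,-0.075,0.011]],[-1,[-0.005,-0.265,-0.03],[-0.001,-0.075,0.011]],[-1,[-0.008,-0.265,-0.02],[-0.001,-0.075,0.011]],[-1,[-0.011,-0.265,-0.014],[-0.001,-0.075,0.011]]]' >/dev/null; python3 -m crank '[[-1,[-0.014,-0.3,-0.014],[-0.001,-0.075,0.011]],[-1,[-0.017,-0.3,-0.013],[-0.001,-0.075,0.011]],[-1,[-0.02,-0.3,-0.012],[-0.001,-0.075,0.011]],[-1,[-0.023,-0.3,-0.011],[-0.001,-0.075,0.011]],[-1,[-0.026,-0.3,-0.009],[-0.001,-0.075,0.011]]]' >/dev/null
python3 - <<'E'
from g2 import *
st(); print(now()[1])
cv2.imwrite('pics/w1.png',manip.camera('top'));crop('top',cv2.imread('pics/w1.png'),60,105,140,110,5,'pics/w1c.png')
to(R.from_euler('ZY',[-.2,0]).as_matrix(),np.array([.567,-.277,.08]),n=10)
E
```

```text
t30.70 p [458.8  52.7 224.6] x [-0.973  0.184 -0.14 ] z [ 0.137 -0.029 -0.99 ] F [ 0.07  0.37 -1.33] M [-0.02  0.24 -0.02] w0.090 j [-0.54 -0.15  0.26  1.99  0.11  1.18  1.06]
[0.51887338 0.04148848 0.16965946]
need 6.9 rows, using 10; d(mm) [  43.8 -313.   -96.3] rot deg [-0.1 -5.8  0.5]
[[-1,[-0.109,-0.373,0.139],[0.0,-0.013,0.001]],[-1,[-0.108,-0.373,0.14],[0.0,-0.013,0.001]],[-1,[-0.107,-0.373,0.141],[0.0,-0.013,0.001]],[-1,[-0.106,-0.373,0.142],[0.0,-0.013,0.001]],[-1,[-0.105,-0.373,0.143],[0.0,-0.013,0.001]]]
[[-1,[-0.104,-0.373,0.144],[0.0,-0.013,0.001]],[-1,[-0.103,-0.373,0.145],[0.0,-0.013,0.001]],[-1,[-0.102,-0.373,0.146],[0.0,-0.013,0.001]],[-1,[-0.101,-0.373,0.147],[0.0,-0.013,0.001]],[-1,[-0.099,-0.373,0.148],[0.0,-0.013,0.001]]]
```

View pics/w1c.png

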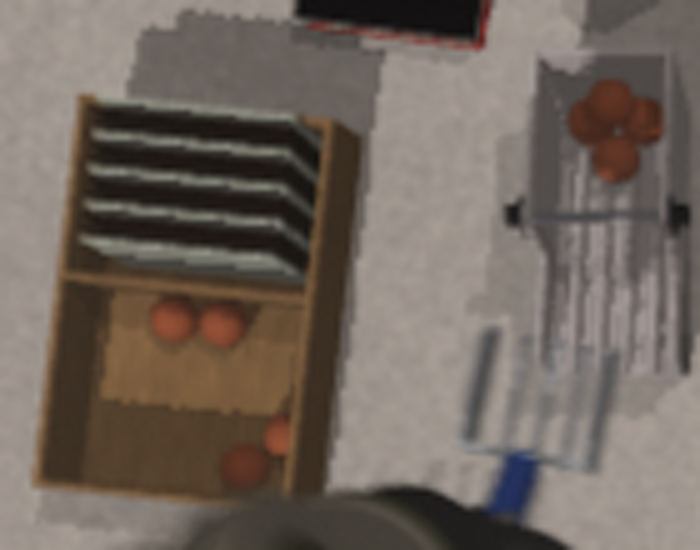

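The crop shows four balls in the compartment and four in the bin, and the scoop is empty. Next I take the scoop back to the mat.

```bash
python3 -m crank '[[-1,[-0.06,-0.25,0.01],[0.0,-0.013,0.001]],[-1,[-0.1,-0.373,0.05],[0.0,-0.013,0.001]],[-1,[-0.11,-0.4,0.14],[0.0,-0.013,0.001]],[-1,[-0.11,-0.4,0.16],[0.0,-0.013,0.001]],[-1,[-0.11,-0.4,0.17],[0.0,-0.013,0.001]]]' >/dev/null; python3 -m crank '[[-1,[-0.104,-0.4,0.17],[0.0,-0.013,0.001]],[-1,[-0.103,-0.4,0.16],[0.0,-0.013,0.001]],[-1,[-0.102,-0.4,0.16],[0.0,-0.013,0.001]],[-1,[-0.101,-0.4,0.15],[0.0,-0.013,0.001]],[-1,[-0.099,-0.3,0.14],[0.0,-0.013,0.001]]]' >/dev/null
python3 - <<'E'
from g2 import *
st(); Rs,t=now();print(t,R.from_matrix(Rs).as_euler('ZYX',degrees=True))
avg(2,'w2')
L=sclines(Rs,t)
crop('scene',cv2.imread('pics/w2_s.png'),175,165,100,90,6,'pics/a.png',L);crop('top',cv2.imread('pics/w2_t.png'),260,125,80,90,6,'pics/b.png',L)
a=cv2.imread('pics/a.png');b=cv2.imread('pics/b.png');cv2.imwrite('pics/w2.png',cv2.resize(np.hstack([a,b]),(800,400)))
E
```

```text
t31.75 p [ 498.6 -259.6  137.1] x [-0.953  0.188 -0.238] z [ 0.233 -0.049 -0.971] F [-0.26 -0.04 -1.14] M [0.13 0.38 0.04] w0.088 j [-0.25  0.1   0.73  1.98 -0.17  0.86  1.94]
[ 0.5636702  -0.27236571  0.08852701] [-11.22902677   0.22785326  -0.1745044 ]
avg F [-1.67  0.49 -1.28] M [ 0.062  0.515 -0.02 ] t31.85
```

View pics/w2.png

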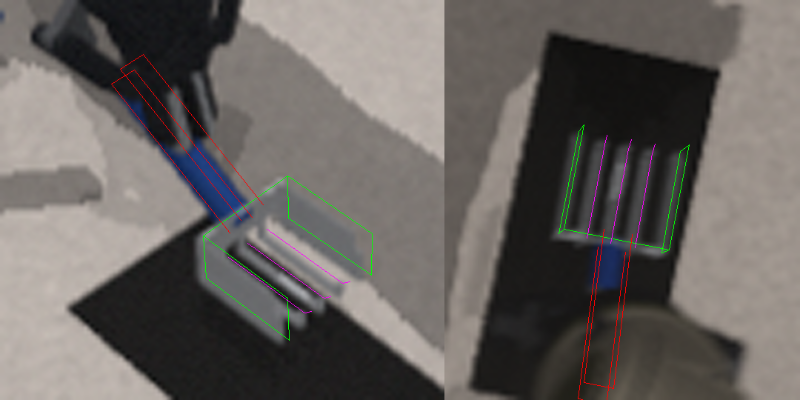

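Run:
```python
from g2 import *
to(R.from_euler('ZY',[-.2,0]).as_matrix(),np.array([.567,-.277,.014]),n=5)
```

```text
need 1.5 rows, using 5; d(mm) [  4.   -3.2 -74. ] rot deg [-0.2 -0.3  0.1]
[[-1,[0.032,-0.005,0.182],[-0.001,-0.002,0.0]],[-1,[0.033,-0.005,0.182],[-0.001,-0.002,0.0]],[-1,[0.033,-0.005,0.182],[-0.001,-0.002,0.0]],[-1,[0.033,-0.005,0.182],[-0.001,-0.002,0.0]],[-1,[0.033,-0.006,0.182],[-0.001,-0.002,0.0]]]
```

```bash
python3 -m crank '[[-1,[0.032,-0.005,0.182],[-0.001,-0.002,0.0]],[-1,[0.033,-0.005,0.182],[-0.001,-0.002,0.0]],[-1,[0.033,-0.005,0.182],[-0.001,-0.002,0.0]],[-1,[0.033,-0.005,0.182],[-0.001,-0.002,0.0]],[-1,[0.033,-0.006,0.182],[-0.001,-0.002,0.0]]]' >/dev/null
python3 - <<'E'
from g2 import *
st(); Rs,t=now();print(t,R.from_matrix(Rs).as_euler('ZYX',degrees=True))
avg(4,'w3')
L=sclines(Rs,t)
crop('scene',cv2.imread('pics/w3_s.png'),175,175,100,90,6,'pics/a.png');crop('scene',cv2.imread('pics/w3_s.png'),175,175,100,90,6,'pics/b.png',L)
a=cv2.imread('pics/a.png');b=cv2.imread('pics/b.png');cv2.imwrite('pics/w3.png',cv2.resize(np.hstack([a,b]),(800,360)))
E
```

```text
t32.35 p [ 503.3 -259.6   63.2] x [-0.952  0.186 -0.245] z [ 0.24  -0.045 -0.97 ] F [-0.17  0.53 -1.15] M [ 0.1   0.38 -0.03] w0.089 j [-0.19  0.23  0.69  2.04 -0.34  0.7   2.08]
[ 0.56883288 -0.27204853  0.01506449] [-11.05215956  -0.16434365   0.094728  ]
avg F [-0.4   0.42 -1.83] M [0.092 0.446 0.037] t32.55
```

View pics/w3.png

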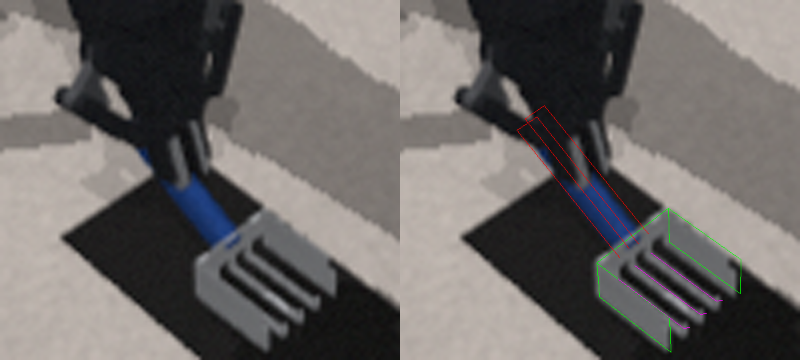

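```bash
python3 -m crank '[[-1,[0.006,0,0.03],[0,0,0]],[-1,[0.006,0,0.03],[0,0,0]],[-1,[0.006,0,0.03],[0,0,0]],[-1,[0,0,0],[0,0,0]],[-1,[0,0,0],[0,0,0]]]' >/dev/null; python3 -c "
from g2 import *
st();avg(3);print(now()[1])"; python3 -m crank '[[-1,[0.006,0,0.03],[0,0,0]],[-1,[0,0,0],[0,0,0]],[-1,[0,0,0],[0,0,0]],[-1,[0,0,0],[0,0,0]],[-1,[0,0,0],[0,0,0]]]' >/dev/null; python3 -c "
from g2 import *
avg(3);print(now()[1])"; python3 -m crank '[[-1,[0.006,0,0.02],[0,0,0]],[-1,[0,0,0],[0,0,0]],[-1,[0,0,0],[0,0,0]],[-1,[0,0,0],[0,0,0]],[-1,[0,0,0],[0,0,0]]]' >/dev/null; python3 -c "
from g2 import *
avg(4,'w4');print(now()[1])
L=sclines(*now())
crop('scene',cv2.imread('pics/w4_s.png'),175,175,100,90,6,'pics/a.png');crop('scene',cv2.imread('pics/w4_s.png'),175,175,100,90,6,'pics/b.png',L)
a=cv2.imread('pics/a.png');b=cv2.imread('pics/b.png');cv2.imwrite('pics/w4.png',cv2.resize(np.hstack([a,b]),(800,360)))
"
```

```text
t33.05 p [ 503.7 -260.7   56.5] x [-0.951  0.187 -0.244] z [ 0.24  -0.046 -0.97 ] F [-0.34 -0.16 -1.16] M [0.05 0.43 0.02] w0.085 j [-0.18  0.25  0.68  2.04 -0.35  0.69  2.1 ]
avg F [-0.72 -0.36 -1.37] M [0.095 0.399 0.007] t33.20
[ 0.5692765  -0.27325866  0.00836577]
avg F [-0.16  0.01 -1.05] M [0.083 0.418 0.032] t33.85
[ 0.56938678 -0.27324233  0.00587815]
avg F [-0.41 -0.17 -1.21] M [0.097 0.4   0.022] t34.55
[ 0.56928961 -0.27321176  0.00417834]
```

View pics/w4.png

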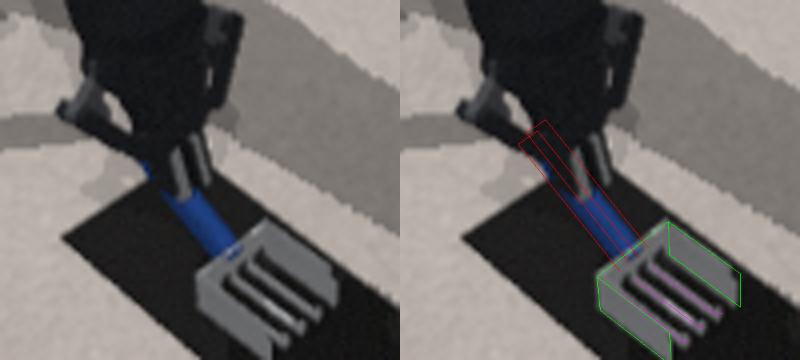

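```bash
python3 -m crank '[[-1,[0.006,0,0.025],[0,0,0]],[-1,[0,0,0],[0,0,0]],[-1,[0,0,0],[0,0,0]],[-1,[0,0,0],[0,0,0]],[-1,[0,0,0],[0,0,0]]]' >/dev/null; python3 -c "
from g2 import *
avg(4);print(now()[1])"; python3 -m crank '[[-1,[0.006,0,0.025],[0,0,0]],[-1,[0,0,0],[0,0,0]],[-1,[0,0,0],[0,0,0]],[-1,[0,0,0],[0,0,0]],[-1,[0,0,0],[0,0,0]]]' >/dev/null; python3 -c "
from g2 import *
avg(4,'w5');print(now()[1])
L=sclines(*now())
crop('scene',cv2.imread('pics/w5_s.png'),175,180,100,90,6,'pics/a.png');crop('scene',cv2.imread('pics/w5_s.png'),175,180,100,90,6,'pics/b.png',L)
a=cv2.imread('pics/a.png');b=cv2.imread('pics/b.png');cv2.imwrite('pics/w5.png',cv2.resize(np.hstack([a,b]),(800,360)))
"
```

```text
avg F [ 0.25  0.09 -1.46] M [0.047 0.38  0.003] t35.25
[ 0.56934898 -0.27322198  0.00214811]
avg F [-0.14  0.46 -0.6 ] M [ 0.042  0.301 -0.021] t35.95
[ 5.69355782e-01 -2.73230152e-01  9.97776561e-05]
```

View pics/w5.png

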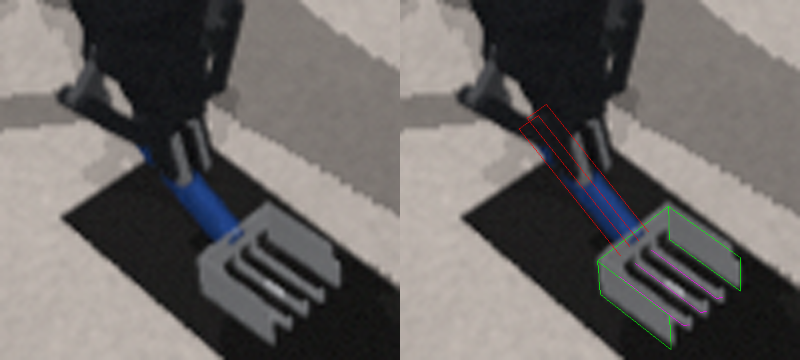

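```bash
python3 -m crank '[[-1,[0.002,0,0.01],[0,0,0]],[-1,[0,0,0],[0,0,0]],[-1,[0,0,0],[0,0,0]],[-1,[0,0,0],[0,0,0]],[-1,[0,0,0],[0,0,0]]]' 20; python3 -m crank '[[-0.6,[0,0,0],[0,0,0]],[-0.4,[0,0,0],[0,0,0]],[-0.2,[0,0,0],[0,0,0]],[0,[0,0,0],[0,0,0]],[0.3,[0,0,0],[0,0,0]]]'; python3 -m crank '[[0.6,[0,0,0],[0,0,0]],[1,[0,0,0],[0,0,0]],[1,[0,0,0],[0,0,0]],[1,[0,0,0],[0,0,0]],[1,[0,0,0],[0,0,0]]]'; python3 -c "
from g2 import *
st();avg(2,'w6')
crop('scene',cv2.imread('pics/w6_s.png'),175,170,100,100,6,'pics/w6.png')
"
```

```text
clock: 36.45
position: [0.5039, -0.2607, 0.0474]
ee_rot: [0.096, 0.988, -0.011, 0.123]
ft_force: [0.4, 0.0, -0.4]
grip_width: 0.085
clock: 36.95
position: [0.5039, -0.2607, 0.0474]
ee_rot: [0.096, 0.988, -0.011, 0.123]
ft_force: [0.7, 0.0, -0.0]
grip_width: 0.643
clock: 37.45
position: [0.5039, -0.2607, 0.0474]
ee_rot: [0.096, 0.988, -0.011, 0.123]
ft_force: [0.6, -0.4, 0.3]
grip_width: 0.998
t37.45 p [ 503.9 -260.7   47.4] x [-0.951  0.187 -0.244] z [ 0.24  -0.046 -0.97 ] F [ 0.59 -0.41  0.35] M [ 0.06  0.25 -0.03] w0.998 j [-0.17  0.27  0.67  2.05 -0.37  0.68  2.11]
avg F [-0.63 -0.07  0.2 ] M [0.018 0.257 0.003] t37.55
```

View pics/w6.png

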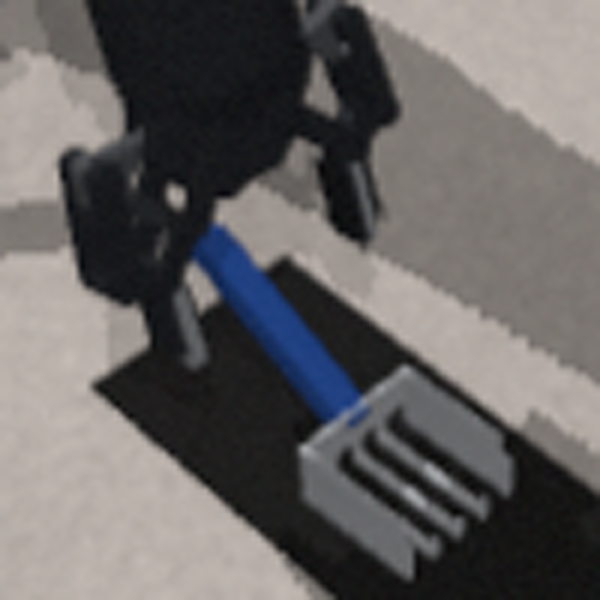

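```bash
python3 -m crank '[[1,[0,0,-0.15],[0,0,0]],[1,[0,0,-0.3],[0,0,0]],[1,[0,0,-0.4],[0,0,0]],[1,[0,0,-0.4],[0,0,0]],[1,[0,0,-0.4],[0,0,0]]]'; python3 -m crank '[[1,[0.2,0,-0.4],[0,0,0]],[1,[0.3,0,-0.4],[0,0,0]],[1,[0.3,0,-0.3],[0,0,0]],[1,[0.2,0,0],[0,0,0]],[1,[0,0,0],[0,0,0]]]'; python3 -c "
from g2 import *
st()
cv2.imwrite('pics/x_t.png',manip.camera('top'));cv2.imwrite('pics/x_s.png',manip.camera('scene'))
crop('scene',cv2.imread('pics/x_s.png'),185,200,110,90,6,'pics/x1.png')
"
```

```text
clock: 38.05
position: [0.4716, -0.2548, 0.1765]
ee_rot: [0.096, 0.988, -0.011, 0.122]
ft_force: [0.6, 0.5, -0.3]
grip_width: 0.998
clock: 38.55
position: [0.3738, -0.2356, 0.2415]
ee_rot: [0.097, 0.988, -0.011, 0.123]
ft_force: [-0.9, -0.5, -0.5]
grip_width: 0.997
t38.55 p [ 373.8 -235.6  241.5] x [-0.951  0.189 -0.246] z [ 0.242 -0.045 -0.969] F [-0.89 -0.52 -0.46] M [ 0.01  0.21 -0.01] w0.997 j [-0.23 -0.4   0.59  2.09  0.2   1.15  1.67]
```

View pics/x_t.png

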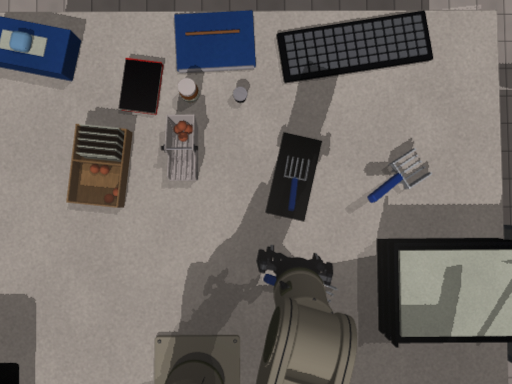

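View pics/x1.png

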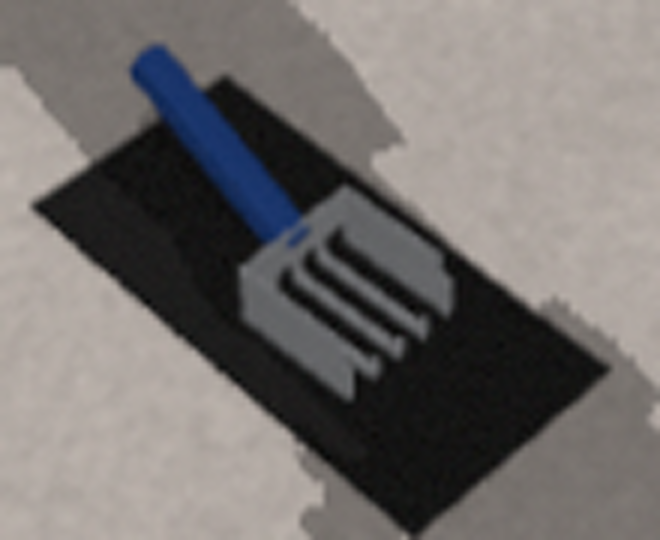

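```bash
python3 -c "
from g2 import *
t=cv2.imread('pics/x_t.png')
crop('top',t,60,110,150,100,5,'pics/x2.png')
hsv=cv2.cvtColor(t,cv2.COLOR_BGR2HSV)
for px in((94.5,169.5),(104,170),(109.5,198.5),(116,192)):
    p=ray('top',px,.017); print(px,np.round(R.from_euler('z',-YB).apply(p-CELL)*1000,0))
"
```

```text
(94.5, 169.5) [39. 18. 13.]
(104, 170) [40. -8. 13.]
(109.5, 198.5) [-36. -32.  13.]
(116, 192) [-17. -47.  13.]
```

View pics/x2.png

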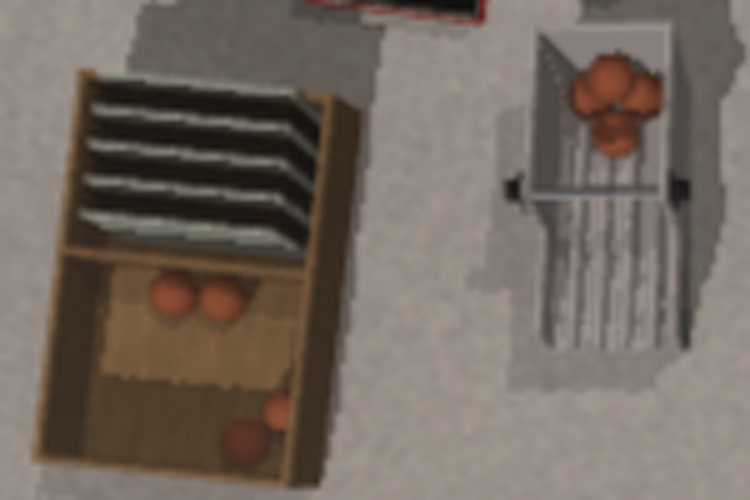

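Four balls lie well inside the compartment, four are in the bin, and the scoop is upright and released on the mat with the gripper clear. I'm handing in.

```bash
python3 -c "
from workcell import manip
print(manip.hand_in())"
```

```text
the job is handed in; nothing more can be done
None
```

The job is done and handed in at about 39 s of the 72 s; the simulator gave no verdict.

**What I did:** I took the small scoop off the mat by its handle and slid its tines between the ribs under the two rear rows. I lifted a heap of five balls until the rim bore on the blade, which I felt as a wrist moment rising from about 0.33 to 0.47 N m. Drawing the scoop back struck the fifth ball off into the bin. I then tipped the other four into the empty compartment and laid the scoop back on its mat.

**Last checks:**
- **Balls:** the final pictures show four in the compartment, all at least 10 mm inside the limits by my measurement, and four in the bin.
- **Scoop:** it is upright and released, about 20 mm from the middle of the mat.
- **Bystanders:** the loupe, jar and album look unmoved; I judged this by eye, not by measurement.

**What did not go as planned or could not be confirmed:**
- **Grip:** the scoop sat softly in the fingers and tilted 5 to 12 degrees nose-down under load. I followed this by fitting its outline to the pictures and correcting the pitch.
- **Striking off:** I could not read the blade force directly. I infer that the blade pushed the ball from the raised wrist moment and the pictures just before and after.

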